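Scan seasoning canisters and lock them onto their mill bases

TASK

Load every seasoning canister that is there, one after the other in the order red, yellow, green. First stand the canister upright in the middle of the round mark before the scanner with its black stripe facing the scanner window, let go of it and leave it so for about a second; then set it in the mill base of its own colour with its tabs in the slots, push it down against the spring, turn it a quarter turn clockwise until it catches, and let go. Leave the bottle, the box and the utensil pot where they are.

Things in the scene. Friction and masses are not known exactly. Their poses are not given: they have to be found in the camera images.
- red_canister: Loose upright white canister with red cap and band, 0.25 kg, weighted dark foot; may be absent. Origin: centre of its underside, z up. Body 54 mm in diameter, 110 mm high; cap 44 mm in diameter up to 125 mm. At the foot two grey tabs, 14 mm wide, 7 mm high, stick out along +y and -y to 36 mm from the axis. Black stripe down the +x side; black bar on the cap from the centre towards the stripe.
- red_stripe (a point): Point on the black stripe of the red canister: 27 mm from the axis on its +x side, 60 mm above the underside.
- red_base: Fixed mill base with red cover, 104 x 104 mm, 44 mm high. Origin: centre of its underside, z up. The cover, 11 mm thick (underside at 33 mm), has a round hole 59 mm in diameter with two slots 24 mm wide out along +y and -y for the canister's tabs (either tab in either slot). White arrows show the way to turn, black bars on its x axis where the tabs end.
- red_hole (a point): Centre of the base's hole, at the cover's top (44 mm). A sprung plate in the hole, top at 42 mm, carries the canister; it gives way from 3 N, and is at its lowest, 22 mm down, at 12 N. The tabs pass under the cover once the canister's underside is 26 mm or less above the base's underside (21 to 25 mm is good); then turn.
- red_catch (a point): Middle of one of two catches, on the base's +x (the other on -x), 35 mm out, 36 mm up: here the cover's underside is 3 mm higher. After 90 degrees clockwise (from above; 83 to 92 will do, then a stop) the spring lifts the tabs into them on letting go: underside then 29 mm above the base's, canister's y axis along the base's x; it cannot turn back.
- yellow_canister: Loose upright white canister with yellow cap and band, 0.25 kg, weighted dark foot; may be absent. Origin: centre of its underside, z up. Body 54 mm in diameter, 110 mm high; cap 44 mm in diameter up to 125 mm. At the foot two grey tabs, 14 mm wide, 7 mm high, stick out along +y and -y to 36 mm from the axis. Black stripe down the +x side; black bar on the cap from the centre towards the stripe.
- yellow_stripe (a point): Point on the black stripe of the yellow canister: 27 mm from the axis on its +x side, 60 mm above the underside.
- yellow_base: Fixed mill base with yellow cover, 104 x 104 mm, 44 mm high. Origin: centre of its underside, z up. The cover, 11 mm thick (underside at 33 mm), has a round hole 59 mm in diameter with two slots 24 mm wide out along +y and -y for the canister's tabs (either tab in either slot). White arrows show the way to turn, black bars on its x axis where the tabs end.
- yellow_hole (a point): Centre of the base's hole, at the cover's top (44 mm). A sprung plate in the hole, top at 42 mm, carries the canister; it gives way from 3 N, and is at its lowest, 22 mm down, at 12 N. The tabs pass under the cover once the canister's underside is 26 mm or less above the base's underside (21 to 25 mm is good); then turn.
- yellow_catch (a point): Middle of one of two catches, on the base's +x (the other on -x), 35 mm out, 36 mm up: here the cover's underside is 3 mm higher. After 90 degrees clockwise (from above; 83 to 92 will do, then a stop) the spring lifts the tabs into them on letting go: underside then 29 mm above the base's, canister's y axis along the base's x; it cannot turn back.
- green_canister: Loose upright white canister with green cap and band, 0.25 kg, weighted dark foot; may be absent. Origin: centre of its underside, z up. Body 54 mm in diameter, 110 mm high; cap 44 mm in diameter up to 125 mm. At the foot two grey tabs, 14 mm wide, 7 mm high, stick out along +y and -y to 36 mm from the axis. Black stripe down the +x side; black bar on the cap from the centre towards the stripe.
- green_stripe (a point): Point on the black stripe of the green canister: 27 mm from the axis on its +x side, 60 mm above the underside.
- green_base: Fixed mill base with green cover, 104 x 104 mm, 44 mm high. Origin: centre of its underside, z up. The cover, 11 mm thick (underside at 33 mm), has a round hole 59 mm in diameter with two slots 24 mm wide out along +y and -y for the canister's tabs (either tab in either slot). White arrows show the way to turn, black bars on its x axis where the tabs end.
- green_hole (a point): Centre of the base's hole, at the cover's top (44 mm). A sprung plate in the hole, top at 42 mm, carries the canister; it gives way from 3 N, and is at its lowest, 22 mm down, at 12 N. The tabs pass under the cover once the canister's underside is 26 mm or less above the base's underside (21 to 25 mm is good); then turn.
- green_catch (a point): Middle of one of two catches, on the base's +x (the other on -x), 35 mm out, 36 mm up: here the cover's underside is 3 mm higher. After 90 degrees clockwise (from above; 83 to 92 will do, then a stop) the spring lifts the tabs into them on letting go: underside then 29 mm above the base's, canister's y axis along the base's x; it cannot turn back.
- scanner: Fixed scanner. Origin: centre of its pad, on the table top. The pad is a paper-thin black square, 120 x 120 mm, level with the table, with a round mark 90 mm in diameter in its middle; a white block 55 x 100 mm and 120 mm high stands on its +x side, its face 90 mm from the pad's centre, with an amber window looking along -x over the pad.
- scanner_window (a point): Centre of the scanner's amber window, 88 mm from the pad's centre, 65 mm above the table.
- scanner_pad (a point): Centre of the pad and its round mark, at table height.
- soap_bottle: Bystander: loose green bottle, 72 mm in diameter, 190 mm high. Origin: centre of its underside.
- spoon_box: Bystander: loose yellow box, 90 x 200 x 60 mm. Origin: centre of its underside.
- utensil_crock: Bystander: loose steel pot 96 mm in diameter and 120 mm high with utensils standing up to 220 mm. Origin: centre of its underside.
Things that resemble listed ones, but are neither listed nor needed, are in the scene too. Leave any blue look-alike of the green_base alone.

How it is judged:
By the outcome, as a careful person would: the job done as asked, in the order asked, and still so for the second after the job is handed in, with the robot touching nothing.
Of red_canister, yellow_canister, green_canister only 2 to 3 are there at a start; the rules pass over those that are not, and their reading is None.
At some moment in a run one of red_canister, yellow_canister, green_canister may be knocked a few centimetres aside while the robot is not near it.
Once in a run the grip may slacken for a moment while it holds something.
It also fails if it takes over 210 s, if anything falls off the work surface, if the arm or the gripper's body presses on something with over 40 N, if the wrist force passes 120 N, or if a joint passes its speed limit or range.

ROBOT

A 6-joint arm with a two-finger parallel gripper is mounted at the origin on the work surface. World frame = base frame: x ahead of the robot, y to its left, z up, the work surface at z = 0. Lengths are in mm, angles in rad, forces in N, time in s.
With the tool pointing down it reaches from about 350 to 775 mm from the base axis. Payload 5.5 kg.
Tool frame: the origin (TCP) lies on the front face of the gripper's body, between the roots of the fingers; the fingertips stand 73 mm ahead of it and the grasp point (between the pads) lies manip.grip_point_offset ahead of it (manip.grip_point_offset is the distance from the TCP to the grasp point, in mm); z points along the fingers, y is the direction in which the jaws open and shut (so a half turn about z gives the same grasp; the last joint's range is limited). The gripper opens to 85 mm and grips with 20 to 120 N. Pads are 22 mm wide; open, the fingers measure 114 mm over their backs; the gripper's body (76 mm by 85 mm) begins 54 mm behind the grasp point. The pads swing forward as they close: fully open they stand 13 mm farther back than shut.
Start: joints at [1.141, 0.313, 0.046, 1.304, 0, 1.431], TCP at [164.334, 551.052, 303.923] pointing down, gripper open.
Joint ranges: [-2.76, 2.76], [-0.86, 1.69], [-1.03, 1.26], [-2.2, 2.34], [-1.47, 1.5], [-3.14, 3.14]. Speed limits (rad/s): [2.57, 2.57, 3.14, 3.14, 3.14, 3.14].

INTERFACE

Orientations are given as a unit quaternion [w, x, y, z].
In Python, from bench import manip gives the robot as it stands.
- The arm moves only by the tool step_arm, never from a script. Its argument "moves" is a list of rows, each an object of numbers: "fingers": the opening, from 0 (shut) to 1 (fully open); "tx", "ty", "tz": the shift along the tool's x, y, z normalised to -1 to 1, where 1 is 300 mm; "wx", "wy", "wz": the turn, a rotation vector about the tool's x, y, z normalised to -1 to 1, where 1 is 0.5 rad. In form: [{"fingers": .., "tx": .., "ty": .., "tz": .., "wx": .., "wy": .., "wz": ..}, ...]. A call has exactly 5 rows; each row shifts and turns the commanded pose from where the row before left it, along the tool's axes as they then stand; what a row does not reach is not made up. A row lasts 1/10 s, in which the tool goes at most 50 mm and 8.59 degrees, less where a joint would pass 70% of its speed; a pose out of reach is approached as far as the arm can. A call with a number of a shift or a turn outside -1 to 1 is refused whole. A call with a gripper value outside its range is refused whole. The fingers move at their own pace and stop on an object; the grip force is fixed at half the most. Time passes only in rows, so rows that do not move let the fingers close, or fill a call up. It gives the time, the measured TCP pose, the force and the opening at its end, in the units of the state.
- manip.sense(): the state, without advancing time (a new reading comes with each control period).
- manip.get_image(name): name is "side" or "top"; returns a dict with "pixels" (480x640x3 uint8, blue, green, red), "fx", "fy", "cx", "cy" (pixels), "D" ([k1, k2, p1, p2, k3] as OpenCV has them; the pictures are not rectified), "rvec" (rotation vector, rad) and "tvec" (3), from world to camera coordinates, as OpenCV has them. Camera axes: x right, y down, z forward; pixel columns grow to the right and rows downward; lengths in mm; the calibration is good to about 2 mm. A picture is of the moment at which its call begins. There is no depth.
- manip.job_done(): hands the job in, once; it reports no verdict.
Trained networks look in the newest picture that a camera, given by its name, has taken for a name from the list of things; names that differ only in an ending like _2 or _b are one class to them, and where a whole thing is asked for, a point or a joint stands for the part that bears it (a point fixed in the world has none). Each returns a list of dicts, best first, with "score" (0 to 1); they miss things now and then, are a little off and sometimes report something else, mostly with a low value. They report only what shows in the picture. A call takes as long as a camera call. They do not tell look-alikes from the thing itself.
- manip.search_frame(camera, thing): "centre" ([x, y, z] in mm, in the coordinates of the camera as it stood for that picture, good to about 4 mm: the middle of the surface that is visible of it).
The state is a dict: "t": time; "joint_positions": joint angles; "qd": joint speeds; "joint_efforts": joint torques, N m; "ee_pos": TCP position; "eef_rot": TCP orientation; "force": force on the tool from outside, world axes, zero at the start; "moment": the same for the moment, N m; "grip_width": opening from 0.0 (shut) to 1.0 (fully open).
Only numpy, scipy, OpenCV 4.12 (cv2) and the standard library are available. Lean on these libraries where they do the work, as an engineer would, in place of code of your own. Each camera call takes 0.05 s, during which the arm holds its last target.

## Working session

There is one attempt and no reset: what is moved stays moved. The work goes in short steps, Python scripts to look and compute and a tool call to move; the robot and the scene stay as the last step left them, time stands still between calls to the robot, and variables do not carry over. Pictures are saved under pics/ and viewed, and the job is handed in when it is done.

Besides the shell and the picture viewer there is one more tool, called after "Emit:" by a JSON object that holds its "op" and its "data". step_arm: Moves the arm, as the interface text tells. Scaled input: -1 to 1 covers 300 mm each way for a shift and 0.5 rad each way for a turn. Its arguments: {"type":"object","properties":{"moves":{"type":"array"}},"required":["moves"]}

```bash
ls; mkdir -p pics; python3 - <<'E'
from bench import manip
import cv2
print(manip.sense()); print(manip.grip_point_offset)
for n in ("side","top"):
    im=manip.get_image(n); cv2.imwrite(f"pics/{n}0.png",im["pixels"])
    print(n,{k:v for k,v in im.items() if k!="pixels"})
E
```

```text
pics
{'t': 0.0, 'joint_positions': array([ 1.14140599e+00,  3.14019389e-01,  4.49674709e-02,  1.30357579e+00,
       -1.29188865e-05,  1.43114829e+00]), 'qd': array([-0.00094197, -0.00255467, -0.00169285,  0.00068947, -0.00101286,
       -0.00212322]), 'joint_efforts': array([-4.77125977e-04, -4.80628073e+01,  2.98533690e+01,  1.94357074e-02,
       -1.48620570e-04, -1.40031040e-05]), 'ee_pos': array([164.16146044, 550.67686176, 302.99322525]), 'eef_rot': array([-2.50831260e-04,  1.44364863e-01,  9.89524102e-01, -8.80691066e-04]), 'force': array([0.01054049, 0.23092078, 0.38872822]), 'moment': array([ 0.02412577,  0.02526131, -0.01240811]), 'grip_width': 1.0008307817152668}
53.900000000000006
side {'fx': 493.48716522178415, 'fy': 493.48716522178415, 'cx': 323.46668245551416, 'cy': 235.41647423491636, 'D': array([-0.09153322,  0.        ,  0.        ,  0.        ,  0.        ]), 'rvec': array([ 0.11400397, -2.75380383,  1.3824063 ]), 'tvec': array([523.17761358,  96.41838796, 969.99721712])}
top {'fx': 578.2993193188115, 'fy': 578.2993193188115, 'cx': 318.9287013472095, 'cy': 240.7520368709678, 'D': array([-0.10458213,  0.        ,  0.        ,  0.        ,  0.        ]), 'rvec': array([ 2.12653329, -2.17495515,  0.18353874]), 'tvec': array([ -43.72941945,  543.04399817, 1269.94155827])}
```

View pics/side0.png

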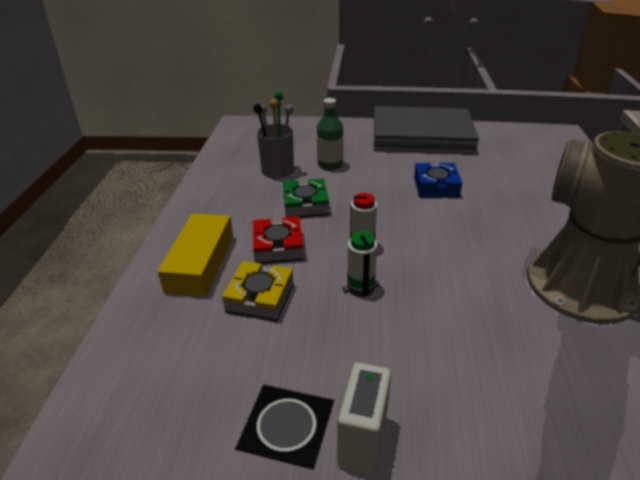

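View pics/top0.png

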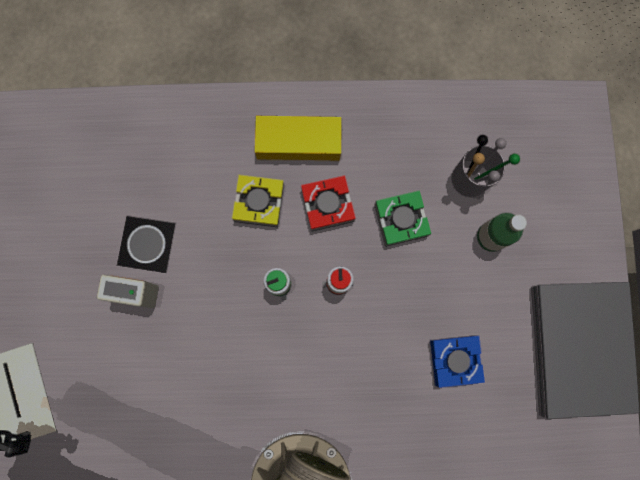

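```bash
cat > h.py <<'E'
from bench import manip
import cv2, numpy as np
def grab(n):
    return manip.get_image(n)
def K(im): return np.array([[im["fx"],0,im["cx"]],[0,im["fy"],im["cy"]],[0,0,1.]])
def bp(im,uv,z):
    uv=np.asarray(uv,float).reshape(-1,1,2)
    n=cv2.undistortPoints(uv,K(im),im["D"]).reshape(-1,2)
    R,_=cv2.Rodrigues(im["rvec"]); c=-R.T@im["tvec"]
    d=np.c_[n,np.ones(len(n))]@R
    s=(z-c[2])/d[:,2]
    return c+d*s[:,None]
def pj(im,P):
    return cv2.projectPoints(np.asarray(P,float).reshape(-1,1,3),im["rvec"],im["tvec"],K(im),im["D"])[0].reshape(-1,2)
def c2w(im,p):
    R,_=cv2.Rodrigues(im["rvec"]); return R.T@(np.asarray(p)-im["tvec"])
def crop(im,x0,y0,x1,y1,s,name):
    cv2.imwrite(name,cv2.resize(im["pixels"][y0:y1,x0:x1],None,fx=s,fy=s,interpolation=cv2.INTER_CUBIC))
E
python3 - <<'E'
from h import *
for n in ("side","top"):
    im=grab(n)
    for t in ("red_canister","yellow_canister","green_canister","red_base","yellow_base","green_base","scanner","scanner_window"):
        r=manip.search_frame(n,t)
        print(n,t,[(round(x["score"],2),c2w(im,x["centre"]).round(0).tolist(),pj(im,c2w(im,x["centre"])).round(0).tolist()) for x in r[:3]])
im=grab("top")
crop(im,220,160,440,310,3.5,"pics/crop1.png")
im=grab("top");crop(im,80,200,200,320,5,"pics/crop2.png")
E
```

```text
side red_canister [(0.97, [449.0, -77.0, 97.0], [[363.0, 213.0]]), (0.41, [683.0, -387.0, 94.0], [[276.0, 144.0]])]
side yellow_canister [(0.71, [642.0, 105.0, 42.0], [[256.0, 289.0]])]
side green_canister [(0.8, [445.0, 63.0, 78.0], [[363.0, 264.0]]), (0.21, [629.0, -51.0, 44.0], [[276.0, 238.0]])]
side red_base [(0.78, [631.0, -49.0, 39.0], [[275.0, 240.0]]), (0.38, [590.0, -221.0, 44.0], [[305.0, 196.0]])]
side yellow_base [(0.66, [641.0, 103.0, 45.0], [[256.0, 287.0]]), (0.57, [444.0, 60.0, 79.0], [[364.0, 263.0]])]
side green_base [(0.83, [587.0, -220.0, 42.0], [[306.0, 197.0]]), (0.64, [264.0, -324.0, 36.0], [[439.0, 181.0]])]
side scanner [(0.73, [505.0, 375.0, 1.0], [[314.0, 439.0]]), (0.66, [639.0, 107.0, 39.0], [[257.0, 291.0]])]
side scanner_window [(0.69, [502.0, 377.0, 1.0], [[316.0, 440.0]])]
top red_canister [(0.68, [445.0, -93.0, 129.0], [[338.0, 280.0]])]
top yellow_canister [(0.22, [685.0, -420.0, 98.0], [[480.0, 171.0]])]
top green_canister [(0.84, [446.0, 34.0, 124.0], [[278.0, 281.0]])]
top red_base [(0.92, [631.0, -75.0, 45.0], [[327.0, 202.0]])]
top yellow_base [(0.79, [641.0, 83.0, 45.0], [[257.0, 199.0]]), (0.58, [446.0, -92.0, 124.0], [[338.0, 279.0]]), (0.58, [593.0, -247.0, 44.0], [[402.0, 217.0]])]
top green_base [(0.64, [260.0, -363.0, 45.0], [[460.0, 363.0]]), (0.63, [597.0, -247.0, 46.0], [[402.0, 215.0]]), (0.16, [633.0, -77.0, 48.0], [[327.0, 201.0]])]
top scanner [(0.53, [783.0, -8.0, 57.0], [[296.0, 137.0]]), (0.31, [446.0, -93.0, 126.0], [[338.0, 280.0]])]
top scanner_window [(0.59, [633.0, -74.0, 43.0], [[326.0, 201.0]])]
```

View pics/crop1.png

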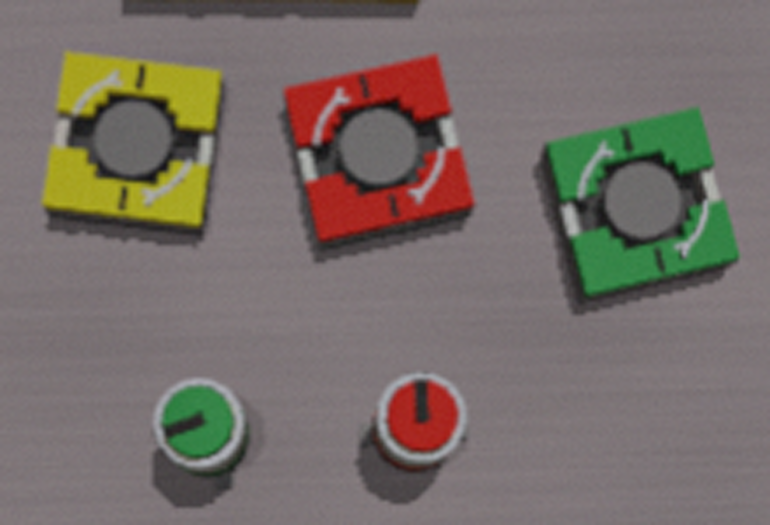

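View pics/crop2.png

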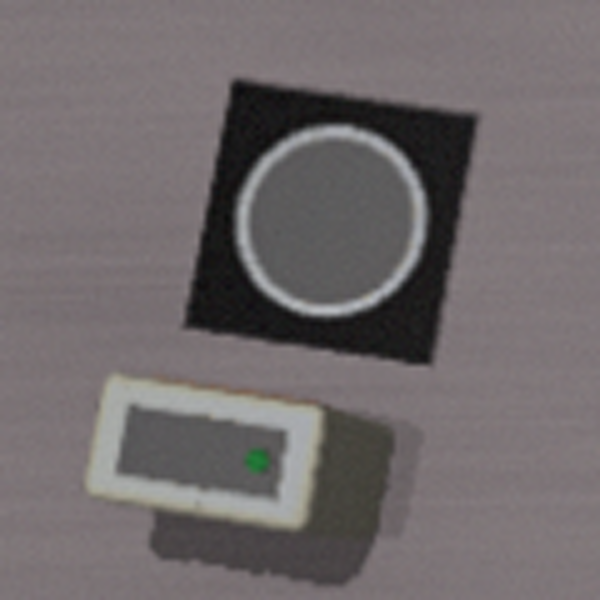

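```bash
cat >> h.py <<'E'
HSV={"red":[((0,130,60),(8,255,255)),((172,130,60),(180,255,255))],"yellow":[((24,130,60),(35,255,255))],"green":[((50,100,30),(80,255,255))]}
def mask(im,c,box):
    h=cv2.cvtColor(im["pixels"],cv2.COLOR_BGR2HSV); m=0
    for a,b in HSV[c]: m=m|cv2.inRange(h,a,b)
    o=np.zeros_like(m); x0,y0,x1,y1=box; o[y0:y1,x0:x1]=m[y0:y1,x0:x1]
    return o
def biggest(m):
    n,l,s,c=cv2.connectedComponentsWithStats(m)
    i=1+np.argmax(s[1:,4]); return (l==i).astype(np.uint8)*255
def cap(c,box,n="top",zt=125.,im=None):
    "centre xy of the canister (cap top at zt), bar angle"
    im=im or grab(n); m=mask(im,c,box)
    if n=="top": m=cv2.morphologyEx(m,cv2.MORPH_OPEN,np.ones((2,2)))
    m=biggest(m)
    cs,_=cv2.findContours(m,cv2.RETR_EXTERNAL,cv2.CHAIN_APPROX_NONE)
    hull=cv2.convexHull(max(cs,key=len)).reshape(-1,2)
    w=bp(im,hull,zt)[:,:2]
    (cx,cy),r=cv2.minEnclosingCircle(w.astype(np.float32))
    full=np.zeros_like(m); cv2.fillConvexPoly(full,hull,255)
    ys,xs=np.nonzero(full)
    # area centroid, robust
    cw=bp(im,[(xs.mean(),ys.mean())],zt)[0,:2]
    g=cv2.cvtColor(im["pixels"],cv2.COLOR_BGR2GRAY)
    mx=im["pixels"].max(2)[ys,xs].astype(float)
    P=bp(im,np.c_[xs,ys],zt)[:,:2]-cw
    rr=np.hypot(*P.T)
    sel=(mx<0.55*np.median(mx))&(rr<20)
    wt=np.clip(0.8*np.median(mx)-mx,0,None)*(rr<19)
    v=(P*wt[:,None]).sum(0)
    ang=np.arctan2(v[1],v[0])
    return cw,np.array([cx,cy]),r,ang
def base(c,box):
    im=grab("top"); m=biggest(cv2.dilate(mask(im,c,box),np.ones((3,3)))); m=cv2.erode(m,np.ones((3,3)))
    cs,_=cv2.findContours(m,cv2.RETR_EXTERNAL,cv2.CHAIN_APPROX_NONE)
    hull=np.concatenate(cs).reshape(-1,2)
    w=bp(im,hull,44.)[:,:2].astype(np.float32)
    rc=cv2.minAreaRect(w)
    M=cv2.convexHull(w); mm=cv2.moments(M)
    return im,m,rc,(mm["m10"]/mm["m00"],mm["m01"]/mm["m00"])
E
python3 - <<'E'
from h import *
for c,box in (("red",(320,260,362,300)),("green",(258,262,296,300))):
    a=cap(c,box); print(c,a)
B={"red":(295,170,362,236),"yellow":(225,170,292,236),"green":(368,186,438,250)}
for c in B:
    im,m,rc,ce=base(c,B[c]); print(c,rc,ce)
    # plate: gray circle
    g=im["pixels"]; 
im=grab("top")
# pad: dark mask
h=im["pixels"].max(2); m=np.zeros_like(h); m[205:282,105:185]=(h[205:282,105:185]<50)*255
m=biggest(m); cs,_=cv2.findContours(m,cv2.RETR_CCOMP,cv2.CHAIN_APPROX_NONE)
for q in cs:
    if len(q)>40:
        w=bp(im,q.reshape(-1,2),0)[:,:2].astype(np.float32); print("pad",cv2.minAreaRect(w),cv2.fitEllipse(w), len(q))
E
```

```text
red (array([445.53622295, -99.16062896]), array([445.72238159, -99.00998688]), 21.04317283630371, np.float64(0.2658275163156705))
green (array([444.89977212,  35.67710046]), array([445.36462402,  35.7834053 ]), 20.893434524536133, np.float64(1.607612792606887))
red ((600.3402099609375, -84.39517974853516), (42.41547393798828, 104.47529602050781), 11.716994285583496) (600.281616919856, -84.39867438672583)
yellow ((609.0919799804688, 86.99687194824219), (104.74188995361328, 42.33780288696289), 81.23576354980469) (608.8514570015477, 87.28259418832678)
green ((561.4840698242188, -256.4008483886719), (41.87659454345703, 105.15723419189453), 12.255524635314941) (561.2108478329892, -256.3401036223831)
pad ((549.6135864257812, 350.69940185546875), (118.42375946044922, 117.6236572265625), 79.9655990600586) ((549.7199096679688, 350.39349365234375), (135.44473266601562, 136.9925994873047), 133.87928771972656) 190
pad ((550.04736328125, 350.4627685546875), (94.60468292236328, 95.64620208740234), 44.81948471069336) ((550.0528564453125, 350.23468017578125), (95.93302154541016, 96.1108627319336), 167.50718688964844) 113
```

```bash
cat >> h.py <<'E'
def base(c,box,im=None,n="top"):
    im=im or grab(n); m=mask(im,c,box)
    pts=np.argwhere(cv2.morphologyEx(m,cv2.MORPH_OPEN,np.ones((2,2))))[:,::-1]
    # pixel corner points to avoid half-pixel loss
    pts=np.concatenate([pts+d for d in ((-.5,-.5),(.5,-.5),(-.5,.5),(.5,.5))])
    w=bp(im,pts,44.)[:,:2].astype(np.float32)
    return cv2.minAreaRect(w)
def barang(c,im,cen,z=125.,R=19):
    "template search: bar from the centre outwards, darkness in a 5 mm strip"
    px=im["pixels"].astype(np.float32).max(2)
    best=[]
    for a in np.radians(np.arange(-180,180,1.)):
        d=np.array([np.cos(a),np.sin(a)]); e=np.array([-d[1],d[0]])
        r,t=np.meshgrid(np.arange(4,R,1.),np.arange(-2,2.1,.5))
        P=np.c_[(cen+r.reshape(-1,1)*d+t.reshape(-1,1)*e),np.full(r.size,z)]
        uv=pj(im,P).astype(np.float32)
        best.append((cv2.remap(px,uv[:,0].reshape(1,-1),uv[:,1].reshape(1,-1),cv2.INTER_LINEAR).mean(),a))
    v=np.array([b[0] for b in best]); A=np.array([b[1] for b in best])
    w=np.clip(v.min()+0.5*(np.median(v)-v.min())-v,0,None)
    k=np.abs(np.angle(np.exp(1j*(A-A[v.argmin()]))))<.6
    return np.angle((w*k*np.exp(1j*A)).sum()), v.min(), np.median(v)
E
python3 - <<'E'
from h import *
im=grab("top")
C={}
for c,box in (("red",(320,260,362,300)),("green",(258,262,296,300))):
    a=cap(c,box,im=im); b=barang(c,im,a[0]); print(c,a,np.degrees(b[0]),b[1:])
B={"red":(295,170,362,236),"yellow":(225,170,292,236),"green":(368,186,438,250)}
for c in B: print(c,base(c,B[c],im))
s=grab("side")
Bs={"red":(245,205,310,270),"green":(275,172,335,222)}
for c in Bs: print("side",c,base(c,Bs[c],s))
for c,box in (("red",(345,190,385,210)),("green",(343,228,383,250))): print("side",cap(c,box,"side",im=s)[:3])
o=im["pixels"].copy()
crop(s,330,180,400,300,5,"pics/s1.png")
E
```

```text
red (array([445.53622295, -99.16062896]), array([445.72238159, -99.00998688]), 21.04317283630371, np.float64(0.2653383785701533)) 11.499420191409119 (np.float32(53.74004), np.float32(162.44315))
green (array([444.89977212,  35.67710046]), array([445.36462402,  35.7834053 ]), 20.893434524536133, np.float64(1.6155291344228615)) 89.3624484182384 (np.float32(49.665474), np.float32(126.42627))
red ((628.8450317382812, -80.10242462158203), (108.30754852294922, 107.39575958251953), 11.754868507385254)
yellow ((637.9175415039062, 79.98439025878906), (107.26899719238281, 108.12202453613281), 81.39672088623047)
green ((589.606201171875, -251.97462463378906), (107.27379608154297, 108.25788879394531), 12.309150695800781)
side red ((628.443115234375, -71.56751251220703), (105.5878677368164, 114.21484375), 11.797760009765625)
side green ((589.7005004882812, -239.07833862304688), (104.52152252197266, 117.3003921508789), 11.728010177612305)
side (array([448.65657689, -89.83062428]), array([448.98382568, -90.53309631]), 22.84146499633789)
side (array([448.7971712 ,  46.01665895]), array([449.13134766,  47.00872421]), 27.247621536254883)
```

View pics/s1.png

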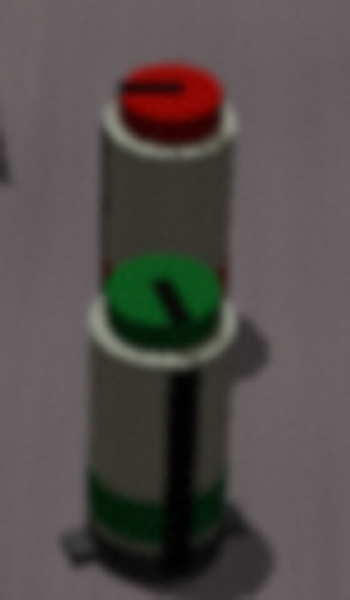

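```bash
cat >> h.py <<'E'
from scipy.spatial.transform import Rotation as Rn
def pose():
    s=manip.sense(); q=s["eef_rot"]; R=Rn.from_quat([q[1],q[2],q[3],q[0]]).as_matrix()
    return s,np.array(s["ee_pos"]),R
def st():
    s,p,R=pose()
    print("t%.2f p%s yaw_y%.2f tilt%.2f f%s m%s w%.3f j%s"%(s["t"],p.round(1),np.degrees(np.arctan2(R[1,1],R[0,1])),np.degrees(np.arccos(min(1,-R[2,2]))),s["force"].round(1),s["moment"].round(2),s["grip_width"],s["joint_positions"].round(2)))
def go(target,yaw=None):
    "units for shift (current axes) and wz to reach world target/ yaw deg of tool y"
    s,p,R=pose(); d=R.T@(np.array(target,float)-p)/300
    st(); print("shift total t=",d.round(4),"mm",np.linalg.norm(d)*300)
    if yaw is not None:
        a=(yaw-np.degrees(np.arctan2(R[1,1],R[0,1]))+180)%360-180
        print("wz total",round(-np.radians(a)/.5,4),"deg",a)
        Rz=np.array([[np.cos(np.radians(a)),-np.sin(np.radians(a)),0],[np.sin(np.radians(a)),np.cos(np.radians(a)),0],[0,0,1]])
        print("shift after turn",((Rz@R).T@(np.array(target,float)-p)/300).round(4))
E
python3 -c "
from h import *
go((445.5,-99.2,250),0)"
```

```text
t1.50 p[164.3 551.  303.9] yaw_y73.40 tilt0.00 f[-0.3  0.2 -0.5] m[0.04 0.01 0.05] w1.004 j[ 1.14  0.31  0.05  1.3  -0.    1.43]
shift total t= [-1.5175 -1.8092  0.1796] mm 710.4649490388065
wz total 2.562 deg -73.39527391791188
shift after turn [-2.1674  0.9372  0.1798]
```

Emit:
{"op": "step_arm", "data": {"moves": [{"wz":0.256},{"wz":0.256},{"wz":0.256},{"wz":0.256},{"wz":0.256}]}}

```text
validation failed for argument at $.mo...
```

Emit:
{"op": "step_arm", "data": {"moves": [{"wz":0.256},{"wz":0.256},{"wz":0.256},{"wz":0.256},{"wz":0.256}]}}

```text
validation failed for argument at $.mo...
```

```bash
python3 -c "
from h import *
go((445.5,-99.2,250),0)"
```

```text
t1.50 p[164.3 551.  303.9] yaw_y73.40 tilt0.00 f[-0.3  0.2 -0.5] m[0.04 0.01 0.05] w1.004 j[ 1.14  0.31  0.05  1.3  -0.    1.43]
shift total t= [-1.5175 -1.8092  0.1796] mm 710.4649490388065
wz total 2.562 deg -73.39527391791188
shift after turn [-2.1674  0.9372  0.1798]
```

Emit:
{"op": "step_arm", "data": {"moves": [{"fingers":1,"tx":0,"ty":0,"tz":0,"wx":0,"wy":0,"wz":0.256},{"fingers":1,"tx":0,"ty":0,"tz":0,"wx":0,"wy":0,"wz":0.256},{"fingers":1,"tx":0,"ty":0,"tz":0,"wx":0,"wy":0,"wz":0.256},{"fingers":1,"tx":0,"ty":0,"tz":0,"wx":0,"wy":0,"wz":0.256},{"fingers":1,"tx":0,"ty":0,"tz":0,"wx":0,"wy":0,"wz":0.256}]}}

```text
t: 2.0
ee_pos: [164.4, 551.1, 303.9]
eef_rot: [0.0, 0.451, 0.893, 0.0]
force: [-0.4, 0.4, 0.7]
grip_width: 1.001
```

Emit:
{"op": "step_arm", "data": {"moves": [{"fingers":1,"tx":0,"ty":0,"tz":0,"wx":0,"wy":0,"wz":0.256},{"fingers":1,"tx":0,"ty":0,"tz":0,"wx":0,"wy":0,"wz":0.256},{"fingers":1,"tx":0,"ty":0,"tz":0,"wx":0,"wy":0,"wz":0.256},{"fingers":1,"tx":0,"ty":0,"tz":0,"wx":0,"wy":0,"wz":0.256},{"fingers":1,"tx":0,"ty":0,"tz":0,"wx":0,"wy":0,"wz":0.256}]}}

```text
t: 2.5
ee_pos: [164.3, 551.1, 303.9]
eef_rot: [-0.0, 0.709, 0.706, 0.0]
force: [0.2, 0.8, 0.5]
grip_width: 0.999
```

```bash
python3 -c "
from h import *
go((445.5,-99.2,250),0)
im=grab('top'); cv2.imwrite('pics/top1.png',im['pixels'])
for c,box in (('red',(320,260,362,300)),('green',(258,262,296,300))):
    a=cap(c,box,im=im); b=barang(c,im,a[0]); print(c,a,np.degrees(b[0]),b[1:])
"
```

```text
t2.50 p[164.3 551.1 303.9] yaw_y-0.25 tilt0.01 f[0.2 0.8 0.5] m[-0.   -0.01  0.01] w0.999 j[1.14 0.31 0.05 1.3  0.   2.72]
shift total t= [-2.1635  0.9465  0.1795] mm 710.4913065063743
wz total -0.0086 deg 0.24505363043962802
shift after turn [-2.1675  0.9372  0.1795]
red (array([445.53622295, -99.16062896]), array([445.72238159, -99.00998688]), 21.04317283630371, np.float64(0.26668834281477094)) 11.53316273794301 (np.float32(53.537117), np.float32(162.38345))
green (array([445.1694414 ,  35.69524057]), array([445.4281311 ,  35.93206406]), 20.959575653076172, np.float64(1.6403885729015846)) 90.95192003470407 (np.float32(49.569683), np.float32(126.714386))
```

View pics/top1.png

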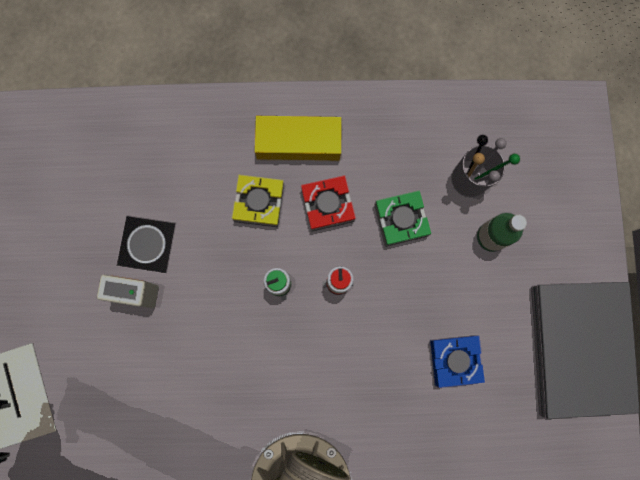

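Emit:
{"op": "step_arm", "data": {"moves": [{"fingers":1,"tx":-0.144,"ty":0.063,"tz":0.012,"wx":0,"wy":0,"wz":-0.0086},{"fingers":1,"tx":-0.144,"ty":0.063,"tz":0.012,"wx":0,"wy":0,"wz":0},{"fingers":1,"tx":-0.144,"ty":0.063,"tz":0.012,"wx":0,"wy":0,"wz":0},{"fingers":1,"tx":-0.144,"ty":0.063,"tz":0.012,"wx":0,"wy":0,"wz":0},{"fingers":1,"tx":-0.144,"ty":0.063,"tz":0.012,"wx":0,"wy":0,"wz":0}]}}

```text
t: 3.05
ee_pos: [260.1, 333.9, 285.9]
eef_rot: [0.0, 0.704, 0.71, 0.0]
force: [1.4, -0.9, 0.5]
grip_width: 1.001
```

Emit:
{"op": "step_arm", "data": {"moves": [{"fingers":1,"tx":-0.144,"ty":0.063,"tz":0.012,"wx":0,"wy":0,"wz":0},{"fingers":1,"tx":-0.144,"ty":0.063,"tz":0.012,"wx":0,"wy":0,"wz":0},{"fingers":1,"tx":-0.144,"ty":0.063,"tz":0.012,"wx":0,"wy":0,"wz":0},{"fingers":1,"tx":-0.144,"ty":0.063,"tz":0.012,"wx":0,"wy":0,"wz":0},{"fingers":1,"tx":-0.144,"ty":0.063,"tz":0.012,"wx":0,"wy":0,"wz":0}]}}

```text
t: 3.55
ee_pos: [355.9, 118.2, 268.2]
eef_rot: [0.0, 0.704, 0.71, 0.001]
force: [1.5, -0.2, 0.0]
grip_width: 1.001
```

Emit:
{"op": "step_arm", "data": {"moves": [{"fingers":1,"tx":-0.144,"ty":0.063,"tz":0.012,"wx":0,"wy":0,"wz":0},{"fingers":1,"tx":-0.144,"ty":0.063,"tz":0.012,"wx":0,"wy":0,"wz":0},{"fingers":1,"tx":-0.144,"ty":0.063,"tz":0.012,"wx":0,"wy":0,"wz":0},{"fingers":1,"tx":-0.144,"ty":0.063,"tz":0.012,"wx":0,"wy":0,"wz":0},{"fingers":1,"tx":-0.144,"ty":0.063,"tz":0.012,"wx":0,"wy":0,"wz":0}]}}

```text
t: 4.05
ee_pos: [451.6, -97.7, 250.0]
eef_rot: [0.0, 0.705, 0.71, 0.0]
force: [1.8, 1.2, 1.1]
grip_width: 0.997
```

```bash
python3 -c "
from h import *
go((445.5,-99.2,136),0)
im=grab('side'); cv2.imwrite('pics/side2.png',im['pixels'])
im=grab('top'); cv2.imwrite('pics/top2.png',im['pixels'])
"
```

```text
t4.05 p[451.6 -97.7 250. ] yaw_y0.41 tilt0.06 f[1.8 1.2 1.1] m[ 0.03 -0.02  0.03] w0.997 j[-0.39  0.12 -0.33  1.12  0.    1.18]
shift total t= [-0.005  -0.0206  0.38  ] mm 114.1832496617518
wz total 0.0143 deg -0.4100808928420463
shift after turn [-0.0051 -0.0206  0.38  ]
```

View pics/side2.png

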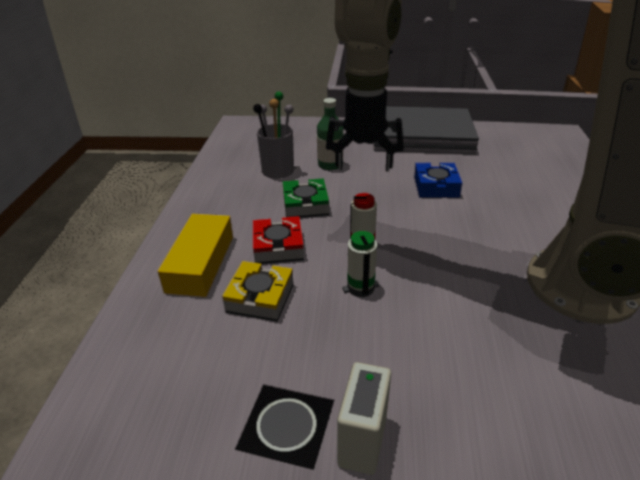

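View pics/top2.png

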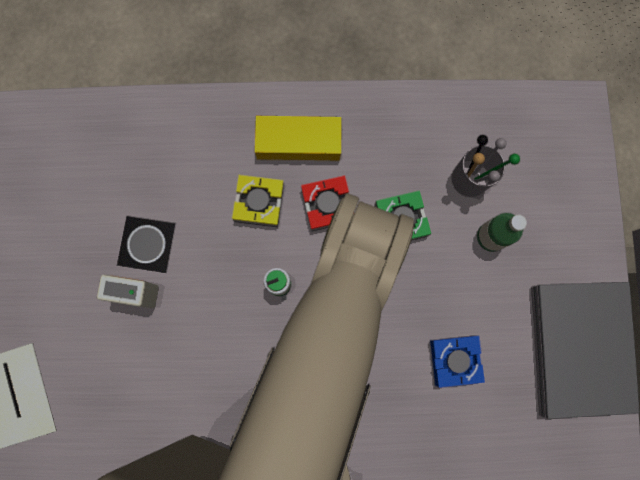

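Emit:
{"op": "step_arm", "data": {"moves": [{"fingers":1,"tx":-0.005,"ty":-0.0205,"tz":0.04,"wx":0,"wy":0,"wz":0.014},{"fingers":1,"tx":0,"ty":0,"tz":0.04,"wx":0,"wy":0,"wz":0},{"fingers":1,"tx":0,"ty":0,"tz":0,"wx":0,"wy":0,"wz":0},{"fingers":1,"tx":0,"ty":0,"tz":0,"wx":0,"wy":0,"wz":0},{"fingers":1,"tx":0,"ty":0,"tz":0,"wx":0,"wy":0,"wz":0}]}}

```text
t: 4.65
ee_pos: [445.3, -96.6, 226.4]
eef_rot: [0.0, 0.707, 0.707, 0.0]
force: [-0.3, -0.4, 0.3]
grip_width: 1.002
```

```bash
python3 -c "
from h import *
go((445.5,-99.2,136),0)
im=grab('side');crop(im,320,90,420,240,4,'pics/s3.png')
go((445.5,-99.2,136),0)
"
```

```text
t4.65 p[445.3 -96.6 226.4] yaw_y-0.01 tilt0.05 f[-0.3 -0.4  0.3] m[-0.03 -0.02 -0.01] w1.002 j[-0.39  0.12 -0.39  1.06  0.    1.18]
shift total t= [-0.0086  0.0005  0.3013] mm 90.43708872127633
wz total -0.0005 deg 0.01421150436360108
shift after turn [-0.0086  0.0005  0.3013]
t4.70 p[445.3 -96.7 226.5] yaw_y-0.03 tilt0.07 f[-0.4  0.3 -0.7] m[-0.02 -0.03  0.04] w1.002 j[-0.39  0.12 -0.39  1.06  0.    1.18]
shift total t= [-8.200e-03  3.000e-04  3.016e-01] mm 90.50494432371201
wz total -0.001 deg 0.02791109045824669
shift after turn [-8.200e-03  2.000e-04  3.016e-01]
```

View pics/s3.png

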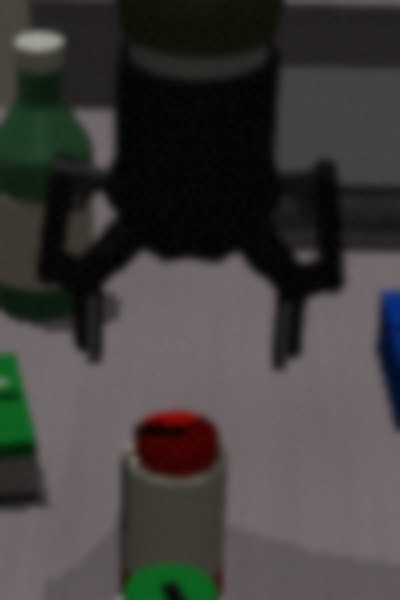

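Emit:
{"op": "step_arm", "data": {"moves": [{"fingers":1,"tx":-0.0085,"ty":0,"tz":0.08,"wx":0,"wy":0,"wz":0},{"fingers":1,"tx":0,"ty":0,"tz":0.1,"wx":0,"wy":0,"wz":0},{"fingers":1,"tx":0,"ty":0,"tz":0.08,"wx":0,"wy":0,"wz":0},{"fingers":1,"tx":0,"ty":0,"tz":0.04,"wx":0,"wy":0,"wz":0},{"fingers":1,"tx":0,"ty":0,"tz":0,"wx":0,"wy":0,"wz":0}]}}

```text
t: 5.2
ee_pos: [444.0, -98.9, 134.6]
eef_rot: [-0.001, 0.707, 0.707, -0.0]
force: [-1.0, 0.5, -0.4]
grip_width: 0.999
```

```bash
python3 -c "
from h import *
go((445.5,-99.2,136),0)
im=grab('side');crop(im,320,90,420,240,4,'pics/s4.png')
go((445.5,-99.2,136),0)
"
```

```text
t5.20 p[444.  -98.9 134.6] yaw_y-0.06 tilt0.17 f[-1.   0.5 -0.4] m[0.01 0.07 0.04] w0.999 j[-0.4   0.21 -0.53  0.83  0.    1.18]
shift total t= [-0.0009  0.0049 -0.0046] mm 2.029533593928388
wz total -0.002 deg 0.057757675597343905
shift after turn [-0.0009  0.0049 -0.0046]
t5.25 p[444.8 -99.3 135.7] yaw_y-0.06 tilt0.06 f[1.  0.6 1. ] m[-0.03 -0.02 -0.  ] w1.000 j[-0.4   0.21 -0.53  0.83  0.    1.18]
shift total t= [ 0.0002  0.0025 -0.0009] mm 0.7962929255489778
wz total -0.0022 deg 0.06303024347695896
shift after turn [ 0.0002  0.0025 -0.0009]
```

View pics/s4.png

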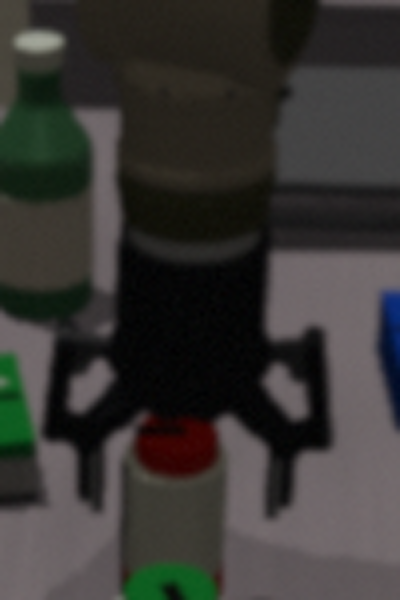

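```bash
python3 -c "
from h import *
im=grab('side')
s,p,R=pose()
# finger inner faces at tip, and canister edges
for dx in (-42.5,42.5,-57,57): print(dx,((pj(im,[[p[0]+dx,p[1],z] for z in (76,96)])-[320,90])*4).round(0).tolist())
for dx in (-27,27): print('can',dx,((pj(im,[[445.5+dx,-99.2,z] for z in (76,96,110)])-[320,90])*4).round(0).tolist())
print(((pj(im,[[445.5+dx,-99.2,125] for dx in (-22,0,22)])-[320,90])*4).round(0).tolist())
"
```

```text
-42.5 [[260.0, 506.0], [262.0, 474.0]]
42.5 [[99.0, 500.0], [99.0, 468.0]]
-57 [[288.0, 507.0], [290.0, 475.0]]
57 [[72.0, 499.0], [72.0, 467.0]]
can -27 [[231.0, 505.0], [232.0, 473.0], [234.0, 451.0]]
can 27 [[128.0, 501.0], [129.0, 470.0], [129.0, 447.0]]
[[225.0, 426.0], [182.0, 424.0], [139.0, 423.0]]
```

Emit:
{"op": "step_arm", "data": {"moves": [{"fingers":1,"tx":0,"ty":0.018,"tz":0,"wx":0,"wy":0,"wz":0},{"fingers":1,"tx":0,"ty":0,"tz":0,"wx":0,"wy":0,"wz":0},{"fingers":0.7,"tx":0,"ty":0,"tz":0,"wx":0,"wy":0,"wz":0},{"fingers":0.7,"tx":0,"ty":0,"tz":0,"wx":0,"wy":0,"wz":0},{"fingers":0.7,"tx":0,"ty":0,"tz":0,"wx":0,"wy":0,"wz":0}]}}

```text
t: 5.8
ee_pos: [450.3, -99.6, 136.0]
eef_rot: [0.0, 0.708, 0.707, 0.0]
force: [0.2, -0.2, 0.5]
grip_width: 0.697
```

```bash
python3 -c "
from h import *
im=grab('side');crop(im,320,150,420,250,6,'pics/s5.png')
go((445.5,-99.2,136),0)
"
```

```text
t5.85 p[450.3 -99.6 136. ] yaw_y-0.10 tilt0.01 f[-0.1 -0.3  0. ] m[ 0.06  0.04 -0.01] w0.701 j[-0.39  0.22 -0.52  0.83  0.    1.18]
shift total t= [ 0.0013 -0.0159 -0.0001] mm 4.799484847798363
wz total -0.0036 deg 0.10264017207404663
shift after turn [ 0.0013 -0.0159 -0.0001]
```

View pics/s5.png

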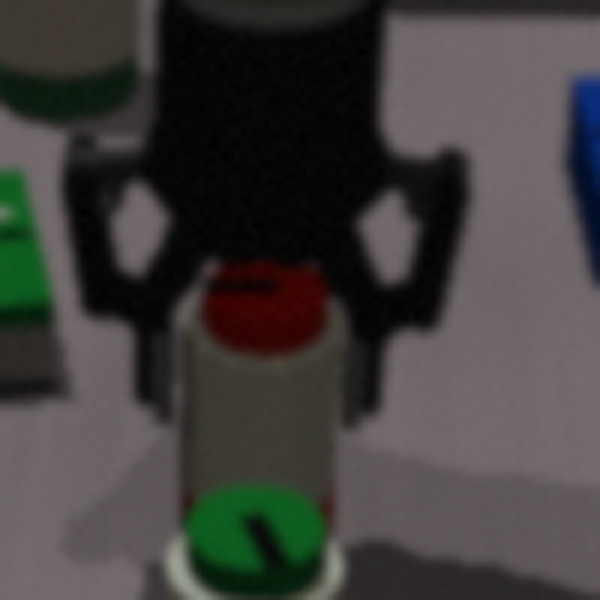

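Emit:
{"op": "step_arm", "data": {"moves": [{"fingers":0.6,"tx":0,"ty":0,"tz":0,"wx":0,"wy":0,"wz":0},{"fingers":0.5,"tx":0,"ty":0,"tz":0,"wx":0,"wy":0,"wz":0},{"fingers":0.5,"tx":0,"ty":0,"tz":0,"wx":0,"wy":0,"wz":0},{"fingers":0.5,"tx":0,"ty":0,"tz":0,"wx":0,"wy":0,"wz":0},{"fingers":1,"tx":0,"ty":0,"tz":0,"wx":0,"wy":0,"wz":0}]}}

```text
t: 6.35
ee_pos: [450.4, -99.6, 135.9]
eef_rot: [0.0, 0.708, 0.706, 0.0]
force: [0.4, -0.4, 0.5]
grip_width: 0.775
```

Emit:
{"op": "step_arm", "data": {"moves": [{"fingers":1,"tx":0,"ty":0,"tz":0,"wx":0,"wy":0,"wz":0},{"fingers":1,"tx":0,"ty":0,"tz":0,"wx":0,"wy":0,"wz":0},{"fingers":1,"tx":0,"ty":0,"tz":0,"wx":0,"wy":0,"wz":0},{"fingers":1,"tx":0,"ty":0,"tz":0,"wx":0,"wy":0,"wz":0},{"fingers":1,"tx":0,"ty":0,"tz":0,"wx":0,"wy":0,"wz":0}]}}

```text
t: 6.85
ee_pos: [450.4, -99.6, 135.8]
eef_rot: [-0.0, 0.708, 0.706, 0.0]
force: [-0.1, -0.3, -0.5]
grip_width: 1.008
```

Emit:
{"op": "step_arm", "data": {"moves": [{"fingers":1,"tx":0,"ty":0,"tz":0,"wx":0,"wy":0,"wz":-0.285},{"fingers":1,"tx":0,"ty":0,"tz":0,"wx":0,"wy":0,"wz":-0.285},{"fingers":1,"tx":0,"ty":0,"tz":0,"wx":0,"wy":0,"wz":-0.285},{"fingers":1,"tx":0,"ty":0,"tz":0,"wx":0,"wy":0,"wz":-0.285},{"fingers":1,"tx":0,"ty":0,"tz":0,"wx":0,"wy":0,"wz":-0.285}]}}

```text
t: 7.35
ee_pos: [450.3, -99.6, 135.9]
eef_rot: [-0.0, 0.414, 0.91, 0.0]
force: [-0.4, 0.1, 0.1]
grip_width: 0.998
```

Emit:
{"op": "step_arm", "data": {"moves": [{"fingers":1,"tx":0,"ty":0,"tz":0,"wx":0,"wy":0,"wz":-0.285},{"fingers":1,"tx":0,"ty":0,"tz":0,"wx":0,"wy":0,"wz":-0.285},{"fingers":1,"tx":0,"ty":0,"tz":0,"wx":0,"wy":0,"wz":-0.285},{"fingers":1,"tx":0,"ty":0,"tz":0,"wx":0,"wy":0,"wz":-0.285},{"fingers":1,"tx":0,"ty":0,"tz":0,"wx":0,"wy":0,"wz":-0.285}]}}

```text
t: 7.85
ee_pos: [450.3, -99.6, 135.9]
eef_rot: [0.0, 0.071, 0.997, 0.0]
force: [-0.9, 0.1, 0.6]
grip_width: 1.004
```

Emit:
{"op": "step_arm", "data": {"moves": [{"fingers":1,"tx":0,"ty":0,"tz":0,"wx":0,"wy":0,"wz":-0.285},{"fingers":0.8,"tx":0,"ty":0,"tz":0,"wx":0,"wy":0,"wz":0},{"fingers":0.7,"tx":0,"ty":0,"tz":0,"wx":0,"wy":0,"wz":0},{"fingers":0.7,"tx":0,"ty":0,"tz":0,"wx":0,"wy":0,"wz":0},{"fingers":0.7,"tx":0,"ty":0,"tz":0,"wx":0,"wy":0,"wz":0}]}}

```text
t: 8.35
ee_pos: [450.3, -99.4, 135.8]
eef_rot: [-0.0, 0.003, 1.0, 0.0]
force: [-0.5, 1.4, 0.0]
grip_width: 0.699
```

```bash
python3 -c "
from h import *
st()
im=grab('side');crop(im,320,150,420,250,6,'pics/s6.png')
st()
"
```

```text
t8.35 p[450.3 -99.4 135.8] yaw_y89.64 tilt0.04 f[-0.5  1.4  0. ] m[ 0.3  -0.07  0.03] w0.699 j[-0.39  0.22 -0.52  0.83  0.   -0.39]
t8.40 p[450.3 -99.4 135.9] yaw_y89.66 tilt0.03 f[ 0.1  2.4 -0.3] m[ 0.34 -0.02 -0.01] w0.700 j[-0.39  0.22 -0.52  0.83  0.   -0.39]
```

View pics/s6.png

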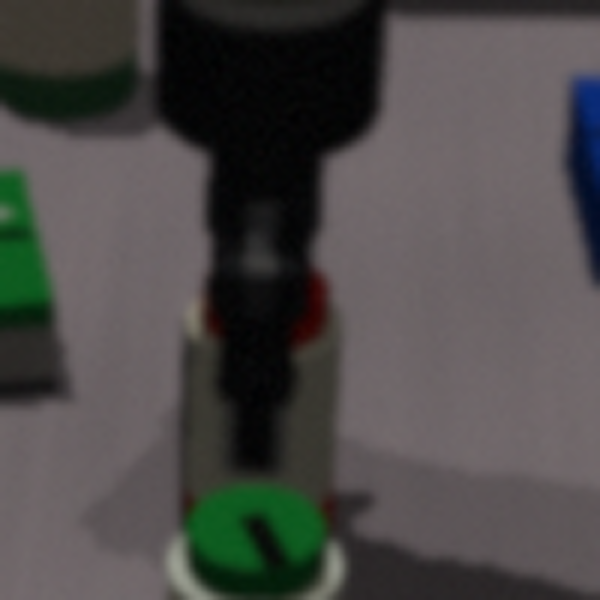

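Emit:
{"op": "step_arm", "data": {"moves": [{"fingers":0.85,"tx":0,"ty":0,"tz":0,"wx":0,"wy":0,"wz":0},{"fingers":0.85,"tx":0,"ty":0.012,"tz":0,"wx":0,"wy":0,"wz":0},{"fingers":0.85,"tx":0,"ty":0,"tz":0,"wx":0,"wy":0,"wz":0},{"fingers":0.7,"tx":0,"ty":0,"tz":0,"wx":0,"wy":0,"wz":0},{"fingers":0.7,"tx":0,"ty":0,"tz":0,"wx":0,"wy":0,"wz":0}]}}

```text
t: 8.9
ee_pos: [450.4, -96.0, 135.9]
eef_rot: [0.0, 0.002, 1.0, -0.0]
force: [-0.0, 0.1, -0.2]
grip_width: 0.699
```

```bash
python3 -c "
from h import *
st()
im=grab('side');crop(im,320,150,420,250,6,'pics/s7.png')
st()
"
```

```text
t8.90 p[450.4 -96.  135.9] yaw_y89.71 tilt0.01 f[-0.   0.1 -0.2] m[ 0.02 -0.01 -0.01] w0.699 j[-0.38  0.22 -0.52  0.83 -0.   -0.38]
t8.95 p[450.3 -96.  135.9] yaw_y89.71 tilt0.00 f[ 0.3 -0.1 -0.6] m[-0.02  0.05  0.01] w0.701 j[-0.38  0.22 -0.52  0.83  0.   -0.38]
```

View pics/s7.png

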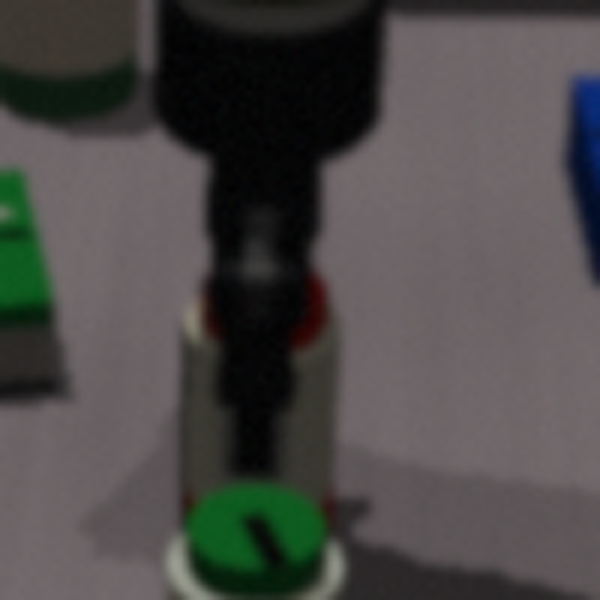

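Emit:
{"op": "step_arm", "data": {"moves": [{"fingers":0.6,"tx":0,"ty":0,"tz":0,"wx":0,"wy":0,"wz":0},{"fingers":0.3,"tx":0,"ty":0,"tz":0,"wx":0,"wy":0,"wz":0},{"fingers":0.3,"tx":0,"ty":0,"tz":0,"wx":0,"wy":0,"wz":0},{"fingers":0.3,"tx":0,"ty":0,"tz":0,"wx":0,"wy":0,"wz":0},{"fingers":0.3,"tx":0,"ty":0,"tz":0,"wx":0,"wy":0,"wz":0}]}}

```text
t: 9.45
ee_pos: [450.6, -96.0, 136.2]
eef_rot: [0.0, 0.002, 1.0, -0.0]
force: [-0.4, 1.7, 5.4]
grip_width: 0.62
```

Emit:
{"op": "step_arm", "data": {"moves": [{"fingers":0.3,"tx":0,"ty":0,"tz":-0.05,"wx":0,"wy":0,"wz":0},{"fingers":0.3,"tx":0,"ty":0,"tz":-0.05,"wx":0,"wy":0,"wz":0},{"fingers":0.3,"tx":0,"ty":0,"tz":0,"wx":0,"wy":0,"wz":0},{"fingers":0.3,"tx":0,"ty":0,"tz":0,"wx":0,"wy":0,"wz":0},{"fingers":0.3,"tx":0,"ty":0,"tz":0,"wx":0,"wy":0,"wz":0}]}}

```text
t: 9.95
ee_pos: [449.7, -95.8, 164.8]
eef_rot: [-0.001, 0.003, 1.0, 0.0]
force: [-0.5, -0.6, -2.2]
grip_width: 0.613
```

```bash
python3 -c "
from h import *
im=grab('side');crop(im,320,130,420,250,5,'pics/s8.png')
go((530,-80,170),248)
"
```

```text
t10.00 p[449.6 -95.8 164.8] yaw_y89.71 tilt0.11 f[ 0.1  1.3 -2.4] m[-0.03 -0.05 -0.  ] w0.618 j[-0.38  0.19 -0.48  0.91  0.   -0.38]
shift total t= [-0.2675  0.0539 -0.0178] mm 82.05181767660758
wz total -5.5254 deg 158.2899589611743
shift after turn [ 0.2287 -0.149  -0.0171]
```

View pics/s8.png

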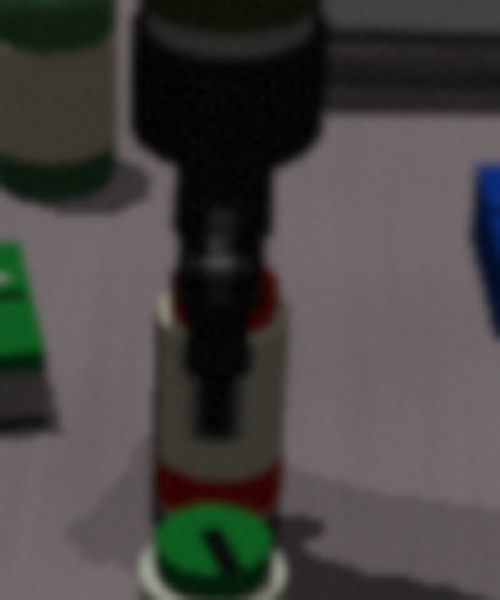

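```bash
python3 -c "
from h import *
for n,bx in (('side',(230,380,338,470)),('top',(105,205,185,282))):
    im=grab(n); x0,y0,x1,y1=bx
    h=im['pixels'].max(2); m=np.zeros_like(h); m[y0:y1,x0:x1]=(h[y0:y1,x0:x1]<60)*255
    m=biggest(m); cs,hi=cv2.findContours(m,cv2.RETR_CCOMP,cv2.CHAIN_APPROX_NONE)
    for q in cs:
        if len(q)>60:
            w=bp(im,q.reshape(-1,2),0)[:,:2].astype(np.float32); r=cv2.minAreaRect(w); e=cv2.fitEllipse(w); print(n,len(q),r,e[:2])
    # corner-based quad
    q=max(cs,key=len); w=bp(im,q.reshape(-1,2),0)[:,:2]
    hull=cv2.convexHull(q).reshape(-1,2); 
    ap=cv2.approxPolyN(hull.astype(np.int32).reshape(-1,1,2),4).reshape(-1,2); W=bp(im,ap,0)[:,:2]; print(W.round(1).tolist(),W.mean(0))
"
```

```text
side 279 ((549.68115234375, 352.660400390625), (119.36495208740234, 119.46361541748047), 80.20970916748047) ((549.5780029296875, 352.9636535644531), (137.77798461914062, 140.0891571044922))
side 165 ((550.0000610351562, 351.7289733886719), (93.92916870117188, 94.05952453613281), 50.59703063964844) ((549.9364624023438, 351.94970703125), (93.72186279296875, 94.38884735107422))
[[480.7, 304.7], [501.1, 422.6], [619.1, 401.1], [598.0, 283.8]] [549.73258224 353.07199237]
top 192 ((549.3843383789062, 350.6161804199219), (118.45658874511719, 118.81046295166016), 80.1446762084961) ((549.6063232421875, 350.4836120605469), (137.41207885742188, 137.560546875))
top 113 ((550.04736328125, 350.4627685546875), (94.60468292236328, 95.64620208740234), 44.81948471069336) ((550.0692138671875, 350.29345703125), (95.21919250488281, 95.8735580444336))
[[597.8, 281.6], [479.9, 303.5], [500.9, 420.1], [617.4, 399.4]] [549.02664337 351.15294285]
```

Emit:
{"op": "step_arm", "data": {"moves": [{"fingers":0.3,"tx":-0.06,"ty":0,"tz":0,"wx":0,"wy":0,"wz":0},{"fingers":0.3,"tx":-0.12,"ty":0.03,"tz":0,"wx":0,"wy":0,"wz":0},{"fingers":0.3,"tx":-0.06,"ty":0.09,"tz":0,"wx":0,"wy":0,"wz":0},{"fingers":0.3,"tx":0,"ty":0.12,"tz":0,"wx":0,"wy":0,"wz":0},{"fingers":0.3,"tx":0,"ty":0.13,"tz":0,"wx":0,"wy":0,"wz":0}]}}

```text
t: 10.6
ee_pos: [523.4, 15.3, 165.1]
eef_rot: [-0.0, 0.003, 1.0, 0.0]
force: [0.6, -0.2, -2.6]
grip_width: 0.623
```

Emit:
{"op": "step_arm", "data": {"moves": [{"fingers":0.3,"tx":0,"ty":0.13,"tz":0,"wx":0,"wy":0,"wz":0},{"fingers":0.3,"tx":0,"ty":0.13,"tz":0,"wx":0,"wy":0,"wz":0},{"fingers":0.3,"tx":0,"ty":0.13,"tz":0,"wx":0,"wy":0,"wz":0},{"fingers":0.3,"tx":0,"ty":0.13,"tz":0,"wx":0,"wy":0,"wz":0},{"fingers":0.3,"tx":0,"ty":0.13,"tz":0,"wx":0,"wy":0,"wz":0}]}}

```text
t: 11.1
ee_pos: [523.5, 211.2, 165.3]
eef_rot: [-0.0, 0.003, 1.0, -0.0]
force: [1.0, -0.6, -1.4]
grip_width: 0.616
```

```bash
python3 -c "
from h import *
go((552,353,165),89.7+158.6)
"
```

```text
t11.10 p[523.5 211.2 165.3] yaw_y89.71 tilt0.04 f[ 1.  -0.6 -1.4] m[-0.04 -0.01  0.01] w0.616 j[ 0.24  0.37 -0.22  0.98 -0.    0.25]
shift total t= [-0.0926  0.4732  0.001 ] mm 144.66152046567908
wz total -5.5358 deg 158.58834371980964
shift after turn [-0.0865 -0.4744  0.0012]
```

Emit:
{"op": "step_arm", "data": {"moves": [{"fingers":0.3,"tx":0,"ty":0,"tz":0,"wx":0,"wy":0,"wz":-0.277},{"fingers":0.3,"tx":0,"ty":0,"tz":0,"wx":0,"wy":0,"wz":-0.277},{"fingers":0.3,"tx":0,"ty":0,"tz":0,"wx":0,"wy":0,"wz":-0.277},{"fingers":0.3,"tx":0,"ty":0,"tz":0,"wx":0,"wy":0,"wz":-0.277},{"fingers":0.3,"tx":0,"ty":0,"tz":0,"wx":0,"wy":0,"wz":-0.277}]}}

```text
t: 11.6
ee_pos: [523.6, 209.7, 165.2]
eef_rot: [-0.001, -0.34, 0.94, 0.0]
force: [1.0, -0.8, -2.5]
grip_width: 0.617
```

Emit:
{"op": "step_arm", "data": {"moves": [{"fingers":0.3,"tx":0,"ty":0,"tz":0,"wx":0,"wy":0,"wz":-0.277},{"fingers":0.3,"tx":0,"ty":0,"tz":0,"wx":0,"wy":0,"wz":-0.277},{"fingers":0.3,"tx":0,"ty":0,"tz":0,"wx":0,"wy":0,"wz":-0.277},{"fingers":0.3,"tx":0,"ty":0,"tz":0,"wx":0,"wy":0,"wz":-0.277},{"fingers":0.3,"tx":0,"ty":0,"tz":0,"wx":0,"wy":0,"wz":-0.277}]}}

```text
t: 12.1
ee_pos: [523.6, 209.5, 165.2]
eef_rot: [-0.0, -0.639, 0.769, 0.0]
force: [0.6, -0.4, -1.6]
grip_width: 0.617
```

Emit:
{"op": "step_arm", "data": {"moves": [{"fingers":0.3,"tx":0,"ty":0,"tz":0,"wx":0,"wy":0,"wz":-0.277},{"fingers":0.3,"tx":0,"ty":0,"tz":0,"wx":0,"wy":0,"wz":-0.277},{"fingers":0.3,"tx":0,"ty":0,"tz":0,"wx":0,"wy":0,"wz":-0.277},{"fingers":0.3,"tx":0,"ty":0,"tz":0,"wx":0,"wy":0,"wz":-0.277},{"fingers":0.3,"tx":0,"ty":0,"tz":0,"wx":0,"wy":0,"wz":-0.277}]}}

```text
t: 12.6
ee_pos: [523.6, 209.5, 165.1]
eef_rot: [0.0, 0.862, -0.507, -0.0]
force: [-0.0, 0.3, -2.3]
grip_width: 0.62
```

Emit:
{"op": "step_arm", "data": {"moves": [{"fingers":0.3,"tx":0,"ty":0,"tz":0,"wx":0,"wy":0,"wz":-0.277},{"fingers":0.3,"tx":0,"ty":0,"tz":0,"wx":0,"wy":0,"wz":-0.277},{"fingers":0.3,"tx":0,"ty":0,"tz":0,"wx":0,"wy":0,"wz":-0.277},{"fingers":0.3,"tx":0,"ty":0,"tz":0,"wx":0,"wy":0,"wz":-0.277},{"fingers":0.3,"tx":0,"ty":0,"tz":0,"wx":0,"wy":0,"wz":-0.277}]}}

```text
t: 13.1
ee_pos: [523.6, 209.5, 165.2]
eef_rot: [0.0, 0.983, -0.184, -0.001]
force: [-0.8, 0.3, -2.1]
grip_width: 0.616
```

```bash
python3 -c "
from h import *
go((552,353,165),89.7+158.6)
"
```

```text
t13.10 p[523.6 209.5 165.2] yaw_y-111.25 tilt0.06 f[-0.8  0.3 -2.1] m[-0.04  0.   -0.05] w0.616 j[ 0.24  0.37 -0.22  0.98  0.   -2.53]
shift total t= [-8.52e-02 -4.80e-01  4.00e-04] mm 146.24507983991435
wz total 0.0157 deg -0.44838829327181884
shift after turn [-8.890e-02 -4.793e-01  4.000e-04]
```

Emit:
{"op": "step_arm", "data": {"moves": [{"fingers":0.3,"tx":-0.021,"ty":-0.12,"tz":0,"wx":0,"wy":0,"wz":0},{"fingers":0.3,"tx":-0.021,"ty":-0.12,"tz":0,"wx":0,"wy":0,"wz":0},{"fingers":0.3,"tx":-0.021,"ty":-0.12,"tz":0,"wx":0,"wy":0,"wz":0},{"fingers":0.3,"tx":-0.021,"ty":-0.12,"tz":0,"wx":0,"wy":0,"wz":0},{"fingers":0.3,"tx":0,"ty":0,"tz":0,"wx":0,"wy":0,"wz":0}]}}

```text
t: 13.6
ee_pos: [553.8, 357.0, 164.9]
eef_rot: [-0.001, 0.983, -0.185, 0.0]
force: [-0.3, -0.9, -2.3]
grip_width: 0.619
```

```bash
python3 -c "
from h import *
im=grab('side');crop(im,200,280,400,480,3,'pics/s9.png')
go((552,353,137),89.7+158.6)
"
```

```text
t13.65 p[553.2 354.8 164.7] yaw_y-111.40 tilt0.04 f[-0.1  0.1 -2.4] m[-0.02  0.04  0.02] w0.620 j[ 0.45  0.54  0.04  1.08  0.   -2.32]
shift total t= [-0.0014  0.0071  0.0923] mm 27.76960841001213
wz total 0.0104 deg -0.2976605630813083
shift after turn [-0.0014  0.0071  0.0923]
```

View pics/s9.png

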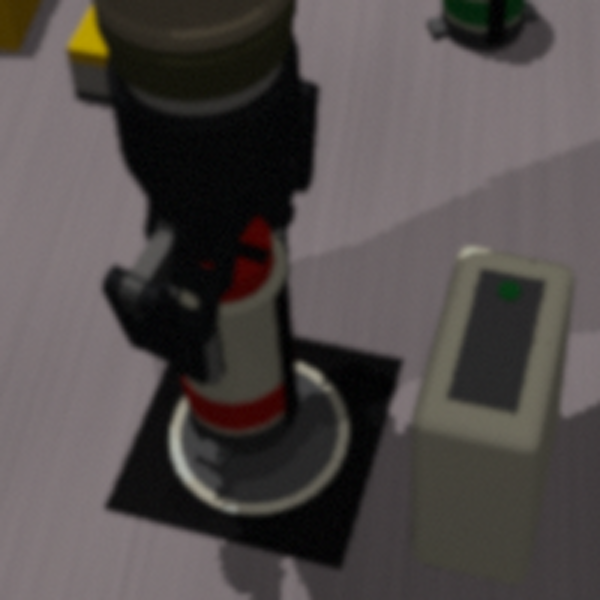

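Emit:
{"op": "step_arm", "data": {"moves": [{"fingers":0.3,"tx":-0.0015,"ty":0.006,"tz":0.03,"wx":0,"wy":0,"wz":0.01},{"fingers":0.3,"tx":0,"ty":0,"tz":0.03,"wx":0,"wy":0,"wz":0},{"fingers":0.3,"tx":0,"ty":0,"tz":0.02,"wx":0,"wy":0,"wz":0},{"fingers":0.3,"tx":0,"ty":0,"tz":0.01,"wx":0,"wy":0,"wz":0},{"fingers":0.3,"tx":0,"ty":0,"tz":0,"wx":0,"wy":0,"wz":0}]}}

```text
t: 14.15
ee_pos: [552.0, 350.5, 138.2]
eef_rot: [0.0, 0.982, -0.19, -0.001]
force: [0.4, 0.1, -3.3]
grip_width: 0.619
```

```bash
python3 -c "
from h import *
im=grab('side');crop(im,200,280,400,480,3,'pics/s10.png')
go((552,353,136.2),89.7+158.6)
"
```

```text
t14.20 p[552.3 350.8 138.7] yaw_y-111.90 tilt0.03 f[ 0.3 -0.8 -2.5] m[-0.03  0.04 -0.01] w0.616 j[ 0.44  0.55 -0.    1.02  0.   -2.32]
shift total t= [-0.0036 -0.0065  0.0083] mm 3.3441726332549075
wz total -0.007 deg 0.20153030112214765
shift after turn [-0.0036 -0.0066  0.0083]
```

View pics/s10.png

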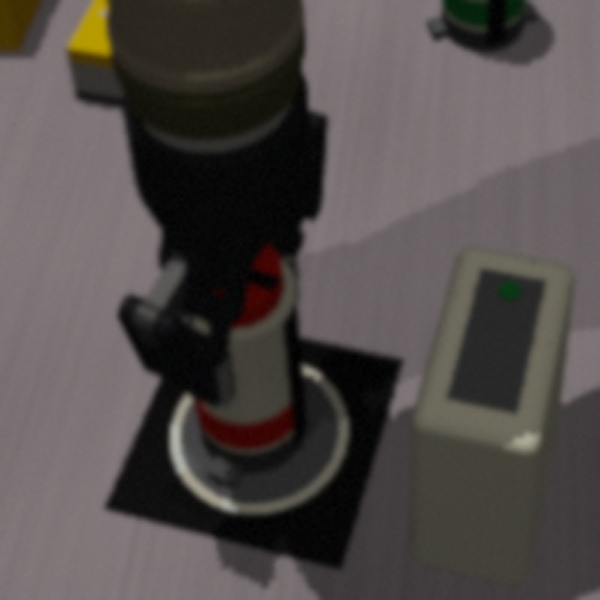

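```bash
cat >> h.py <<'E'
def overlay(im,x,y,z0,ang,box,s,name,pad=None):
    x0,y0,x1,y1=box
    I=cv2.resize(im["pixels"][y0:y1,x0:x1],None,fx=s,fy=s,interpolation=cv2.INTER_CUBIC)
    def dr(P,col):
        q=((pj(im,P)-[x0,y0]+.5)*s).round().astype(np.int32); cv2.polylines(I,[q.reshape(-1,1,2)],False,col,1)
    t=np.linspace(0,2*np.pi,60)
    for r,z in ((27,0),(27,110),(22,110),(22,125)): dr(np.c_[x+r*np.cos(t),y+r*np.sin(t),np.full(60,z0+z)],(255,0,255))
    dr([[x+27*np.cos(ang),y+27*np.sin(ang),z0],[x+27*np.cos(ang),y+27*np.sin(ang),z0+110]],(255,255,0))
    if pad is not None: dr(np.c_[pad[0]+45*np.cos(t),pad[1]+45*np.sin(t),0*t],(0,255,255))
    cv2.imwrite(name,I)
E
python3 -c "
from h import *
im=grab('side');s,p,R=pose();overlay(im,p[0],p[1],2.5,np.radians(170.1),(230,350,330,470),5,'pics/s11.png',(549.8,351.9))
"
```

```text
(no output)
```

View pics/s11.png

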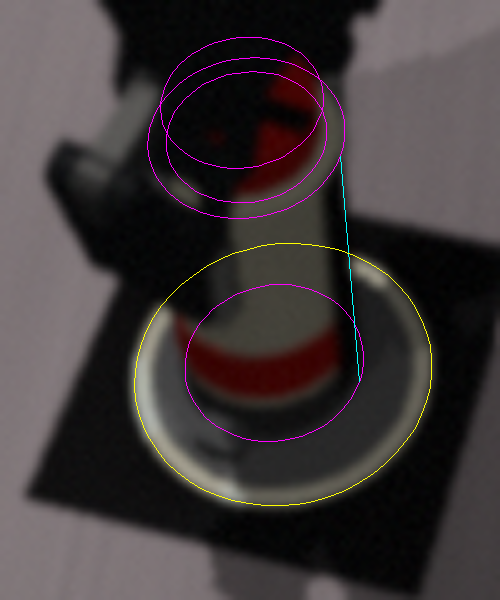

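Emit:
{"op": "step_arm", "data": {"moves": [{"fingers":0.3,"tx":0,"ty":0,"tz":0.004,"wx":0,"wy":0,"wz":0},{"fingers":0.3,"tx":0,"ty":0,"tz":0.0035,"wx":0,"wy":0,"wz":0},{"fingers":0.3,"tx":0,"ty":0,"tz":0,"wx":0,"wy":0,"wz":0},{"fingers":0.3,"tx":0,"ty":0,"tz":0,"wx":0,"wy":0,"wz":0},{"fingers":0.3,"tx":0,"ty":0,"tz":0,"wx":0,"wy":0,"wz":0}]}}

```text
t: 14.75
ee_pos: [552.3, 351.4, 136.7]
eef_rot: [-0.0, 0.982, -0.19, 0.0]
force: [-1.4, 0.2, -3.0]
grip_width: 0.62
```

```bash
python3 -c "
from h import *
st()"
```

```text
t14.75 p[552.3 351.4 136.7] yaw_y-111.86 tilt0.01 f[-1.4  0.2 -3. ] m[ 0.01 -0.01 -0.04] w0.620 j[ 0.44  0.55 -0.    1.01  0.   -2.32]
```

Emit:
{"op": "step_arm", "data": {"moves": [{"fingers":0.3,"tx":0,"ty":0,"tz":0.003,"wx":0,"wy":0,"wz":0},{"fingers":0.3,"tx":0,"ty":0,"tz":0,"wx":0,"wy":0,"wz":0},{"fingers":0.3,"tx":0,"ty":0,"tz":0,"wx":0,"wy":0,"wz":0},{"fingers":0.3,"tx":0,"ty":0,"tz":0,"wx":0,"wy":0,"wz":0},{"fingers":0.3,"tx":0,"ty":0,"tz":0,"wx":0,"wy":0,"wz":0}]}}

```text
t: 15.25
ee_pos: [552.5, 351.4, 136.2]
eef_rot: [-0.0, 0.982, -0.19, 0.0]
force: [-1.5, -0.4, 3.0]
grip_width: 0.619
```

```bash
python3 -c "
from h import *
st()"
```

```text
t15.25 p[552.5 351.4 136.2] yaw_y-111.86 tilt0.04 f[-1.5 -0.4  3. ] m[-0.12  0.2  -0.03] w0.619 j[ 0.44  0.55 -0.    1.01  0.   -2.32]
```

Emit:
{"op": "step_arm", "data": {"moves": [{"fingers":1,"tx":0,"ty":0,"tz":0,"wx":0,"wy":0,"wz":0},{"fingers":1,"tx":0,"ty":0,"tz":0,"wx":0,"wy":0,"wz":0},{"fingers":1,"tx":0,"ty":0,"tz":0,"wx":0,"wy":0,"wz":0},{"fingers":1,"tx":0,"ty":0,"tz":-0.08,"wx":0,"wy":0,"wz":0},{"fingers":1,"tx":0,"ty":0,"tz":-0.14,"wx":0,"wy":0,"wz":0}]}}

```text
t: 15.75
ee_pos: [550.5, 350.4, 198.6]
eef_rot: [0.002, 0.982, -0.19, -0.003]
force: [0.7, -0.1, 0.7]
grip_width: 0.996
```

Emit:
{"op": "step_arm", "data": {"moves": [{"fingers":1,"tx":0,"ty":0,"tz":-0.14,"wx":0,"wy":0,"wz":0},{"fingers":1,"tx":0,"ty":0,"tz":-0.1,"wx":0,"wy":0,"wz":0.28},{"fingers":1,"tx":0,"ty":0,"tz":0,"wx":0,"wy":0,"wz":0.28},{"fingers":1,"tx":0,"ty":0,"tz":0,"wx":0,"wy":0,"wz":0.28},{"fingers":1,"tx":0,"ty":0,"tz":0,"wx":0,"wy":0,"wz":0.28}]}}

```text
t: 16.25
ee_pos: [552.5, 351.4, 274.2]
eef_rot: [-0.0, 0.89, -0.456, 0.0]
force: [-0.4, -0.6, -0.2]
grip_width: 0.999
```

Emit:
{"op": "step_arm", "data": {"moves": [{"fingers":1,"tx":0,"ty":0,"tz":0,"wx":0,"wy":0,"wz":0.28},{"fingers":1,"tx":0,"ty":0,"tz":0,"wx":0,"wy":0,"wz":0.28},{"fingers":1,"tx":0,"ty":0,"tz":0,"wx":0,"wy":0,"wz":0.28},{"fingers":1,"tx":0,"ty":0,"tz":0,"wx":0,"wy":0,"wz":0.28},{"fingers":1,"tx":0,"ty":0,"tz":0,"wx":0,"wy":0,"wz":0.28}]}}

```text
t: 16.75
ee_pos: [552.3, 351.3, 273.6]
eef_rot: [-0.0, -0.68, 0.734, 0.0]
force: [0.3, -0.7, -0.9]
grip_width: 0.999
```

```bash
python3 -c "
from h import *
go((420,150,250),158)
im=grab('side');overlay(im,552.4,351.4,0,np.radians(170.1),(230,350,330,470),5,'pics/s12.png',(549.8,351.9))
"
```

```text
t16.75 p[552.3 351.3 273.6] yaw_y175.61 tilt0.01 f[ 0.3 -0.7 -0.9] m[-0.04  0.01  0.  ] w0.999 j[ 0.44  0.48  0.22  1.31  0.   -1.05]
shift total t= [0.7028 0.3885 0.0786] mm 242.05998799000506
wz total 0.6148 deg -17.61233748174851
shift after turn [0.7874 0.1577 0.0786]
```

View pics/s12.png

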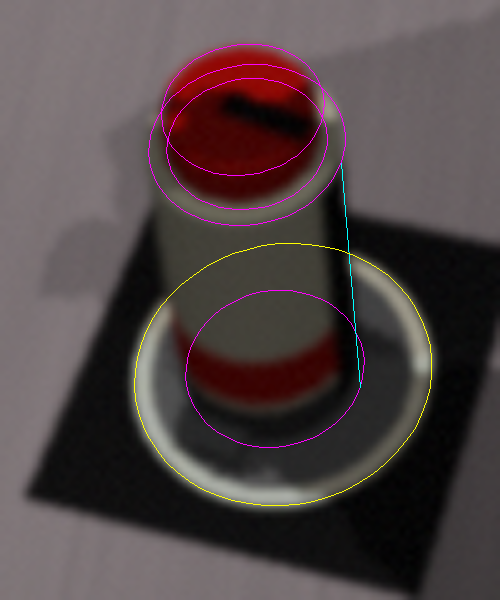

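```bash
python3 -c "
from h import *
im=grab('side')
im['pixels']=np.clip(im['pixels'].astype(float)*3,0,255).astype(np.uint8)
overlay(im,552.4,351.4,0,np.radians(170.1),(235,360,325,465),6,'pics/s13.png')
im=grab('top')
im['pixels']=np.clip(im['pixels'].astype(float)*1.5,0,255).astype(np.uint8)
cv2.imwrite('pics/t13.png',im['pixels'])
"
```

```text
(no output)
```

View pics/s13.png

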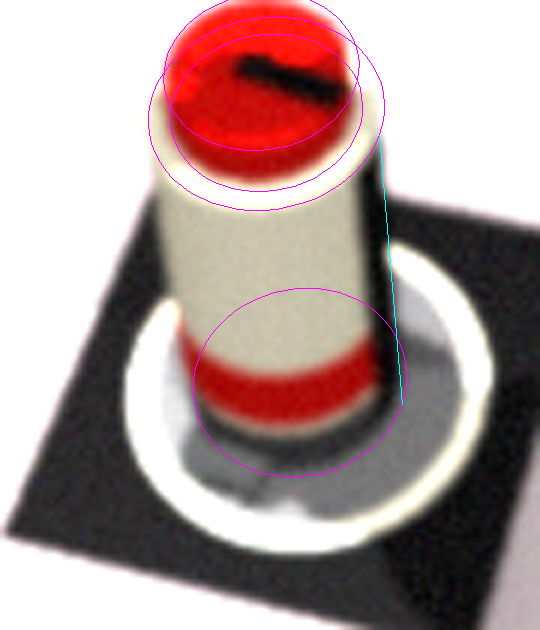

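View pics/t13.png

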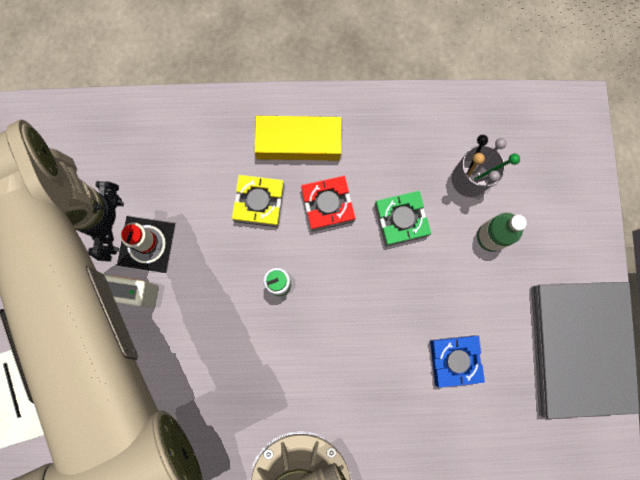

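```bash
python3 -c "
from h import *
im=grab('top')
a=cap('red',(115,215,160,265),im=im); print(a, np.degrees(barang('red',im,a[0])[0]))
im['pixels']=np.clip(im['pixels'].astype(float)*2.5,0,255).astype(np.uint8)
overlay(im,552.4,351.4,0,np.radians(170.1),(110,205,190,280),7,'pics/t14.png',(549.8,350.4))
"
```

```text
(array([551.05689224, 344.55472094]), array([550.91656494, 344.53308105]), 22.464378356933594, np.float64(2.1959476297787743)) 132.42829227111946
```

View pics/t14.png

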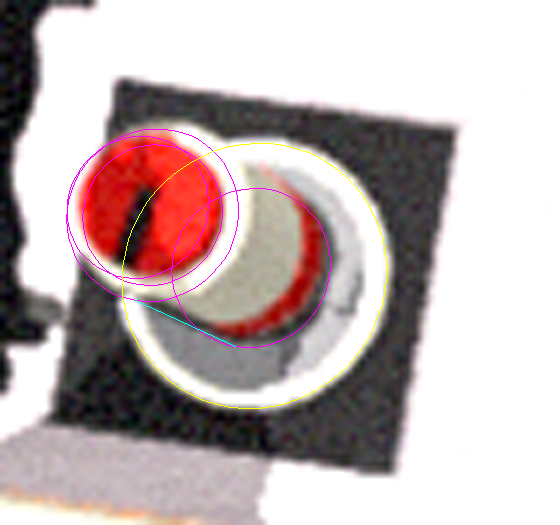

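```bash
cat >> h.py <<'E'
from scipy.optimize import minimize
def hullmask(im,circs,box,s=6):
    x0,y0,x1,y1=box; t=np.linspace(0,2*np.pi,72,endpoint=False); P=[]
    for x,y,r,z in circs: P.append(np.c_[x+r*np.cos(t),y+r*np.sin(t),np.full(72,z)])
    q=((pj(im,np.concatenate(P))-[x0,y0]+.5)*s)
    m=np.zeros(((y1-y0)*s,(x1-x0)*s),np.uint8); cv2.fillConvexPoly(m,cv2.convexHull((q*16).round().astype(np.int32)),255,shift=4)
    return cv2.resize(m,(x1-x0,y1-y0),interpolation=cv2.INTER_AREA)/255.
def capfit(im,c,box,guess,z0=0.):
    x0,y0,x1,y1=box
    m=biggest(cv2.morphologyEx(mask(im,c,box),cv2.MORPH_OPEN,np.ones((2,2))))
    cs,_=cv2.findContours(m,cv2.RETR_EXTERNAL,cv2.CHAIN_APPROX_NONE); cv2.fillConvexPoly(m,cv2.convexHull(max(cs,key=len)),255)
    M=m[y0:y1,x0:x1]/255.
    def f(v): return np.abs(hullmask(im,[(v[0],v[1],v[2],z0+110),(v[0],v[1],v[2],z0+125)],box)-M).sum()
    best=None
    for r in (21,22,):
        q=minimize(f,[guess[0],guess[1],r],method="Nelder-Mead",options=dict(initial_simplex=[[guess[0],guess[1],r],[guess[0]+4,guess[1],r],[guess[0],guess[1]+4,r],[guess[0],guess[1],r+1]],xatol=.05,fatol=.05))
        if best is None or q.fun<best.fun: best=q
    return best.x,best.fun,M.sum()
E
python3 -c "
from h import *
for n in ('top','side'):
    im=grab(n); R,_=cv2.Rodrigues(im['rvec']); print(n,'cam',(-R.T@im['tvec']).round(0),'axis',R[2].round(3))
t=grab('top'); print(capfit(t,'red',(110,210,165,270),(552,351)))
s=grab('side'); print(capfit(s,'red',(255,350,305,398),(552,351)))
print('green', capfit(t,'green',(255,260,300,305),(446,36)),capfit(s,'green',(340,225,386,262),(446,36)))
"
```

```text
top cam [ 344.  -30. 1338.] axis [ 0.151 -0.02  -0.988]
side cam [442. 765. 666.] axis [ 0.085 -0.798 -0.597]
(array([552.55579517, 347.01102913,  20.52121265]), np.float64(16.32549019607843), np.float64(327.0))
(array([553.5909146 , 349.19202521,  18.47117773]), np.float64(62.984313725490196), np.float64(678.0))
green (array([445.71641346,  36.40726789,  20.43505325]), np.float64(16.51764705882353), np.float64(312.0)) (array([446.38810897,  42.00797944,  19.06779085]), np.float64(28.55294117647059), np.float64(348.0))
```

```bash
python3 -c "
from h import *
go((554.5,350.6,136.5),158)
"
```

```text
t17.15 p[552.3 351.3 273.7] yaw_y176.02 tilt0.00 f[-0.3 -0.1  0.1] m[-0.03 -0.02 -0.  ] w0.998 j[ 0.44  0.48  0.22  1.31  0.   -1.06]
shift total t= [ 0.0019 -0.0074  0.4575] mm 137.2590706901291
wz total 0.6291 deg -18.02307366270142
shift after turn [-0.0005 -0.0076  0.4575]
```

Emit:
{"op": "step_arm", "data": {"moves": [{"fingers":1,"tx":0,"ty":0,"tz":0.03,"wx":0,"wy":0,"wz":0.22},{"fingers":1,"tx":0,"ty":0,"tz":0.03,"wx":0,"wy":0,"wz":0.22},{"fingers":1,"tx":0,"ty":0,"tz":0.03,"wx":0,"wy":0,"wz":0.19},{"fingers":1,"tx":0,"ty":-0.0076,"tz":0.05,"wx":0,"wy":0,"wz":0},{"fingers":1,"tx":0,"ty":0,"tz":0.06,"wx":0,"wy":0,"wz":0}]}}

```text
t: 17.65
ee_pos: [555.0, 350.6, 214.0]
eef_rot: [0.001, -0.559, 0.829, -0.0]
force: [-0.7, -0.7, 0.6]
grip_width: 0.998
```

Emit:
{"op": "step_arm", "data": {"moves": [{"fingers":1,"tx":0,"ty":0,"tz":0.1,"wx":0,"wy":0,"wz":0},{"fingers":1,"tx":0,"ty":0,"tz":0.08,"wx":0,"wy":0,"wz":0},{"fingers":1,"tx":0,"ty":0,"tz":0.06,"wx":0,"wy":0,"wz":0},{"fingers":1,"tx":0,"ty":0,"tz":0.017,"wx":0,"wy":0,"wz":0},{"fingers":1,"tx":0,"ty":0,"tz":0,"wx":0,"wy":0,"wz":0}]}}

```text
t: 18.15
ee_pos: [554.0, 350.2, 135.9]
eef_rot: [-0.001, -0.559, 0.829, 0.0]
force: [-0.0, -0.5, 0.6]
grip_width: 0.999
```

```bash
python3 -c "
from h import *
im=grab('side')
im['pixels']=np.clip(im['pixels'].astype(float)*3,0,255).astype(np.uint8)
crop(im,225,330,335,430,6,'pics/s15.png')
go((554.5,350.6,136.5),158)
"
```

```text
t18.20 p[554.6 350.5 137.1] yaw_y157.92 tilt0.01 f[0.3 0.3 0.7] m[-0.05 -0.01 -0.01] w1.001 j[ 0.44  0.56  0.    1.02  0.   -0.74]
shift total t= [-0.0001  0.0005  0.0019] mm 0.586739169685616
wz total -0.0028 deg 0.08082290370859369
shift after turn [-0.0001  0.0005  0.0019]
```

View pics/s15.png

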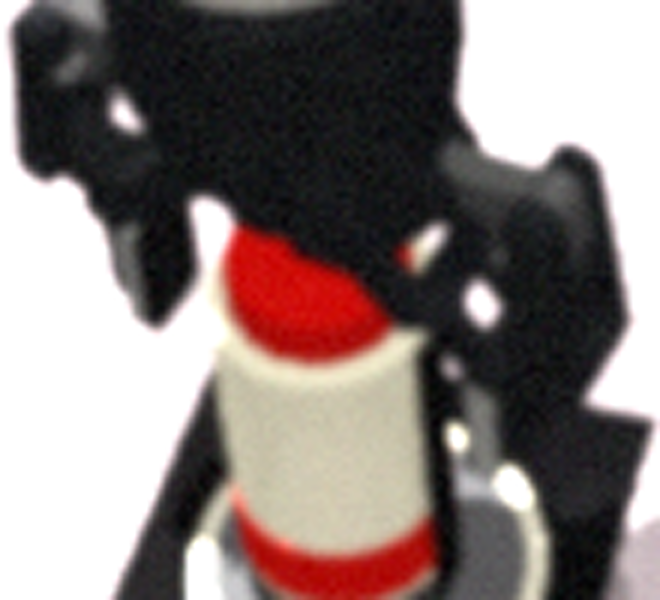

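Roughly centred between the fingers (finger inner edges near 190 and 465, body 215–445 in the crop). Close part way and feel.

Emit:
{"op": "step_arm", "data": {"moves": [{"fingers":0.8,"tx":0,"ty":0,"tz":0.002,"wx":0,"wy":0,"wz":0},{"fingers":0.75,"tx":0,"ty":0,"tz":0,"wx":0,"wy":0,"wz":0},{"fingers":0.7,"tx":0,"ty":0,"tz":0,"wx":0,"wy":0,"wz":0},{"fingers":0.7,"tx":0,"ty":0,"tz":0,"wx":0,"wy":0,"wz":0},{"fingers":0.7,"tx":0,"ty":0,"tz":0,"wx":0,"wy":0,"wz":0}]}}

```text
t: 18.7
ee_pos: [554.5, 350.5, 136.3]
eef_rot: [0.0, -0.558, 0.83, -0.0]
force: [-0.1, 0.4, 0.3]
grip_width: 0.702
```

```bash
python3 -c "
from h import *
im=grab('side')
im['pixels']=np.clip(im['pixels'].astype(float)*3,0,255).astype(np.uint8)
crop(im,225,330,335,430,6,'pics/s16.png')
go((554.5,350.6,136.5),158)
"
```

```text
t18.75 p[554.5 350.5 136.2] yaw_y157.90 tilt0.02 f[ 0.8 -0.2  0.2] m[-0.01  0.03  0.01] w0.699 j[ 0.44  0.56 -0.    1.01  0.   -0.74]
shift total t= [-0.0005  0.0001 -0.0009] mm 0.29738620562478646
wz total -0.0036 deg 0.10321724203114968
shift after turn [-0.0005  0.0001 -0.0009]
```

View pics/s16.png

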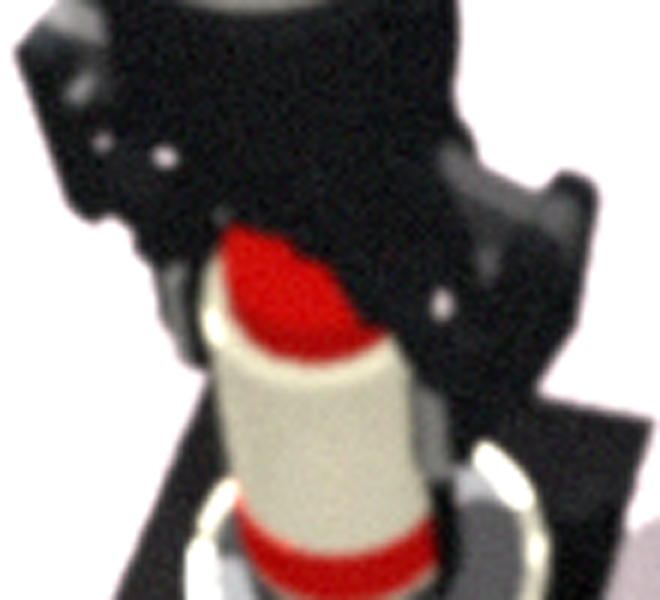

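```bash
cat >> h.py <<'E'
def barline(im,c,box,z=125.,k=.55):
    "direction of the bar from a line fit through its dark pixels within the cap"
    m=biggest(cv2.morphologyEx(mask(im,c,box),cv2.MORPH_OPEN,np.ones((2,2))))
    cs,_=cv2.findContours(m,cv2.RETR_EXTERNAL,cv2.CHAIN_APPROX_NONE); hull=cv2.convexHull(max(cs,key=len))
    f=np.zeros_like(m); cv2.fillConvexPoly(f,hull,255); 
    ys,xs=np.nonzero(f); v=im["pixels"].max(2)[ys,xs].astype(float); med=np.median(v[v>np.median(v)*.7])
    x0,y0=xs.min()-2,ys.min()-2; s=8
    g=cv2.resize(im["pixels"].max(2)[y0:ys.max()+3,x0:xs.max()+3].astype(np.float32),None,fx=s,fy=s,interpolation=cv2.INTER_CUBIC)
    F=np.zeros(g.shape,np.uint8); cv2.fillConvexPoly(F,(((hull.reshape(-1,2)-[x0,y0]+.5)*s)).astype(np.int32),255)
    d=biggest(((g<k*med)&(F>0)).astype(np.uint8)*255)
    q=np.argwhere(d)[:,::-1]
    P=bp(im,q/s+[x0,y0]-.5,z)[:,:2]; c0=P.mean(0); u,sv,vt=np.linalg.svd(P-c0,full_matrices=False)
    e=vt[0]; cen=bp(im,[[xs.mean(),ys.mean()]],z)[0,:2]
    if (c0-cen)@e<0: e=-e
    L=(P-c0)@e; ends=c0+e*np.percentile(L,2),c0+e*np.percentile(L,98)
    return np.degrees(np.arctan2(e[1],e[0])),len(q)/s/s,ends,cen
E
python3 -c "
from h import *
im=grab('top'); 
for f,c,b in (('top0','red',(320,260,362,300)),('top1','red',(320,260,362,300)),('top0','green',(258,262,296,300)),('top1','green',(258,262,296,300)),('t13','red',(115,215,160,265))):
    im['pixels']=cv2.imread('pics/%s.png'%f); print(f,c,[barline(im,c,b,k=k)[0].round(1) for k in (.45,.55,.65)],barline(im,c,b)[1:])
im=grab('side')
for f,c,b in (('side0','red',(345,190,385,212)),('side0','green',(343,228,383,252))):
    im['pixels']=cv2.imread('pics/%s.png'%f); print(f,c,[barline(im,c,b,k=k)[0].round(1) for k in (.45,.55,.65)])
"
```

```text
top0 red [np.float64(0.2), np.float64(0.6), np.float64(0.5)] (30.453125, (array([445.08842085, -96.91086319]), array([464.63048396, -96.70441625])), array([445.65678917, -99.12192077]))
top1 red [np.float64(0.5), np.float64(0.6), np.float64(0.5)] (30.390625, (array([445.09477533, -96.90747812]), array([464.47678618, -96.71819103])), array([445.53622295, -99.16062896]))
top0 green [np.float64(109.5), np.float64(110.1), np.float64(110.6)] (30.890625, (array([449.30570471,  35.46601827]), array([442.46891568,  54.19758813])), array([444.93276502,  35.73712401]))
top1 green [np.float64(110.1), np.float64(110.2), np.float64(110.4)] (30.75, (array([449.40146488,  35.4286758 ]), array([442.4955146 ,  54.17439283])), array([445.1694414 ,  35.69524057]))
t13 red [np.float64(162.9), np.float64(164.0), np.float64(165.6)] (41.4375, (array([558.05117731, 348.21073277]), array([534.74455259, 354.8913259 ])), array([550.89187436, 344.63463392]))
side0 red [np.float64(-171.6), np.float64(-173.8), np.float64(-173.5)]
side0 green [np.float64(73.8), np.float64(68.1), np.float64(67.6)]
```

Emit:
{"op": "step_arm", "data": {"moves": [{"fingers":0.3,"tx":0,"ty":0,"tz":0,"wx":0,"wy":0,"wz":0},{"fingers":0.3,"tx":0,"ty":0,"tz":0,"wx":0,"wy":0,"wz":0},{"fingers":0.3,"tx":0,"ty":0,"tz":0,"wx":0,"wy":0,"wz":0},{"fingers":0.3,"tx":0,"ty":0,"tz":0,"wx":0,"wy":0,"wz":0},{"fingers":0.3,"tx":0,"ty":0,"tz":-0.02,"wx":0,"wy":0,"wz":0}]}}

```text
t: 19.35
ee_pos: [553.7, 350.0, 140.9]
eef_rot: [-0.001, -0.558, 0.83, 0.0]
force: [0.2, -0.1, -2.4]
grip_width: 0.618
```

Emit:
{"op": "step_arm", "data": {"moves": [{"fingers":0.3,"tx":-0.0054,"ty":0.0141,"tz":0,"wx":0,"wy":0,"wz":0},{"fingers":0.3,"tx":0,"ty":0,"tz":0,"wx":0,"wy":0,"wz":-0.19},{"fingers":0.3,"tx":0,"ty":0,"tz":0,"wx":0,"wy":0,"wz":-0.19},{"fingers":0.3,"tx":0,"ty":0,"tz":0.01,"wx":0,"wy":0,"wz":0},{"fingers":0.3,"tx":0,"ty":0,"tz":0,"wx":0,"wy":0,"wz":0}]}}

```text
t: 19.85
ee_pos: [550.6, 353.4, 138.2]
eef_rot: [-0.001, -0.634, 0.774, 0.0]
force: [-0.2, 0.3, -2.8]
grip_width: 0.619
```

```bash
python3 -c "
from h import *
go((551.2,353.6,136.2),169)
im=grab('side')
im['pixels']=np.clip(im['pixels'].astype(float)*3,0,255).astype(np.uint8)
overlay(im,551.2,353.6,3,np.radians(170.1),(235,350,325,465),5,'pics/s17.png')
"
```

```text
t19.85 p[550.6 353.4 138.2] yaw_y168.66 tilt0.08 f[-0.2  0.3 -2.8] m[-0.02 -0.02 -0.02] w0.619 j[ 0.45  0.55 -0.    1.02 -0.   -0.92]
shift total t= [-0.001  -0.0018  0.0065] mm 2.0476630618093608
wz total -0.0119 deg 0.3421736542905194
shift after turn [-0.001  -0.0018  0.0065]
```

View pics/s17.png

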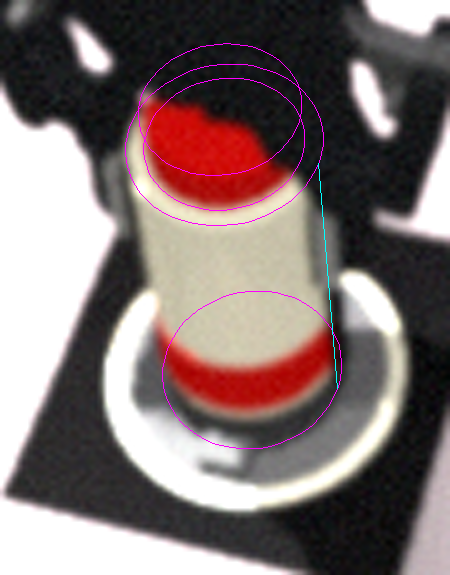

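Emit:
{"op": "step_arm", "data": {"moves": [{"fingers":0.3,"tx":0,"ty":0,"tz":0.005,"wx":0,"wy":0,"wz":0},{"fingers":0.3,"tx":0,"ty":0,"tz":0.003,"wx":0,"wy":0,"wz":0},{"fingers":0.3,"tx":0,"ty":0,"tz":0,"wx":0,"wy":0,"wz":0},{"fingers":0.3,"tx":0,"ty":0,"tz":0,"wx":0,"wy":0,"wz":0},{"fingers":0.3,"tx":0,"ty":0,"tz":0,"wx":0,"wy":0,"wz":0}]}}

```text
t: 20.4
ee_pos: [551.2, 353.5, 136.7]
eef_rot: [0.0, -0.635, 0.773, 0.0]
force: [-0.5, -0.4, -2.3]
grip_width: 0.62
```

```bash
python3 -c "
from h import *
go((551.2,353.6,136.2),169)
"
```

```text
t20.40 p[551.2 353.5 136.7] yaw_y168.77 tilt0.01 f[-0.5 -0.4 -2.3] m[-0.01 -0.04  0.06] w0.620 j[ 0.45  0.55 -0.    1.01  0.   -0.93]
shift total t= [-0.0003 -0.0001  0.0018] mm 0.5319635827068041
wz total -0.008 deg 0.22804684662727936
shift after turn [-0.0003 -0.0001  0.0018]
```

Lower the last 0.6 mm, release, rise.

Emit:
{"op": "step_arm", "data": {"moves": [{"fingers":0.3,"tx":0,"ty":0,"tz":0.0025,"wx":0,"wy":0,"wz":0},{"fingers":0.3,"tx":0,"ty":0,"tz":0,"wx":0,"wy":0,"wz":0},{"fingers":1,"tx":0,"ty":0,"tz":0,"wx":0,"wy":0,"wz":0},{"fingers":1,"tx":0,"ty":0,"tz":0,"wx":0,"wy":0,"wz":0},{"fingers":1,"tx":0,"ty":0,"tz":0,"wx":0,"wy":0,"wz":0}]}}

```text
t: 20.9
ee_pos: [551.3, 353.6, 136.1]
eef_rot: [0.0, -0.635, 0.773, -0.0]
force: [-1.2, -0.5, 0.6]
grip_width: 1.003
```

Emit:
{"op": "step_arm", "data": {"moves": [{"fingers":1,"tx":0,"ty":0,"tz":-0.08,"wx":0,"wy":0,"wz":0},{"fingers":1,"tx":0,"ty":0,"tz":-0.13,"wx":0,"wy":0,"wz":0},{"fingers":1,"tx":0,"ty":0,"tz":-0.13,"wx":0,"wy":0,"wz":0},{"fingers":1,"tx":0,"ty":0,"tz":-0.06,"wx":0,"wy":0,"wz":0},{"fingers":1,"tx":0,"ty":0,"tz":0,"wx":0,"wy":0,"wz":0}]}}

```text
t: 21.4
ee_pos: [552.6, 354.3, 260.1]
eef_rot: [0.004, -0.635, 0.773, -0.001]
force: [1.7, 0.3, 0.3]
grip_width: 1.0
```

```bash
python3 -c "
from h import *
go((420,150,256),169)
for n,b,b2 in (('side',(235,350,325,465),(255,350,305,398)),('top',(110,205,190,280),(110,210,165,270))):
    im=grab(n); cv2.imwrite('pics/raw_%s.png'%n,im['pixels'])
    print(n,barline(im,'red',b2), capfit(im,'red',b2,(551,353)))
    im['pixels']=np.clip(im['pixels'].astype(float)*2.8,0,255).astype(np.uint8)
    overlay(im,551.2,353.6,0,np.radians(170.1),b,5,'pics/%s18.png'%n,(549.9,351.5))
"
```

```text
t21.40 p[552.6 354.3 260.1] yaw_y168.78 tilt0.42 f[1.7 0.3 0.3] m[ 0.    0.01 -0.04] w1.000 j[ 0.45  0.48  0.19  1.27  0.   -0.93]
shift total t= [0.754  0.3013 0.0086] mm 243.6092170339335
wz total -0.0076 deg 0.21670685155280012
shift after turn [0.7529 0.3041 0.0086]
side (np.float64(172.03368185669868), 84.640625, (array([554.16082409, 353.44576264]), array([531.01430847, 356.68491876])), array([548.95399246, 358.12643115])) (array([550.40797014, 352.2496179 ,  18.1751865 ]), np.float64(65.76862745098039), np.float64(662.0))
top (np.float64(172.42586048320598), 40.015625, (array([554.332466  , 351.50546055]), array([530.5416464 , 354.66890511])), array([547.57796682, 347.64180349])) (array([548.83686232, 349.8943024 ,  20.51306333]), np.float64(23.172549019607843), np.float64(328.0))
```

View pics/side18.png

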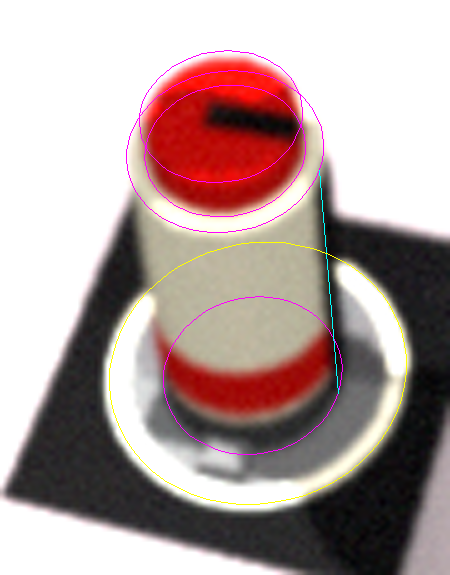

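View pics/top18.png

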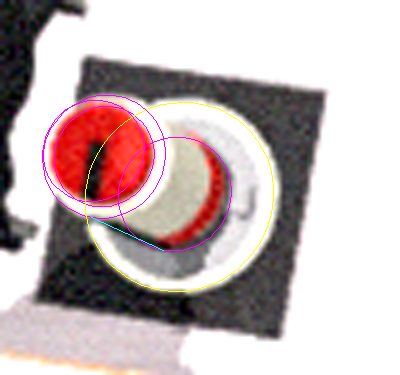

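```bash
cat >> h.py <<'E'
def baseover(im,x,y,ang,box,s,name):
    x0,y0,x1,y1=box
    I=cv2.resize(np.clip(im["pixels"][y0:y1,x0:x1].astype(float)*1.8,0,255).astype(np.uint8),None,fx=s,fy=s,interpolation=cv2.INTER_CUBIC)
    c,sn=np.cos(ang),np.sin(ang)
    def dr(P,col):
        P=np.asarray(P,float); W=np.c_[x+c*P[:,0]-sn*P[:,1],y+sn*P[:,0]+c*P[:,1],P[:,2]]
        q=((pj(im,W)-[x0,y0]+.5)*s).round().astype(np.int32); cv2.polylines(I,[q.reshape(-1,1,2)],False,col,1)
    sq=np.array([[52,52],[-52,52],[-52,-52],[52,-52],[52,52]])
    for z,col in ((44,(255,0,255)),(33,(255,255,0)),(0,(255,255,255))): dr(np.c_[sq,np.full(5,z)],col)
    t=np.linspace(0,2*np.pi,60); dr(np.c_[29.5*np.cos(t),29.5*np.sin(t),0*t+44],(0,0,0))
    cv2.imwrite(name,I)
E
python3 -c "
from h import *
t=grab('top'); s=grab('side')
baseover(s,629,-78,np.radians(11.7),(235,200,320,275),7,'pics/bs.png')
baseover(t,629,-78,np.radians(11.7),(290,165,370,240),7,'pics/bt.png')
"
```

```text
(no output)
```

View pics/bs.png

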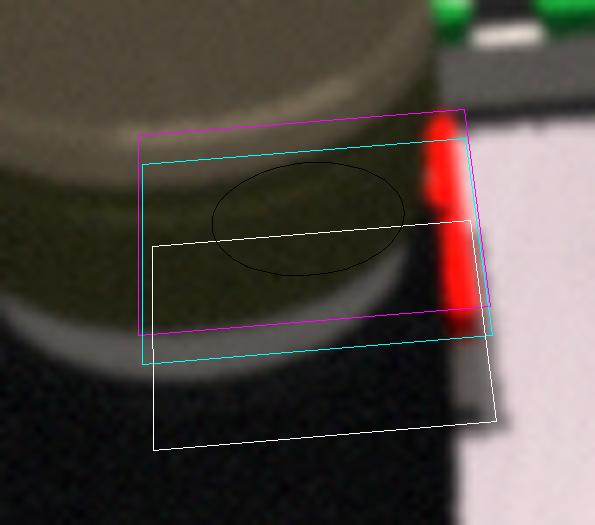

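View pics/bt.png

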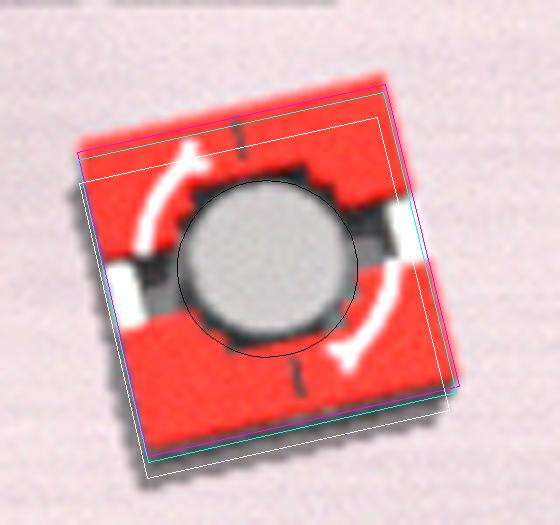

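```bash
python3 -c "
from h import *
t=grab('top')
p=np.array([[629,-78,44.],[551,353,0],[450,-96,125]])
uv=pj(t,p); print(uv)
for q,P in zip(uv,p): print(bp(t,[q],P[2]),P)
print(base('red',(295,170,362,236),t))
m=mask(t,'red',(295,170,362,236)); print(np.argwhere(m).min(0),np.argwhere(m).max(0))
"
```

```text
[[327.67311539 202.80340966]
 [144.62604301 243.27467401]
 [339.65496905 277.52668032]]
[[629. -78.  44.]] [629. -78.  44.]
[[551.         352.99999999   0.        ]] [551. 353.   0.]
[[450. -96. 125.]] [450. -96. 125.]
((628.7456665039062, -80.11273956298828), (108.58272552490234, 107.32144165039062), 11.822460174560547)
[176 301] [228 354]
```

```bash
cat >> h.py <<'E'
def basefit(im,c,box,guess,full=False):
    x0,y0,x1,y1=box; s=6
    m=mask(im,c,box); pts=np.argwhere(cv2.morphologyEx(m,cv2.MORPH_OPEN,np.ones((2,2))))[:,::-1]
    M=np.zeros_like(m); cv2.fillConvexPoly(M,cv2.convexHull(pts.astype(np.int32)),255); M=M[y0:y1,x0:x1]/255.
    sq=np.array([[1,1],[-1,1],[-1,-1],[1,-1]])
    def f(v):
        a=v[2]/20; h=v[3]; P=sq*h; W=np.c_[v[0]+np.cos(a)*P[:,0]-np.sin(a)*P[:,1],v[1]+np.sin(a)*P[:,0]+np.cos(a)*P[:,1],np.full(4,44.)]
        q=(pj(im,W)-[x0,y0]+.5)*s; k=np.zeros(((y1-y0)*s,(x1-x0)*s),np.uint8); cv2.fillConvexPoly(k,(q*16).round().astype(np.int32),255,shift=4)
        return np.abs(cv2.resize(k,(x1-x0,y1-y0),interpolation=cv2.INTER_AREA)/255.-M).sum()
    g=np.array([guess[0],guess[1],guess[2]*20,52.]); best=None
    for k in range(3):
        q=minimize(f,g,method="Nelder-Mead",options=dict(initial_simplex=[g]+[g+d for d in 3*np.eye(4)],xatol=.02,fatol=.02,maxiter=800)); g=q.x
    return q.x[:2],np.degrees(q.x[2]/20),q.x[3],q.fun
E
python3 -c "
from h import *
t=grab('top')
print(basefit(t,'red',(290,165,370,240),(629,-79,np.radians(11.7))))
print(basefit(t,'green',(365,180,440,255),(590,-252,np.radians(12.3))))
print(basefit(t,'yellow',(225,165,295,240),(638,80,np.radians(-8.6))))
# plate circle
for b,nm in (((310,185,346,222),'red'),((386,200,422,236),'green'),((240,183,276,220),'yellow')):
    x0,y0,x1,y1=b; I=t['pixels'][y0:y1,x0:x1].astype(int); sat=I.max(2)-I.min(2); v=I.max(2)
    m=((sat<25)&(v>70)&(v<190)).astype(np.uint8)*255; m=biggest(cv2.morphologyEx(m,cv2.MORPH_OPEN,np.ones((5,5))))
    q=np.argwhere(m)[:,::-1]+[x0,y0]; cs,_=cv2.findContours(m,cv2.RETR_EXTERNAL,cv2.CHAIN_APPROX_NONE)
    w=bp(t,cs[0].reshape(-1,2)+[x0,y0],42)[:,:2].astype(np.float32)
    print(nm,bp(t,[q.mean(0)],42)[0,:2],cv2.fitEllipse(w),cv2.minEnclosingCircle(w))
"
```

```text
(array([629.08732297, -80.04558597]), np.float64(11.665539647772297), np.float64(53.251510864254364), np.float64(56.3843137254902))
(array([ 589.72891052, -251.94666638]), np.float64(12.57975773136151), np.float64(53.096207656606495), np.float64(50.643137254901966))
(array([638.11366396,  80.28558625]), np.float64(-8.56345376622788), np.float64(53.24602935831909), np.float64(54.00392156862745))
red [632.21187057 -79.52906192] ((632.279296875, -79.65452575683594), (47.976707458496094, 53.3712043762207), 164.40171813964844) ((630.128662109375, -79.96736145019531), 28.347965240478516)
green [ 592.91053438 -251.50263657] ((592.9802856445312, -251.57481384277344), (47.75547790527344, 51.61566162109375), 166.79066467285156) ((593.6612548828125, -251.5877685546875), 26.64035987854004)
yellow [641.40784895  83.26559512] ((641.5188598632812, 83.28739166259766), (47.74729919433594, 50.6883430480957), 10.666616439819336) ((640.5574951171875, 83.73518371582031), 26.420289993286133)
```

```bash
python3 -c "
from h import *
s=grab('side'); s['pixels']=cv2.imread('pics/side0.png')
baseover(s,632.2,-79.6,np.radians(11.7),(235,200,320,275),7,'pics/bs.png')
t=grab('top'); t['pixels']=cv2.imread('pics/top0.png')
print(capfit(t,'red',(315,255,365,305),(447,-97)))
print(capfit(s,'red',(340,188,390,215),(447,-97)))
baseover(t,632.2,-79.6,np.radians(11.7),(290,165,370,240),7,'pics/bt.png')
"
```

```text
(array([446.34060879, -99.32684001,  20.73342923]), np.float64(15.933333333333334), np.float64(321.0))
(array([446.86230835, -99.02964313,  16.19615817]), np.float64(60.396078431372544), np.float64(215.0))
```

View pics/bs.png

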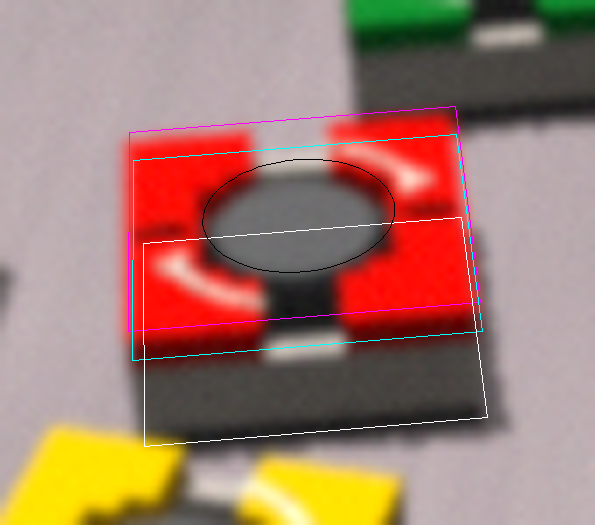

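View pics/bt.png

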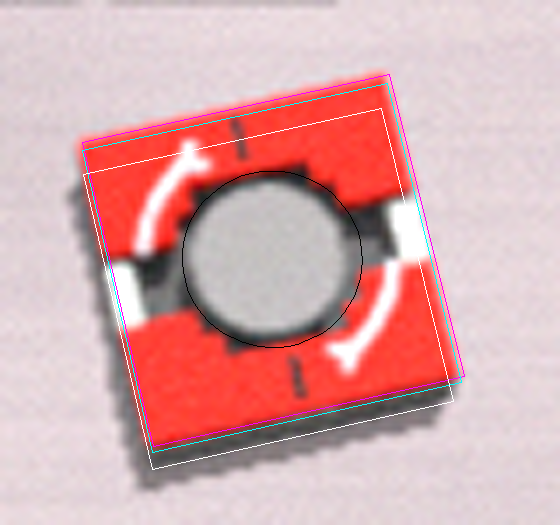

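```bash
python3 -c "
from h import *
go((551.25,353.55,136.4),168.8)
"
```

```text
t21.80 p[550.7 353.3 254.5] yaw_y168.78 tilt0.13 f[0.3 0.8 0.3] m[-0.06 -0.05 -0.04] w1.002 j[ 0.45  0.49  0.18  1.27  0.   -0.93]
shift total t= [-0.0017 -0.0024  0.3936] mm 118.09549850319593
wz total -0.0007 deg 0.01878491630878898
shift after turn [-0.0017 -0.0024  0.3936]
```

Emit:
{"op": "step_arm", "data": {"moves": [{"fingers":1,"tx":0,"ty":0,"tz":0.06,"wx":0,"wy":0,"wz":0},{"fingers":1,"tx":0,"ty":0,"tz":0.11,"wx":0,"wy":0,"wz":0},{"fingers":1,"tx":0,"ty":0,"tz":0.11,"wx":0,"wy":0,"wz":0},{"fingers":1,"tx":0,"ty":0,"tz":0.08,"wx":0,"wy":0,"wz":0},{"fingers":1,"tx":0,"ty":0,"tz":0.034,"wx":0,"wy":0,"wz":0}]}}

```text
t: 22.3
ee_pos: [549.4, 352.7, 134.1]
eef_rot: [-0.003, -0.635, 0.773, 0.001]
force: [-0.1, 0.3, 0.3]
grip_width: 1.0
```

Emit:
{"op": "step_arm", "data": {"moves": [{"fingers":1,"tx":0,"ty":0,"tz":0,"wx":0,"wy":0,"wz":0},{"fingers":0.7,"tx":0,"ty":0,"tz":0,"wx":0,"wy":0,"wz":0},{"fingers":0.3,"tx":0,"ty":0,"tz":0,"wx":0,"wy":0,"wz":0},{"fingers":0.3,"tx":0,"ty":0,"tz":0,"wx":0,"wy":0,"wz":0},{"fingers":0.3,"tx":0,"ty":0,"tz":0,"wx":0,"wy":0,"wz":0}]}}

```text
t: 22.8
ee_pos: [551.9, 354.1, 139.8]
eef_rot: [0.002, -0.635, 0.773, -0.0]
force: [-2.2, -0.9, 6.2]
grip_width: 0.621
```

```bash
python3 -c "
from h import *
go((551.25,353.55,136.4),168.8)
"
```

```text
t22.80 p[551.9 354.1 139.8] yaw_y168.79 tilt0.19 f[-2.2 -0.9  6.2] m[-0.01  0.27 -0.02] w0.621 j[ 0.45  0.55  0.    1.02  0.   -0.93]
shift total t= [0.0022 0.0017 0.0113] mm 3.4896768811847876
wz total -0.0003 deg 0.0078055213043342064
shift after turn [0.0022 0.0017 0.0113]
```

Emit:
{"op": "step_arm", "data": {"moves": [{"fingers":0.3,"tx":0,"ty":0,"tz":0,"wx":0,"wy":0,"wz":0},{"fingers":0.3,"tx":0,"ty":0,"tz":-0.01,"wx":0,"wy":0,"wz":0},{"fingers":0.3,"tx":0,"ty":0,"tz":-0.04,"wx":0,"wy":0,"wz":0},{"fingers":0.3,"tx":0,"ty":0,"tz":-0.05,"wx":0,"wy":0,"wz":0},{"fingers":0.3,"tx":0,"ty":0,"tz":0,"wx":0,"wy":0,"wz":0}]}}

```text
t: 23.3
ee_pos: [552.3, 354.0, 170.3]
eef_rot: [0.002, -0.635, 0.773, -0.0]
force: [0.3, 0.1, -2.4]
grip_width: 0.62
```

```bash
python3 -c "
from h import *
im=grab('side')
go((530,300,168),168.8)
print(pj(im,[[551,353,z] for z in (30,60)]))
im['pixels']=np.clip(im['pixels'].astype(float)*2.8,0,255).astype(np.uint8)
s,p,R=pose()
overlay(im,p[0],p[1],p[2]-138.5,np.radians(170.5),(235,330,325,465),4,'pics/s19.png')
"
```

```text
t23.35 p[552.  353.9 169.2] yaw_y168.78 tilt0.16 f[-0.8  0.1 -1.6] m[ 0.04 -0.02 -0.03] w0.621 j[ 0.45  0.53  0.04  1.08 -0.   -0.93]
shift total t= [0.1904 0.0368 0.0035] mm 58.18961170320239
wz total -0.0008 deg 0.02400745375470592
shift after turn [0.1904 0.0369 0.0035]
[[283.76740323 412.43629056]
 [282.29313166 400.46092971]]
```

View pics/s19.png

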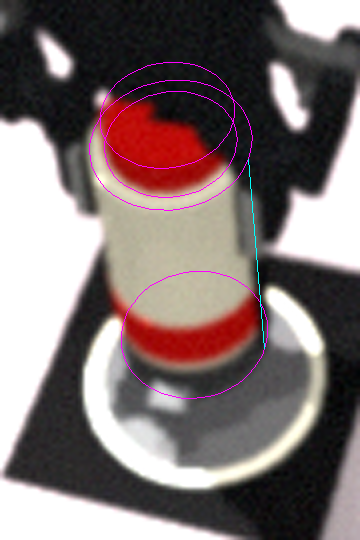

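Emit:
{"op": "step_arm", "data": {"moves": [{"fingers":0.3,"tx":0,"ty":0,"tz":0,"wx":0,"wy":0,"wz":-0.249},{"fingers":0.3,"tx":0,"ty":0,"tz":0,"wx":0,"wy":0,"wz":-0.249},{"fingers":0.3,"tx":0,"ty":0,"tz":0,"wx":0,"wy":0,"wz":-0.249},{"fingers":0.3,"tx":0,"ty":0,"tz":0,"wx":0,"wy":0,"wz":0},{"fingers":0.3,"tx":0,"ty":0,"tz":0,"wx":0,"wy":0,"wz":0}]}}

```text
t: 23.85
ee_pos: [550.9, 353.4, 167.1]
eef_rot: [0.0, 0.766, -0.643, -0.0]
force: [0.2, 1.1, -1.5]
grip_width: 0.622
```

```bash
python3 -c "
from h import *
go((527,250,170),190.2)
go((527,-40,170),190.2)
"
```

```text
t23.85 p[550.9 353.4 167.1] yaw_y-169.99 tilt0.06 f[ 0.2  1.1 -1.5] m[-0.04 -0.05 -0.  ] w0.622 j[ 0.45  0.53  0.04  1.08  0.   -1.3 ]
shift total t= [ 0.3255  0.1382 -0.0096] mm 106.12837436347071
wz total -0.0066 deg 0.18985745372629026
shift after turn [ 0.325   0.1393 -0.0096]
t23.85 p[550.9 353.4 167.1] yaw_y-169.99 tilt0.06 f[ 0.2  1.1 -1.5] m[-0.04 -0.05 -0.  ] w0.622 j[ 0.45  0.53  0.04  1.08  0.   -1.3 ]
shift total t= [ 1.2775  0.3062 -0.0092] mm 394.1043808313256
wz total -0.0066 deg 0.18985745372629026
shift after turn [ 1.2764  0.3105 -0.0092]
```

Emit:
{"op": "step_arm", "data": {"moves": [{"fingers":0.3,"tx":0.109,"ty":0.046,"tz":0,"wx":0,"wy":0,"wz":0},{"fingers":0.3,"tx":0.109,"ty":0.046,"tz":0,"wx":0,"wy":0,"wz":0},{"fingers":0.3,"tx":0.109,"ty":0.046,"tz":0,"wx":0,"wy":0,"wz":0},{"fingers":0.3,"tx":0.136,"ty":0.024,"tz":0,"wx":0,"wy":0,"wz":0},{"fingers":0.3,"tx":0.136,"ty":0.024,"tz":0,"wx":0,"wy":0,"wz":0}]}}

```text
t: 24.35
ee_pos: [527.4, 165.6, 167.7]
eef_rot: [-0.0, 0.767, -0.642, 0.0]
force: [1.4, 0.2, -1.9]
grip_width: 0.624
```

Emit:
{"op": "step_arm", "data": {"moves": [{"fingers":0.3,"tx":0.136,"ty":0.024,"tz":0,"wx":0,"wy":0,"wz":0},{"fingers":0.3,"tx":0.136,"ty":0.024,"tz":0,"wx":0,"wy":0,"wz":0},{"fingers":0.3,"tx":0.136,"ty":0.024,"tz":-0.03,"wx":0,"wy":0,"wz":0},{"fingers":0.3,"tx":0.136,"ty":0.024,"tz":-0.08,"wx":0,"wy":0,"wz":0},{"fingers":0.3,"tx":0.136,"ty":0.024,"tz":0,"wx":0,"wy":0,"wz":0}]}}

```text
t: 24.85
ee_pos: [529.9, -42.4, 203.6]
eef_rot: [-0.001, 0.766, -0.643, 0.002]
force: [1.9, -2.0, -2.2]
grip_width: 0.618
```

```bash
python3 -c "
from h import *
go((634.3,-74.6,200),190.2)
"
```

```text
t24.85 p[529.9 -42.4 203.6] yaw_y-169.96 tilt0.29 f[ 1.9 -2.  -2.2] m[-0.04 -0.16  0.04] w0.618 j[-0.23  0.28 -0.25  1.03  0.   -1.98]
shift total t= [ 0.1665 -0.3239  0.0137] mm 109.33327225874025
wz total -0.0057 deg 0.1646506989534373
shift after turn [ 0.1674 -0.3234  0.0137]
```

Emit:
{"op": "step_arm", "data": {"moves": [{"fingers":0.3,"tx":0.055,"ty":-0.108,"tz":0,"wx":0,"wy":0,"wz":0},{"fingers":0.3,"tx":0.055,"ty":-0.108,"tz":0,"wx":0,"wy":0,"wz":0},{"fingers":0.3,"tx":0.055,"ty":-0.108,"tz":0,"wx":0,"wy":0,"wz":0},{"fingers":0.3,"tx":0,"ty":0,"tz":0,"wx":0,"wy":0,"wz":0},{"fingers":0.3,"tx":0,"ty":0,"tz":0,"wx":0,"wy":0,"wz":0}]}}

```text
t: 25.35
ee_pos: [633.0, -72.1, 199.6]
eef_rot: [0.0, 0.766, -0.642, -0.001]
force: [-0.7, 0.9, -2.4]
grip_width: 0.622
```

```bash
python3 -c "
from h import *
go((634.3,-74.6,186),190.2)
im=grab('side')
go((634.3,-74.6,186),190.2)
im['pixels']=np.clip(im['pixels'].astype(float)*2,0,255).astype(np.uint8)
s,p,R=pose()
overlay(im,p[0],p[1],p[2]-138,np.radians(192),(215,120,335,270),4,'pics/s20.png')
"
```

```text
t25.35 p[633.  -72.1 199.6] yaw_y-169.94 tilt0.10 f[-0.7  0.9 -2.4] m[-0.01  0.09  0.01] w0.622 j[-0.24  0.48  0.04  1.13  0.   -1.99]
shift total t= [ 0.0089 -0.003   0.0455] mm 13.928523017900552
wz total -0.0049 deg 0.13918874042599327
shift after turn [ 0.0089 -0.0029  0.0455]
t25.40 p[632.2 -71.7 199.9] yaw_y-169.90 tilt0.13 f[-0.8 -0.  -2.1] m[-0.01  0.03 -0.  ] w0.620 j[-0.24  0.48  0.03  1.13  0.   -1.99]
shift total t= [ 0.0107 -0.0053  0.0463] mm 14.359848961152142
wz total -0.0034 deg 0.09751006116641747
shift after turn [ 0.0107 -0.0053  0.0463]
```

View pics/s20.png

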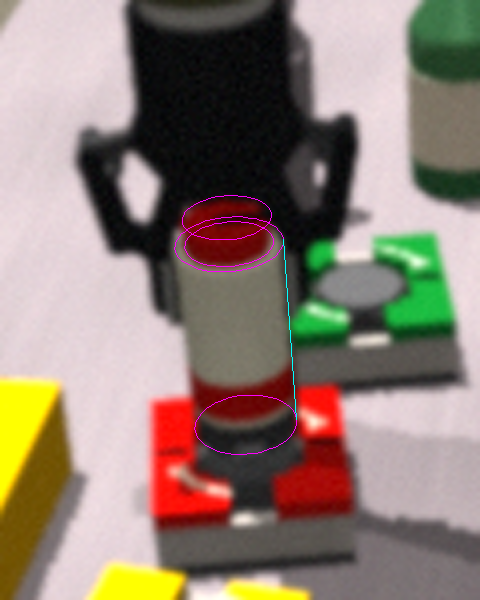

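Emit:
{"op": "step_arm", "data": {"moves": [{"fingers":0.3,"tx":0.01,"ty":-0.005,"tz":0.02,"wx":0,"wy":0,"wz":-0.004},{"fingers":0.3,"tx":0,"ty":0,"tz":0.02,"wx":0,"wy":0,"wz":0},{"fingers":0.3,"tx":0,"ty":0,"tz":0,"wx":0,"wy":0,"wz":0},{"fingers":0.3,"tx":0,"ty":0,"tz":0,"wx":0,"wy":0,"wz":0},{"fingers":0.3,"tx":0,"ty":0,"tz":0,"wx":0,"wy":0,"wz":0}]}}

```text
t: 25.9
ee_pos: [634.9, -74.4, 189.0]
eef_rot: [-0.0, 0.768, -0.641, 0.0]
force: [0.6, -0.2, -2.1]
grip_width: 0.616
```

```bash
python3 -c "
from h import *
im=grab('side')
go((634.3,-74.6,180),190.2)
im['pixels']=np.clip(im['pixels'].astype(float)*2.2,0,255).astype(np.uint8)
crop(im,235,150,325,270,5,'pics/s21.png')
"
```

```text
t25.95 p[635.  -74.5 189. ] yaw_y-169.70 tilt0.03 f[ 0.4  0.8 -3.2] m[-0.   -0.01  0.02] w0.619 j[-0.24  0.49  0.02  1.11  0.   -1.99]
shift total t= [-0.0001  0.0025  0.0301] mm 9.067553049799892
wz total 0.0034 deg -0.096737992186263
shift after turn [-0.0001  0.0025  0.0301]
```

View pics/s21.png

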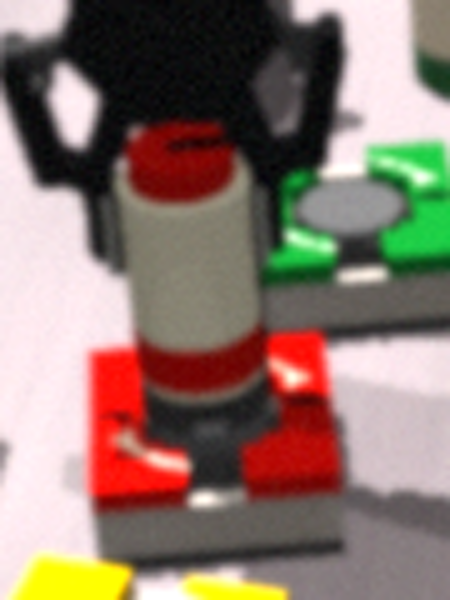

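Emit:
{"op": "step_arm", "data": {"moves": [{"fingers":0.3,"tx":0,"ty":0.0015,"tz":0.01,"wx":0,"wy":0,"wz":0},{"fingers":0.3,"tx":0,"ty":0,"tz":0.01,"wx":0,"wy":0,"wz":0},{"fingers":0.3,"tx":0,"ty":0,"tz":0.006,"wx":0,"wy":0,"wz":0},{"fingers":0.3,"tx":0,"ty":0,"tz":0,"wx":0,"wy":0,"wz":0},{"fingers":0.3,"tx":0,"ty":0,"tz":0,"wx":0,"wy":0,"wz":0}]}}

```text
t: 26.45
ee_pos: [634.6, -74.7, 181.2]
eef_rot: [-0.0, 0.768, -0.641, 0.0]
force: [-0.6, 0.0, 0.3]
grip_width: 0.619
```

Emit:
{"op": "step_arm", "data": {"moves": [{"fingers":0.3,"tx":0,"ty":0,"tz":0.005,"wx":0,"wy":0,"wz":0},{"fingers":0.3,"tx":0,"ty":0,"tz":0,"wx":0,"wy":0,"wz":0},{"fingers":0.3,"tx":0,"ty":0,"tz":0.005,"wx":0,"wy":0,"wz":0},{"fingers":0.3,"tx":0,"ty":0,"tz":0,"wx":0,"wy":0,"wz":0},{"fingers":0.3,"tx":0,"ty":0,"tz":0,"wx":0,"wy":0,"wz":0}]}}

```text
t: 26.95
ee_pos: [634.6, -74.7, 178.0]
eef_rot: [-0.0, 0.768, -0.641, 0.0]
force: [-0.9, 0.1, 1.9]
grip_width: 0.618
```

```bash
python3 -c "
from h import *
st()
im=grab('side')
im['pixels']=np.clip(im['pixels'].astype(float)*2.2,0,255).astype(np.uint8)
crop(im,235,150,325,270,5,'pics/s22.png')
st()
"
```

```text
t26.95 p[634.6 -74.7 178. ] yaw_y-169.70 tilt0.01 f[-0.9  0.1  1.9] m[-0.04  0.21  0.01] w0.618 j[-0.24  0.49  0.01  1.08  0.   -1.99]
t27.00 p[634.6 -74.7 178. ] yaw_y-169.70 tilt0.01 f[-0.8  0.1  1.8] m[0.02 0.25 0.03] w0.616 j[-0.24  0.5   0.01  1.08  0.   -1.99]
```

View pics/s22.png

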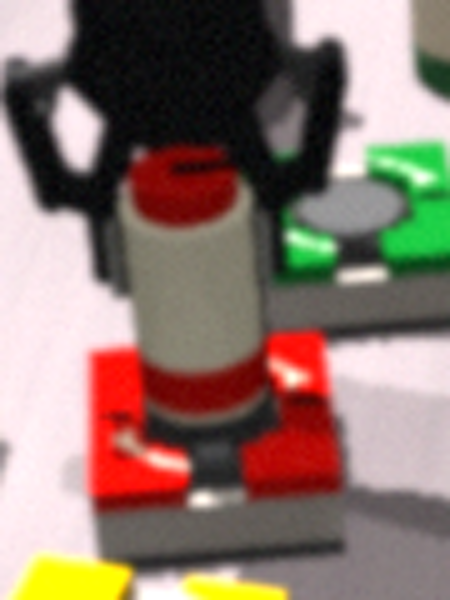

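Emit:
{"op": "step_arm", "data": {"moves": [{"fingers":0.3,"tx":0,"ty":0,"tz":0.01,"wx":0,"wy":0,"wz":0},{"fingers":0.3,"tx":0,"ty":0,"tz":0.01,"wx":0,"wy":0,"wz":0},{"fingers":0.3,"tx":0,"ty":0,"tz":0.01,"wx":0,"wy":0,"wz":0},{"fingers":0.3,"tx":0,"ty":0,"tz":0,"wx":0,"wy":0,"wz":0},{"fingers":0.3,"tx":0,"ty":0,"tz":0,"wx":0,"wy":0,"wz":0}]}}

```text
t: 27.5
ee_pos: [634.7, -74.7, 169.1]
eef_rot: [-0.0, 0.768, -0.641, 0.0]
force: [-0.9, -0.4, 5.8]
grip_width: 0.616
```

Emit:
{"op": "step_arm", "data": {"moves": [{"fingers":0.3,"tx":0,"ty":0,"tz":0.01,"wx":0,"wy":0,"wz":0},{"fingers":0.3,"tx":0,"ty":0,"tz":0.01,"wx":0,"wy":0,"wz":0},{"fingers":0.3,"tx":0,"ty":0,"tz":0.003,"wx":0,"wy":0,"wz":0},{"fingers":0.3,"tx":0,"ty":0,"tz":0,"wx":0,"wy":0,"wz":0},{"fingers":0.3,"tx":0,"ty":0,"tz":0,"wx":0,"wy":0,"wz":0}]}}

```text
t: 28.0
ee_pos: [634.7, -74.7, 162.8]
eef_rot: [-0.0, 0.768, -0.641, 0.0]
force: [-2.9, -0.5, 8.1]
grip_width: 0.621
```

```bash
python3 -c "
from h import *
st()
im=grab('side')
im['pixels']=np.clip(im['pixels'].astype(float)*2.2,0,255).astype(np.uint8)
crop(im,235,150,325,270,5,'pics/s23.png')
st()
"
```

```text
t28.00 p[634.7 -74.7 162.8] yaw_y-169.71 tilt0.05 f[-2.9 -0.5  8.1] m[0.04 0.64 0.04] w0.621 j[-0.24  0.51 -0.02  1.05 -0.   -1.99]
t28.05 p[634.7 -74.7 162.8] yaw_y-169.71 tilt0.05 f[-2.8  0.6  7.5] m[ 0.08  0.59 -0.02] w0.618 j[-0.24  0.51 -0.02  1.05 -0.   -1.99]
```

View pics/s23.png

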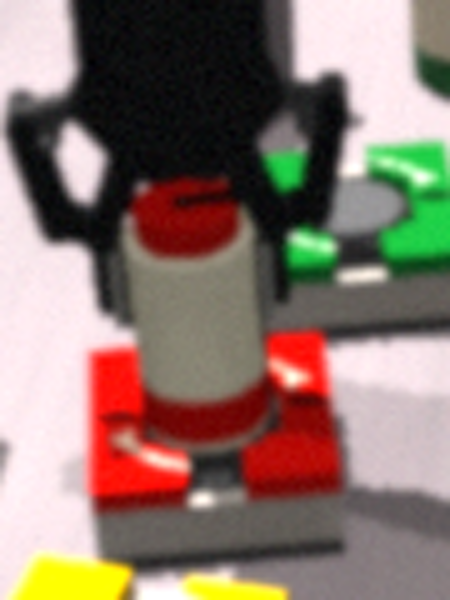

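Emit:
{"op": "step_arm", "data": {"moves": [{"fingers":0.3,"tx":0,"ty":0.004,"tz":0.004,"wx":0,"wy":0,"wz":0},{"fingers":0.3,"tx":0,"ty":0,"tz":0.002,"wx":0,"wy":0,"wz":0},{"fingers":0.3,"tx":0,"ty":0,"tz":0,"wx":0,"wy":0,"wz":0},{"fingers":0.3,"tx":0,"ty":0,"tz":0,"wx":0,"wy":0,"wz":0},{"fingers":0.3,"tx":0,"ty":0,"tz":0,"wx":0,"wy":0,"wz":0}]}}

```text
t: 28.55
ee_pos: [634.4, -74.8, 161.6]
eef_rot: [-0.001, 0.768, -0.641, 0.001]
force: [-1.5, -0.6, 8.3]
grip_width: 0.622
```

```bash
python3 -c "
from h import *
st()"
```

```text
t28.55 p[634.4 -74.8 161.6] yaw_y-169.69 tilt0.18 f[-1.5 -0.6  8.3] m[0.18 0.16 0.  ] w0.622 j[-0.24  0.5  -0.02  1.04  0.   -1.99]
```

Emit:
{"op": "step_arm", "data": {"moves": [{"fingers":0.3,"tx":0,"ty":0.002,"tz":0.002,"wx":0,"wy":0,"wz":0},{"fingers":0.3,"tx":0,"ty":0,"tz":0,"wx":0,"wy":0,"wz":0.15},{"fingers":0.3,"tx":0,"ty":0,"tz":0,"wx":0,"wy":0,"wz":0.15},{"fingers":0.3,"tx":0,"ty":0,"tz":0,"wx":0,"wy":0,"wz":0.15},{"fingers":0.3,"tx":0,"ty":0,"tz":0,"wx":0,"wy":0,"wz":0.15}]}}

```text
t: 29.05
ee_pos: [634.4, -74.9, 161.3]
eef_rot: [0.002, -0.662, 0.749, -0.002]
force: [0.1, -0.1, 8.6]
grip_width: 0.616
```

```bash
python3 -c "
from h import *
st()"
```

```text
t29.05 p[634.4 -74.9 161.3] yaw_y172.96 tilt0.26 f[ 0.1 -0.1  8.6] m[ 0.24 -0.21  0.05] w0.616 j[-0.24  0.5  -0.02  1.04  0.   -1.69]
```

Emit:
{"op": "step_arm", "data": {"moves": [{"fingers":0.3,"tx":0,"ty":0,"tz":0,"wx":0,"wy":0,"wz":0.22},{"fingers":0.3,"tx":0,"ty":0,"tz":0,"wx":0,"wy":0,"wz":0.22},{"fingers":0.3,"tx":0,"ty":0,"tz":0,"wx":0,"wy":0,"wz":0.22},{"fingers":0.3,"tx":0,"ty":0,"tz":0,"wx":0,"wy":0,"wz":0.22},{"fingers":0.3,"tx":0,"ty":0,"tz":0,"wx":0,"wy":0,"wz":0.22}]}}

```text
t: 29.55
ee_pos: [635.1, -75.2, 161.5]
eef_rot: [0.003, -0.433, 0.901, -0.002]
force: [1.5, -0.1, 7.9]
grip_width: 0.623
```

Emit:
{"op": "step_arm", "data": {"moves": [{"fingers":0.3,"tx":0,"ty":0,"tz":0,"wx":0,"wy":0,"wz":0.22},{"fingers":0.3,"tx":0,"ty":0,"tz":0,"wx":0,"wy":0,"wz":0.22},{"fingers":0.3,"tx":0,"ty":0,"tz":0,"wx":0,"wy":0,"wz":0.22},{"fingers":0.3,"tx":0,"ty":0,"tz":0,"wx":0,"wy":0,"wz":0.22},{"fingers":0.3,"tx":0,"ty":0,"tz":0,"wx":0,"wy":0,"wz":0.22}]}}

```text
t: 30.05
ee_pos: [635.1, -75.7, 161.6]
eef_rot: [0.003, -0.172, 0.985, -0.001]
force: [0.4, -0.5, 8.6]
grip_width: 0.62
```

```bash
python3 -c "
from h import *
st()
im=grab('side')
im['pixels']=np.clip(im['pixels'].astype(float)*2.2,0,255).astype(np.uint8)
crop(im,235,150,325,270,5,'pics/s24.png')
st()
"
```

```text
t30.05 p[635.1 -75.7 161.6] yaw_y109.83 tilt0.37 f[ 0.4 -0.5  8.6] m[-0.36 -0.36  0.07] w0.620 j[-0.24  0.5  -0.02  1.04 -0.   -0.59]
t30.10 p[635.1 -75.7 161.6] yaw_y109.57 tilt0.36 f[ 1.2 -0.6  8.5] m[-0.33 -0.38  0.02] w0.624 j[-0.24  0.5  -0.02  1.04 -0.   -0.59]
```

View pics/s24.png

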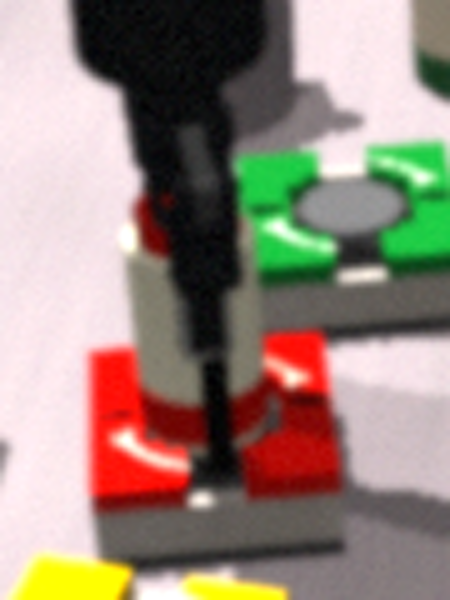

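Emit:
{"op": "step_arm", "data": {"moves": [{"fingers":0.3,"tx":0,"ty":0,"tz":0,"wx":0,"wy":0,"wz":0.12},{"fingers":0.3,"tx":0,"ty":0,"tz":0,"wx":0,"wy":0,"wz":0.12},{"fingers":0.3,"tx":0,"ty":0,"tz":0,"wx":0,"wy":0,"wz":0.08},{"fingers":0.3,"tx":0,"ty":0,"tz":0,"wx":0,"wy":0,"wz":0},{"fingers":0.3,"tx":0,"ty":0,"tz":0,"wx":0,"wy":0,"wz":0}]}}

```text
t: 30.6
ee_pos: [635.0, -75.7, 161.6]
eef_rot: [0.003, -0.095, 0.995, -0.001]
force: [0.8, -1.1, 8.1]
grip_width: 0.616
```

```bash
python3 -c "
from h import *
st()"
```

```text
t30.60 p[635.  -75.7 161.6] yaw_y100.91 tilt0.36 f[ 0.8 -1.1  8.1] m[-0.38 -0.27  0.04] w0.616 j[-0.24  0.5  -0.02  1.04 -0.   -0.43]
```

Emit:
{"op": "step_arm", "data": {"moves": [{"fingers":0.3,"tx":0,"ty":0,"tz":-0.008,"wx":0,"wy":0,"wz":0},{"fingers":0.3,"tx":0,"ty":0,"tz":-0.008,"wx":0,"wy":0,"wz":0},{"fingers":0.3,"tx":0,"ty":0,"tz":0,"wx":0,"wy":0,"wz":0},{"fingers":0.3,"tx":0,"ty":0,"tz":0,"wx":0,"wy":0,"wz":0},{"fingers":0.3,"tx":0,"ty":0,"tz":0,"wx":0,"wy":0,"wz":0}]}}

```text
t: 31.1
ee_pos: [634.9, -75.7, 166.0]
eef_rot: [0.003, -0.095, 0.995, -0.001]
force: [2.3, -0.5, 7.2]
grip_width: 0.62
```

```bash
python3 -c "
from h import *
st()"
```

```text
t31.10 p[634.9 -75.7 166. ] yaw_y100.91 tilt0.33 f[ 2.3 -0.5  7.2] m[-0.42 -0.4   0.02] w0.620 j[-0.24  0.5  -0.02  1.05 -0.   -0.43]
```

Emit:
{"op": "step_arm", "data": {"moves": [{"fingers":0.3,"tx":0,"ty":0,"tz":-0.007,"wx":0,"wy":0,"wz":0},{"fingers":0.3,"tx":0,"ty":0,"tz":0,"wx":0,"wy":0,"wz":0},{"fingers":0.3,"tx":0,"ty":0,"tz":0,"wx":0,"wy":0,"wz":0},{"fingers":0.3,"tx":0,"ty":0,"tz":0,"wx":0,"wy":0,"wz":0},{"fingers":0.3,"tx":0,"ty":0,"tz":0,"wx":0,"wy":0,"wz":0}]}}

```text
t: 31.6
ee_pos: [634.9, -75.7, 167.9]
eef_rot: [0.003, -0.095, 0.995, -0.001]
force: [1.6, -1.5, 6.4]
grip_width: 0.619
```

```bash
python3 -c "
from h import *
st()"
```

```text
t31.60 p[634.9 -75.7 167.9] yaw_y100.91 tilt0.32 f[ 1.6 -1.5  6.4] m[-0.49 -0.48  0.  ] w0.619 j[-0.24  0.5  -0.01  1.05 -0.   -0.43]
```

Emit:
{"op": "step_arm", "data": {"moves": [{"fingers":0.7,"tx":0,"ty":0,"tz":0,"wx":0,"wy":0,"wz":0},{"fingers":0.8,"tx":0,"ty":0,"tz":0,"wx":0,"wy":0,"wz":0},{"fingers":1,"tx":0,"ty":0,"tz":0,"wx":0,"wy":0,"wz":0},{"fingers":1,"tx":0,"ty":0,"tz":0,"wx":0,"wy":0,"wz":0},{"fingers":1,"tx":0,"ty":0,"tz":-0.05,"wx":0,"wy":0,"wz":0}]}}

```text
t: 32.1
ee_pos: [631.3, -74.6, 179.0]
eef_rot: [-0.002, -0.095, 0.995, 0.001]
force: [0.1, 0.3, 0.2]
grip_width: 1.0
```

Emit:
{"op": "step_arm", "data": {"moves": [{"fingers":1,"tx":0,"ty":0,"tz":-0.1,"wx":0,"wy":0,"wz":0},{"fingers":1,"tx":0,"ty":0,"tz":-0.12,"wx":0,"wy":0,"wz":0},{"fingers":1,"tx":0,"ty":0,"tz":-0.1,"wx":0,"wy":0,"wz":0},{"fingers":1,"tx":0,"ty":0,"tz":0,"wx":0,"wy":0,"wz":0},{"fingers":1,"tx":0,"ty":0,"tz":0,"wx":0,"wy":0,"wz":0}]}}

```text
t: 32.6
ee_pos: [633.1, -75.0, 278.1]
eef_rot: [0.001, -0.095, 0.995, -0.0]
force: [0.4, -0.1, 0.4]
grip_width: 1.0
```

```bash
python3 -c "
from h import *
st()
im=grab('side')
s=dict(im); s['pixels']=np.clip(im['pixels'].astype(float)*2.0,0,255).astype(np.uint8)
overlay(s,634.5,-75.,29,np.radians(101.7),(235,140,325,270),4,'pics/s25.png')
t=grab('top'); cv2.imwrite('pics/top25.png',t['pixels'])
st()
"
```

```text
t32.60 p[633.1 -75.  278.1] yaw_y100.92 tilt0.09 f[ 0.4 -0.1  0.4] m[-0.04  0.04  0.  ] w1.000 j[-0.24  0.44  0.17  1.3   0.   -0.43]
t32.70 p[632.2 -74.8 276.1] yaw_y100.91 tilt0.13 f[-0.7  0.4 -0.1] m[0.01 0.   0.05] w1.003 j[-0.24  0.44  0.17  1.3   0.   -0.43]
```

View pics/s25.png

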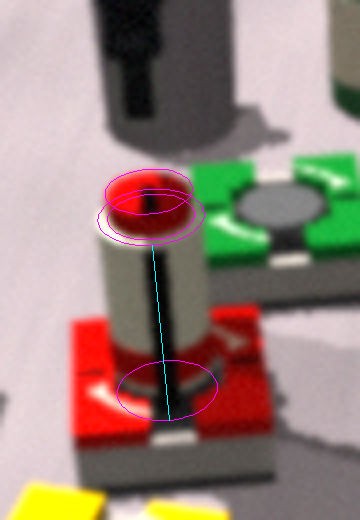

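View pics/top25.png

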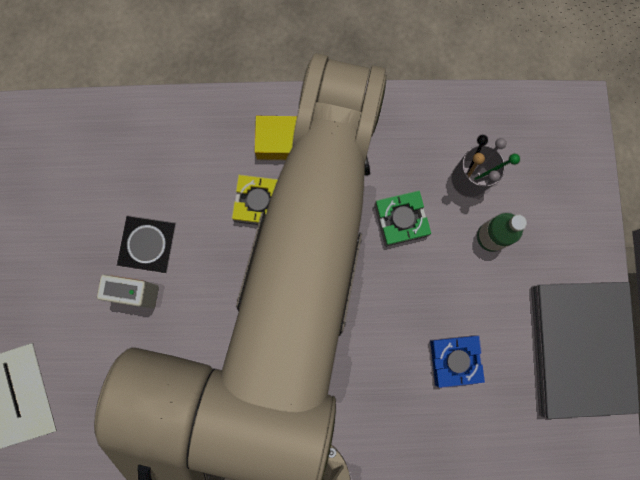

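Emit:
{"op": "step_arm", "data": {"moves": [{"fingers":1,"tx":0,"ty":0,"tz":0,"wx":0,"wy":0,"wz":0.19},{"fingers":1,"tx":0,"ty":0,"tz":0,"wx":0,"wy":0,"wz":0.19},{"fingers":1,"tx":0.12,"ty":0.0,"tz":0,"wx":0,"wy":0,"wz":0},{"fingers":1,"tx":0.12,"ty":0.0,"tz":0,"wx":0,"wy":0,"wz":0},{"fingers":1,"tx":0.12,"ty":0,"tz":0,"wx":0,"wy":0,"wz":0}]}}

```text
t: 33.2
ee_pos: [522.8, -74.7, 275.2]
eef_rot: [-0.002, -0.0, 1.0, 0.001]
force: [-0.3, -0.7, 0.7]
grip_width: 1.0
```

Emit:
{"op": "step_arm", "data": {"moves": [{"fingers":1,"tx":0.12,"ty":0.04,"tz":0.02,"wx":0,"wy":0,"wz":0},{"fingers":1,"tx":0.12,"ty":0.1,"tz":0.03,"wx":0,"wy":0,"wz":0},{"fingers":1,"tx":0,"ty":0.12,"tz":0.03,"wx":0,"wy":0,"wz":0},{"fingers":1,"tx":0,"ty":0.12,"tz":0,"wx":0,"wy":0,"wz":0},{"fingers":1,"tx":0,"ty":0,"tz":0,"wx":0,"wy":0,"wz":0}]}}

```text
t: 33.7
ee_pos: [450.9, 42.0, 252.0]
eef_rot: [-0.002, -0.003, 1.0, 0.001]
force: [0.7, -0.6, 0.7]
grip_width: 0.998
```

```bash
python3 -c "
from h import *
im=grab('side')
go((448.2,39.7,136.2),90)
cv2.imwrite('pics/side26.png',im['pixels'])
print(capfit(im,'green',(340,225,386,262),(446,36)))
"
```

```text
t33.75 p[451.5  40.5 252.2] yaw_y90.24 tilt0.16 f[ 0.1 -1.2  0.3] m[-0.01  0.09 -0.03] w1.002 j[-0.09  0.11 -0.35  1.12  0.   -0.09]
shift total t= [ 0.01   -0.0029  0.3866] mm 116.03156647991881
wz total 0.0084 deg -0.23963237493603629
shift after turn [ 0.0099 -0.0029  0.3866]
(array([447.70641681,  39.57934037,  16.36533265]), np.float64(75.17647058823529), np.float64(275.0))
```

View pics/side26.png

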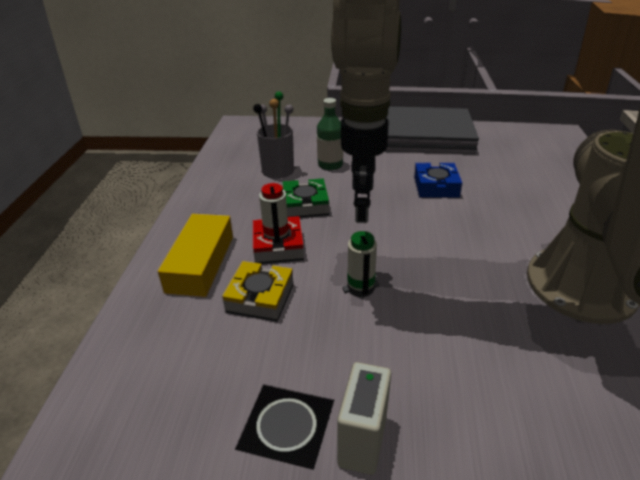

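Emit:
{"op": "step_arm", "data": {"moves": [{"fingers":1,"tx":0.01,"ty":-0.003,"tz":0.06,"wx":0,"wy":0,"wz":0.008},{"fingers":1,"tx":0,"ty":0,"tz":0.1,"wx":0,"wy":0,"wz":0},{"fingers":1,"tx":0,"ty":0,"tz":0.1,"wx":0,"wy":0,"wz":0},{"fingers":1,"tx":0,"ty":0,"tz":0.08,"wx":0,"wy":0,"wz":0},{"fingers":1,"tx":0,"ty":0,"tz":0.04,"wx":0,"wy":0,"wz":0}]}}

```text
t: 34.25
ee_pos: [448.0, 37.2, 136.6]
eef_rot: [-0.002, 0.002, 1.0, 0.0]
force: [-1.1, 0.2, -1.2]
grip_width: 1.001
```

Emit:
{"op": "step_arm", "data": {"moves": [{"fingers":1,"tx":0,"ty":0,"tz":0,"wx":0,"wy":0,"wz":0},{"fingers":0.8,"tx":0,"ty":0,"tz":0,"wx":0,"wy":0,"wz":0},{"fingers":0.7,"tx":0,"ty":0,"tz":0,"wx":0,"wy":0,"wz":0},{"fingers":0.7,"tx":0,"ty":0,"tz":0,"wx":0,"wy":0,"wz":0},{"fingers":0.7,"tx":0,"ty":0,"tz":0,"wx":0,"wy":0,"wz":0}]}}

```text
t: 34.75
ee_pos: [450.3, 37.9, 140.2]
eef_rot: [0.001, 0.002, 1.0, -0.0]
force: [-0.1, 0.5, -0.1]
grip_width: 0.698
```

```bash
python3 -c "
from h import *
im=grab('side')
go((448.2,39.7,136.2),90)
im['pixels']=np.clip(im['pixels'].astype(float)*2,0,255).astype(np.uint8)
crop(im,310,190,420,310,5,'pics/s27.png')
"
```

```text
t34.80 p[450.1  38.  140.1] yaw_y89.80 tilt0.07 f[ 0.7  0.3 -0.2] m[-0.03  0.02  0.01] w0.705 j[-0.09  0.2  -0.53  0.84  0.   -0.09]
shift total t= [0.0065 0.0057 0.0129] mm 4.664221870500683
wz total -0.0069 deg 0.1979585173309033
shift after turn [0.0065 0.0057 0.0129]
```

View pics/s27.png

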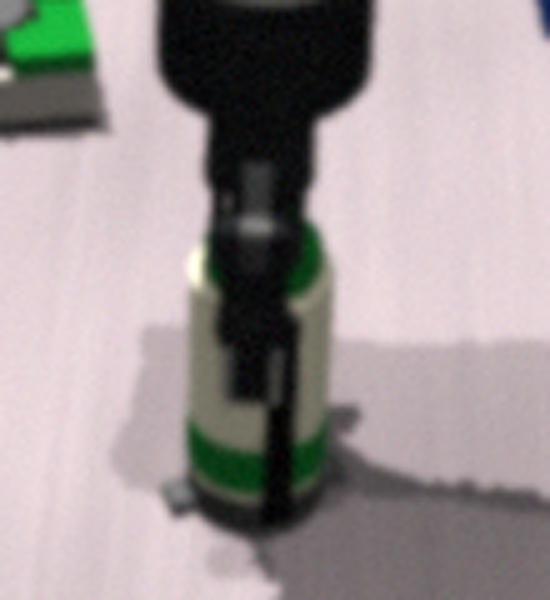

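```bash
python3 -c "
from h import *
im=grab('side')
print((pj(im,[[450.1,38+33,78],[450.1,38,78],[446,38,78]])-[310,190]+.5)*5)
for x in (450.1,446): print((pj(im,[[x-27,38,78],[x+27,38,78]])-[310,190]+.5)*5)
"
```

```text
[[252.50893166 387.99719289]
 [255.42255808 331.51731184]
 [266.28958241 331.98237993]]
[[327.09315362 334.57832435]
 [184.01718377 328.45306899]]
[[337.99763907 335.04276096]
 [194.84188333 328.91852481]]
```

Emit:
{"op": "step_arm", "data": {"moves": [{"fingers":0.7,"tx":0.004,"ty":0,"tz":0.012,"wx":0,"wy":0,"wz":0},{"fingers":0.7,"tx":0,"ty":0,"tz":0,"wx":0,"wy":0,"wz":0},{"fingers":0.5,"tx":0,"ty":0,"tz":0,"wx":0,"wy":0,"wz":0},{"fingers":0.3,"tx":0,"ty":0,"tz":0,"wx":0,"wy":0,"wz":0},{"fingers":0.3,"tx":0,"ty":0,"tz":0,"wx":0,"wy":0,"wz":0}]}}

```text
t: 35.35
ee_pos: [448.4, 38.3, 135.9]
eef_rot: [-0.0, 0.002, 1.0, 0.0]
force: [-0.8, 1.2, 2.6]
grip_width: 0.615
```

Emit:
{"op": "step_arm", "data": {"moves": [{"fingers":0.3,"tx":0,"ty":0,"tz":0,"wx":0,"wy":0,"wz":0},{"fingers":0.3,"tx":0,"ty":0,"tz":-0.04,"wx":0,"wy":0,"wz":0},{"fingers":0.3,"tx":0,"ty":0,"tz":-0.04,"wx":0,"wy":0,"wz":0},{"fingers":0.3,"tx":0,"ty":0,"tz":0,"wx":0,"wy":0,"wz":0},{"fingers":0.3,"tx":0,"ty":0,"tz":0,"wx":0,"wy":0,"wz":0}]}}

```text
t: 35.85
ee_pos: [448.6, 37.9, 159.5]
eef_rot: [0.0, 0.002, 1.0, -0.0]
force: [0.0, -1.2, -2.9]
grip_width: 0.619
```

```bash
python3 -c "
from h import *
im=grab('side')
go((535,200,165),149.8)
im['pixels']=np.clip(im['pixels'].astype(float)*2,0,255).astype(np.uint8)
crop(im,310,170,420,310,4,'pics/s28.png')
"
```

```text
t35.90 p[448.2  37.9 159.2] yaw_y89.79 tilt0.05 f[-0.3 -0.3 -2.3] m[0.03 0.02 0.06] w0.621 j[-0.09  0.18 -0.51  0.89 -0.   -0.09]
shift total t= [-0.2873  0.5413 -0.0196] mm 183.95153153027658
wz total -2.0947 deg 60.008842462972524
shift after turn [-0.6125  0.0217 -0.0198]
```

View pics/s28.png

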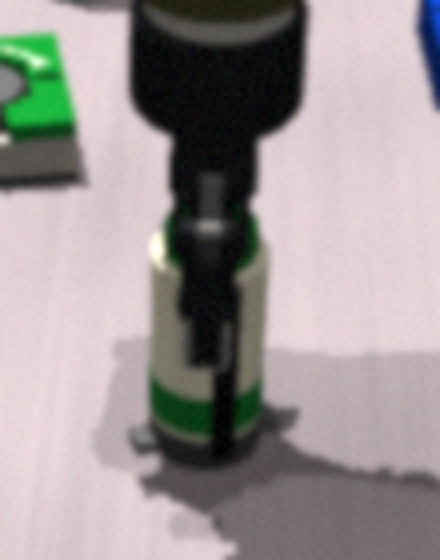

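Emit:
{"op": "step_arm", "data": {"moves": [{"fingers":0.3,"tx":-0.057,"ty":0.108,"tz":0,"wx":0,"wy":0,"wz":0},{"fingers":0.3,"tx":-0.057,"ty":0.108,"tz":0,"wx":0,"wy":0,"wz":0},{"fingers":0.3,"tx":-0.057,"ty":0.108,"tz":0,"wx":0,"wy":0,"wz":0},{"fingers":0.3,"tx":-0.057,"ty":0.108,"tz":0,"wx":0,"wy":0,"wz":0},{"fingers":0.3,"tx":-0.057,"ty":0.108,"tz":0,"wx":0,"wy":0,"wz":0}]}}

```text
t: 36.4
ee_pos: [534.7, 200.9, 158.7]
eef_rot: [-0.001, 0.002, 1.0, -0.0]
force: [1.4, -0.6, -3.0]
grip_width: 0.617
```

Emit:
{"op": "step_arm", "data": {"moves": [{"fingers":0.3,"tx":0,"ty":0,"tz":0,"wx":0,"wy":0,"wz":-0.26},{"fingers":0.3,"tx":0,"ty":0,"tz":0,"wx":0,"wy":0,"wz":-0.26},{"fingers":0.3,"tx":0,"ty":0,"tz":0,"wx":0,"wy":0,"wz":-0.26},{"fingers":0.3,"tx":0,"ty":0,"tz":0,"wx":0,"wy":0,"wz":-0.26},{"fingers":0.3,"tx":0,"ty":0,"tz":0,"wx":0,"wy":0,"wz":-0.26}]}}

```text
t: 36.9
ee_pos: [534.0, 199.6, 158.5]
eef_rot: [-0.001, -0.32, 0.947, 0.0]
force: [-0.1, -0.9, -2.9]
grip_width: 0.621
```

Emit:
{"op": "step_arm", "data": {"moves": [{"fingers":0.3,"tx":0,"ty":0,"tz":0,"wx":0,"wy":0,"wz":-0.26},{"fingers":0.3,"tx":0,"ty":0,"tz":0,"wx":0,"wy":0,"wz":-0.26},{"fingers":0.3,"tx":0,"ty":0,"tz":0,"wx":0,"wy":0,"wz":-0.27},{"fingers":0.3,"tx":0,"ty":0,"tz":0,"wx":0,"wy":0,"wz":0},{"fingers":0.3,"tx":0,"ty":0,"tz":0,"wx":0,"wy":0,"wz":0}]}}

```text
t: 37.4
ee_pos: [534.2, 199.6, 159.0]
eef_rot: [-0.001, -0.496, 0.868, 0.0]
force: [-0.7, -0.3, -3.7]
grip_width: 0.622
```

```bash
python3 -c "
from h import *
go((550.6,352.6,150),149.7)
"
```

```text
t37.40 p[534.2 199.6 159. ] yaw_y149.49 tilt0.08 f[-0.7 -0.3 -3.7] m[-0.01 -0.02  0.02] w0.622 j[ 0.22  0.39 -0.21  0.97 -0.   -0.82]
shift total t= [-0.4672  0.2119  0.0299] mm 154.15844897272584
wz total -0.0074 deg 0.2123743106660072
shift after turn [-0.4679  0.2102  0.0299]
```

Emit:
{"op": "step_arm", "data": {"moves": [{"fingers":0.3,"tx":-0.117,"ty":0.053,"tz":0,"wx":0,"wy":0,"wz":-0.007},{"fingers":0.3,"tx":-0.117,"ty":0.053,"tz":0,"wx":0,"wy":0,"wz":0},{"fingers":0.3,"tx":-0.117,"ty":0.053,"tz":0,"wx":0,"wy":0,"wz":0},{"fingers":0.3,"tx":-0.117,"ty":0.053,"tz":0.02,"wx":0,"wy":0,"wz":0},{"fingers":0.3,"tx":0,"ty":0,"tz":0.02,"wx":0,"wy":0,"wz":0}]}}

```text
t: 37.9
ee_pos: [550.5, 357.7, 147.4]
eef_rot: [0.001, -0.5, 0.866, 0.001]
force: [-0.6, -1.0, -3.5]
grip_width: 0.621
```

Emit:
{"op": "step_arm", "data": {"moves": [{"fingers":0.3,"tx":0,"ty":0,"tz":0.01,"wx":0,"wy":0,"wz":0},{"fingers":0.3,"tx":0,"ty":0,"tz":0,"wx":0,"wy":0,"wz":0},{"fingers":0.3,"tx":0,"ty":0,"tz":0,"wx":0,"wy":0,"wz":0},{"fingers":0.3,"tx":0,"ty":0,"tz":0,"wx":0,"wy":0,"wz":0},{"fingers":0.3,"tx":0,"ty":0,"tz":0,"wx":0,"wy":0,"wz":0}]}}

```text
t: 38.4
ee_pos: [550.6, 352.4, 145.5]
eef_rot: [0.0, -0.498, 0.867, -0.0]
force: [-0.5, -0.0, -2.4]
grip_width: 0.617
```

```bash
python3 -c "
from h import *
im=grab('side')
go((550.6,352.6,137),149.7)
im['pixels']=np.clip(im['pixels'].astype(float)*2.8,0,255).astype(np.uint8)
s,p,R=pose()
overlay(im,p[0],p[1],p[2]-136,np.radians(170.1),(235,330,325,465),4,'pics/s29.png')
"
```

```text
t38.45 p[550.6 352.5 145.5] yaw_y149.81 tilt0.05 f[ 0.8  0.8 -2.6] m[-0.06  0.02 -0.04] w0.623 j[ 0.45  0.54  0.    1.03  0.   -0.6 ]
shift total t= [-0.0002  0.      0.0282] mm 8.46216658524693
wz total 0.0039 deg -0.1103194003571275
shift after turn [-0.0002  0.      0.0282]
```

View pics/s29.png

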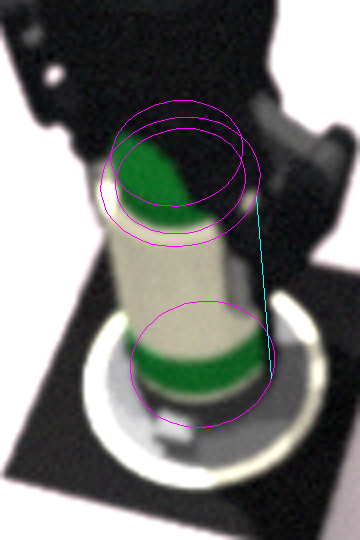

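Emit:
{"op": "step_arm", "data": {"moves": [{"fingers":0.3,"tx":0,"ty":0,"tz":0.012,"wx":0,"wy":0,"wz":0},{"fingers":0.3,"tx":0,"ty":0,"tz":0.01,"wx":0,"wy":0,"wz":0},{"fingers":0.3,"tx":0,"ty":0,"tz":0.006,"wx":0,"wy":0,"wz":0},{"fingers":0.3,"tx":0,"ty":0,"tz":0,"wx":0,"wy":0,"wz":0},{"fingers":0.3,"tx":0,"ty":0,"tz":0,"wx":0,"wy":0,"wz":0}]}}

```text
t: 38.95
ee_pos: [550.1, 353.1, 136.4]
eef_rot: [-0.0, -0.499, 0.867, 0.0]
force: [0.0, -0.2, -2.2]
grip_width: 0.621
```

Emit:
{"op": "step_arm", "data": {"moves": [{"fingers":0.3,"tx":0,"ty":0,"tz":0.002,"wx":0,"wy":0,"wz":0},{"fingers":0.3,"tx":0,"ty":0,"tz":0,"wx":0,"wy":0,"wz":0},{"fingers":0.3,"tx":0,"ty":0,"tz":0,"wx":0,"wy":0,"wz":0},{"fingers":0.3,"tx":0,"ty":0,"tz":0,"wx":0,"wy":0,"wz":0},{"fingers":0.3,"tx":0,"ty":0,"tz":0,"wx":0,"wy":0,"wz":0}]}}

```text
t: 39.45
ee_pos: [550.3, 353.2, 136.0]
eef_rot: [0.0, -0.499, 0.867, 0.0]
force: [-0.1, 0.4, -2.5]
grip_width: 0.624
```

```bash
python3 -c "
from h import *
st()"
```

```text
t39.45 p[550.3 353.2 136. ] yaw_y149.88 tilt0.02 f[-0.1  0.4 -2.5] m[ 0.05 -0.05  0.01] w0.624 j[ 0.45  0.55 -0.01  1.01  0.   -0.6 ]
```

Emit:
{"op": "step_arm", "data": {"moves": [{"fingers":0.3,"tx":0,"ty":0,"tz":0.002,"wx":0,"wy":0,"wz":0},{"fingers":0.3,"tx":0,"ty":0,"tz":0,"wx":0,"wy":0,"wz":0},{"fingers":0.3,"tx":0,"ty":0,"tz":0.001,"wx":0,"wy":0,"wz":0},{"fingers":0.3,"tx":0,"ty":0,"tz":0,"wx":0,"wy":0,"wz":0},{"fingers":0.3,"tx":0,"ty":0,"tz":0,"wx":0,"wy":0,"wz":0}]}}

```text
t: 39.95
ee_pos: [550.3, 353.3, 135.9]
eef_rot: [0.001, -0.499, 0.867, 0.0]
force: [-2.4, -0.1, 5.4]
grip_width: 0.624
```

```bash
python3 -c "
from h import *
st()"
```

```text
t39.95 p[550.3 353.3 135.9] yaw_y149.88 tilt0.06 f[-2.4 -0.1  5.4] m[-0.08  0.53 -0.07] w0.624 j[ 0.45  0.55 -0.01  1.01  0.   -0.6 ]
```

Emit:
{"op": "step_arm", "data": {"moves": [{"fingers":0.8,"tx":0,"ty":0,"tz":0,"wx":0,"wy":0,"wz":0},{"fingers":1,"tx":0,"ty":0,"tz":0,"wx":0,"wy":0,"wz":0},{"fingers":1,"tx":0,"ty":0,"tz":0,"wx":0,"wy":0,"wz":0},{"fingers":1,"tx":0,"ty":0,"tz":-0.08,"wx":0,"wy":0,"wz":0},{"fingers":1,"tx":0,"ty":0,"tz":-0.13,"wx":0,"wy":0,"wz":0}]}}

```text
t: 40.45
ee_pos: [548.6, 352.2, 195.2]
eef_rot: [-0.003, -0.499, 0.867, 0.0]
force: [-0.0, 0.5, -0.2]
grip_width: 1.0
```

Emit:
{"op": "step_arm", "data": {"moves": [{"fingers":1,"tx":0,"ty":0,"tz":-0.13,"wx":0,"wy":0,"wz":0},{"fingers":1,"tx":0,"ty":0,"tz":-0.06,"wx":0,"wy":0,"wz":0.262},{"fingers":1,"tx":0,"ty":0,"tz":0,"wx":0,"wy":0,"wz":0.262},{"fingers":1,"tx":0,"ty":0,"tz":0,"wx":0,"wy":0,"wz":0.262},{"fingers":1,"tx":0,"ty":0,"tz":0,"wx":0,"wy":0,"wz":0.262}]}}

```text
t: 40.95
ee_pos: [550.4, 353.1, 255.2]
eef_rot: [0.0, -0.255, 0.967, 0.0]
force: [0.4, 0.0, -0.8]
grip_width: 1.001
```

```bash
python3 -c "
from h import *
st()
for n,b,b2 in (('side',(235,350,325,465),(255,350,305,398)),('top',(110,205,190,280),(110,210,165,270))):
    im=grab(n); cv2.imwrite('pics/rawg_%s.png'%n,im['pixels'])
    print(n,barline(im,'green',b2), capfit(im,'green',b2,(551,353)))
    im['pixels']=np.clip(im['pixels'].astype(float)*2.8,0,255).astype(np.uint8)
    overlay(im,550.3,353.3,0,np.radians(170.1),b,5,'pics/%s30.png'%n,(549.9,351.5))
"
```

```text
t40.95 p[550.4 353.1 255.2] yaw_y119.54 tilt0.04 f[ 0.4  0.  -0.8] m[-0.01 -0.03  0.05] w1.001 j[ 0.45  0.48  0.18  1.27 -0.   -0.07]
side (np.float64(167.71854287981387), 83.359375, (array([551.37836878, 353.82407389]), array([528.92294268, 358.71253627])), array([546.09559674, 362.49311002])) (array([547.37003255, 356.19218669,  19.56953991]), np.float64(62.37647058823529), np.float64(729.0))
top (np.float64(170.20877587794698), 35.515625, (array([551.30301446, 352.28473867]), array([529.51905766, 356.0440453 ])), array([545.94335868, 348.17669025])) (array([547.36813257, 350.62404436,  19.91667254]), np.float64(14.988235294117647), np.float64(313.0))
```

View pics/side30.png

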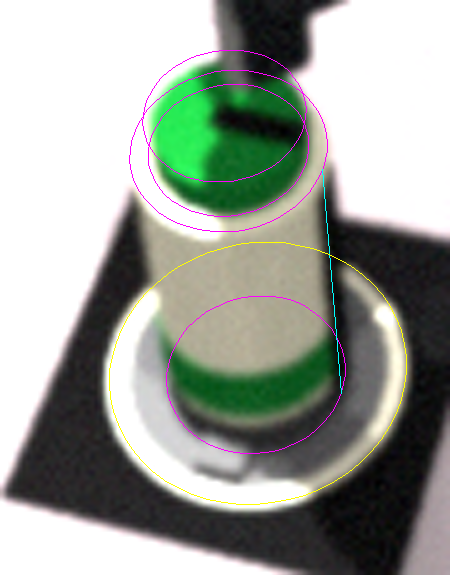

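View pics/top30.png

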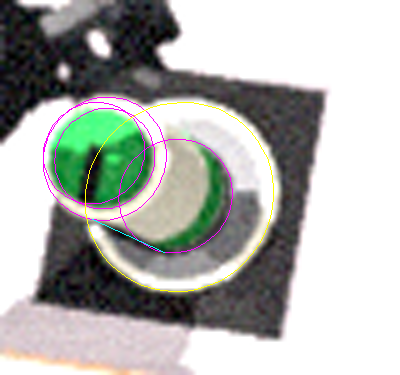

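Emit:
{"op": "step_arm", "data": {"moves": [{"fingers":1,"tx":0,"ty":0,"tz":0,"wx":0,"wy":0,"wz":0.262},{"fingers":1,"tx":0,"ty":0,"tz":0,"wx":0,"wy":0,"wz":0.262},{"fingers":1,"tx":0,"ty":0,"tz":0,"wx":0,"wy":0,"wz":0.262},{"fingers":1,"tx":0,"ty":0,"tz":0,"wx":0,"wy":0,"wz":0.262},{"fingers":1,"tx":0,"ty":0,"tz":0,"wx":0,"wy":0,"wz":0.262}]}}

```text
t: 41.55
ee_pos: [550.2, 353.0, 254.8]
eef_rot: [-0.0, 0.068, 0.998, -0.0]
force: [0.1, 0.1, -0.4]
grip_width: 1.002
```

Emit:
{"op": "step_arm", "data": {"moves": [{"fingers":1,"tx":0,"ty":0,"tz":0,"wx":0,"wy":0,"wz":0.262},{"fingers":1,"tx":0,"ty":0,"tz":0,"wx":0,"wy":0,"wz":0.262},{"fingers":1,"tx":0,"ty":0,"tz":0,"wx":0,"wy":0,"wz":0.262},{"fingers":1,"tx":0,"ty":0,"tz":0,"wx":0,"wy":0,"wz":0},{"fingers":1,"tx":0,"ty":0,"tz":0,"wx":0,"wy":0,"wz":0}]}}

```text
t: 42.05
ee_pos: [550.2, 353.0, 254.9]
eef_rot: [-0.0, 0.258, 0.966, -0.0]
force: [-0.4, -0.6, -0.1]
grip_width: 1.002
```

```bash
python3 -c "
from h import *
go((550.3,353.3,136.4),59.9)"
```

```text
t42.05 p[550.2 353.  254.9] yaw_y60.08 tilt0.01 f[-0.4 -0.6 -0.1] m[0.01 0.02 0.  ] w1.002 j[0.45 0.48 0.18 1.27 0.   0.97]
shift total t= [2.000e-04 9.000e-04 3.948e-01] mm 118.45506755126029
wz total 0.0062 deg -0.17771889227913107
shift after turn [2.000e-04 9.000e-04 3.948e-01]
```

Emit:
{"op": "step_arm", "data": {"moves": [{"fingers":1,"tx":0,"ty":0,"tz":0.08,"wx":0,"wy":0,"wz":0},{"fingers":1,"tx":0,"ty":0,"tz":0.12,"wx":0,"wy":0,"wz":0},{"fingers":1,"tx":0,"ty":0,"tz":0.11,"wx":0,"wy":0,"wz":0},{"fingers":1,"tx":0,"ty":0,"tz":0.06,"wx":0,"wy":0,"wz":0},{"fingers":1,"tx":0,"ty":0,"tz":0.024,"wx":0,"wy":0,"wz":0}]}}

```text
t: 42.55
ee_pos: [548.9, 352.4, 134.1]
eef_rot: [-0.002, 0.259, 0.966, -0.001]
force: [-0.5, -0.2, 0.0]
grip_width: 1.001
```

Emit:
{"op": "step_arm", "data": {"moves": [{"fingers":1,"tx":0,"ty":0,"tz":0,"wx":0,"wy":0,"wz":0},{"fingers":0.8,"tx":0,"ty":0,"tz":0,"wx":0,"wy":0,"wz":0},{"fingers":0.7,"tx":0,"ty":0,"tz":0,"wx":0,"wy":0,"wz":0},{"fingers":0.7,"tx":0,"ty":0,"tz":0,"wx":0,"wy":0,"wz":0},{"fingers":0.7,"tx":0,"ty":0,"tz":0,"wx":0,"wy":0,"wz":0}]}}

```text
t: 43.05
ee_pos: [550.6, 353.3, 137.8]
eef_rot: [0.001, 0.26, 0.966, 0.001]
force: [0.7, -0.0, 1.1]
grip_width: 0.697
```

```bash
python3 -c "
from h import *
go((550.3,353.3,136.4),59.9)"
```

```text
t43.05 p[550.6 353.3 137.8] yaw_y59.82 tilt0.09 f[ 0.7 -0.   1.1] m[0.02 0.03 0.01] w0.697 j[ 0.45  0.55 -0.    1.01  0.    0.97]
shift total t= [ 0.0009 -0.0005  0.0047] mm 1.4313753978575683
wz total -0.0028 deg 0.07914521377267647
shift after turn [ 0.0009 -0.0005  0.0047]
```

No contact at 0.7, so it is centred within 2–3 mm on this axis too. Grip, settle, lift.

Emit:
{"op": "step_arm", "data": {"moves": [{"fingers":0.6,"tx":0,"ty":0,"tz":0,"wx":0,"wy":0,"wz":0},{"fingers":0.3,"tx":0,"ty":0,"tz":0,"wx":0,"wy":0,"wz":0},{"fingers":0.3,"tx":0,"ty":0,"tz":0,"wx":0,"wy":0,"wz":0},{"fingers":0.3,"tx":0,"ty":0,"tz":0,"wx":0,"wy":0,"wz":0},{"fingers":0.3,"tx":0,"ty":0,"tz":0,"wx":0,"wy":0,"wz":0}]}}

```text
t: 43.55
ee_pos: [550.7, 353.4, 137.9]
eef_rot: [0.001, 0.26, 0.965, 0.001]
force: [-1.3, 0.0, 5.9]
grip_width: 0.62
```

```bash
python3 -c "
from h import *
st()"
```

```text
t43.55 p[550.7 353.4 137.9] yaw_y59.81 tilt0.11 f[-1.3  0.   5.9] m[-0.03  0.09  0.01] w0.620 j[ 0.45  0.55 -0.    1.01  0.    0.97]
```

Emit:
{"op": "step_arm", "data": {"moves": [{"fingers":0.3,"tx":0,"ty":0,"tz":-0.04,"wx":0,"wy":0,"wz":0},{"fingers":0.3,"tx":0,"ty":0,"tz":-0.05,"wx":0,"wy":0,"wz":0},{"fingers":0.3,"tx":0,"ty":0,"tz":0,"wx":0,"wy":0,"wz":-0.26},{"fingers":0.3,"tx":0,"ty":0,"tz":0,"wx":0,"wy":0,"wz":-0.26},{"fingers":0.3,"tx":0,"ty":0,"tz":0,"wx":0,"wy":0,"wz":-0.26}]}}

```text
t: 44.05
ee_pos: [549.7, 352.8, 163.7]
eef_rot: [-0.001, 0.066, 0.998, -0.0]
force: [0.2, 0.0, -2.3]
grip_width: 0.623
```

```bash
python3 -c "
from h import *
im=grab('side')
im['pixels']=np.clip(im['pixels'].astype(float)*2.8,0,255).astype(np.uint8)
s,p,R=pose()
overlay(im,p[0],p[1],p[2]-136.5,np.radians(192.6),(235,330,325,465),4,'pics/s31.png')
go((520,280,165),82.3)
go((520,-120,165),82.3)
t=grab('top')
print(basefit(t,'green',(365,180,440,255),(590,-252,np.radians(12.3))))
baseover(t,592.7,-250.5,np.radians(12.4),(365,180,440,255),7,'pics/bt2.png')
s=grab('side'); baseover(s,592.7,-250.5,np.radians(12.4),(265,160,350,230),7,'pics/bs2.png')
"
```

```text
t44.10 p[549.7 352.8 163.5] yaw_y82.73 tilt0.10 f[ 0.2  0.4 -2.2] m[-0.   -0.02 -0.01] w0.618 j[0.45 0.53 0.03 1.07 0.   0.57]
shift total t= [ 0.0674 -0.2533 -0.0046] mm 78.64021494141237
wz total 0.015 deg -0.4291877706163518
shift after turn [ 0.0655 -0.2538 -0.0046]
t44.10 p[549.7 352.8 163.5] yaw_y82.73 tilt0.10 f[ 0.2  0.4 -2.2] m[-0.   -0.02 -0.01] w0.618 j[0.45 0.53 0.03 1.07 0.   0.57]
shift total t= [-0.1013 -1.5759 -0.0036] mm 473.74121943084634
wz total 0.015 deg -0.4291877706163518
shift after turn [-0.1131 -1.5751 -0.0037]
(array([ 589.83519324, -251.93605048]), np.float64(12.628685773944781), np.float64(53.07898258436976), np.float64(53.89411764705883))
```

View pics/s31.png

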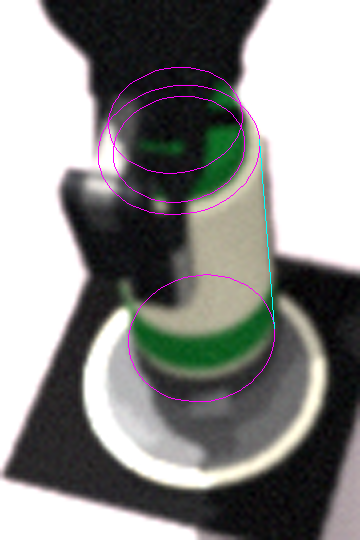

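View pics/bt2.png

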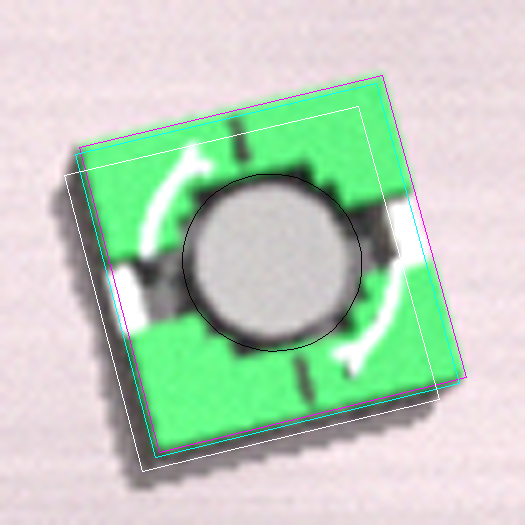

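View pics/bs2.png

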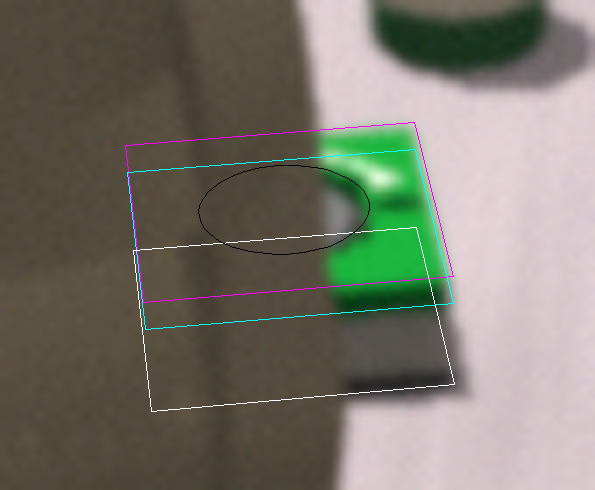

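Emit:
{"op": "step_arm", "data": {"moves": [{"fingers":0.3,"tx":0.034,"ty":-0.127,"tz":0,"wx":0,"wy":0,"wz":0.012},{"fingers":0.3,"tx":0.034,"ty":-0.127,"tz":0,"wx":0,"wy":0,"wz":0},{"fingers":0.3,"tx":-0.017,"ty":-0.132,"tz":0,"wx":0,"wy":0,"wz":0},{"fingers":0.3,"tx":-0.017,"ty":-0.132,"tz":0,"wx":0,"wy":0,"wz":0},{"fingers":0.3,"tx":-0.017,"ty":-0.132,"tz":0,"wx":0,"wy":0,"wz":0}]}}

```text
t: 44.7
ee_pos: [517.1, 159.4, 163.9]
eef_rot: [-0.0, 0.073, 0.997, -0.0]
force: [1.3, 0.6, -3.5]
grip_width: 0.62
```

Emit:
{"op": "step_arm", "data": {"moves": [{"fingers":0.3,"tx":-0.017,"ty":-0.132,"tz":0,"wx":0,"wy":0,"wz":0},{"fingers":0.3,"tx":-0.017,"ty":-0.132,"tz":0,"wx":0,"wy":0,"wz":0},{"fingers":0.3,"tx":-0.017,"ty":-0.132,"tz":0,"wx":0,"wy":0,"wz":0},{"fingers":0.3,"tx":-0.017,"ty":-0.132,"tz":0,"wx":0,"wy":0,"wz":0},{"fingers":0.3,"tx":-0.017,"ty":-0.132,"tz":0,"wx":0,"wy":0,"wz":0}]}}

```text
t: 45.2
ee_pos: [514.2, -40.5, 164.0]
eef_rot: [0.0, 0.073, 0.997, 0.0]
force: [1.2, -0.4, -2.9]
grip_width: 0.618
```

```bash
python3 -c "
from h import *
go((520,-140,200),82.1)
go((594,-248.7,200),82.1)
"
```

```text
t45.20 p[514.2 -40.5 164. ] yaw_y81.62 tilt0.01 f[ 1.2 -0.4 -2.9] m[-0.03 -0.05 -0.  ] w0.618 j[-0.23  0.29 -0.35  0.94  0.   -0.09]
shift total t= [-0.0674 -0.3254 -0.1201] mm 106.01194691997074
wz total -0.0167 deg 0.4791640550788543
shift after turn [-0.0646 -0.326  -0.1201]
t45.20 p[514.2 -40.5 164. ] yaw_y81.62 tilt0.01 f[ 1.2 -0.4 -2.9] m[-0.03 -0.05 -0.  ] w0.618 j[-0.23  0.29 -0.35  0.94  0.   -0.09]
shift total t= [-0.3642 -0.648  -0.1202] mm 225.88208679014392
wz total -0.0167 deg 0.4791640550788543
shift after turn [-0.3588 -0.651  -0.1202]
```

Emit:
{"op": "step_arm", "data": {"moves": [{"fingers":0.3,"tx":-0.0225,"ty":-0.108,"tz":0,"wx":0,"wy":0,"wz":-0.016},{"fingers":0.3,"tx":-0.0225,"ty":-0.108,"tz":0,"wx":0,"wy":0,"wz":0},{"fingers":0.3,"tx":-0.0225,"ty":-0.108,"tz":-0.06,"wx":0,"wy":0,"wz":0},{"fingers":0.3,"tx":-0.074,"ty":-0.081,"tz":-0.06,"wx":0,"wy":0,"wz":0},{"fingers":0.3,"tx":-0.074,"ty":-0.081,"tz":0,"wx":0,"wy":0,"wz":0}]}}

```text
t: 45.7
ee_pos: [559.9, -194.1, 202.7]
eef_rot: [0.002, 0.07, 0.998, -0.001]
force: [1.0, 0.5, -2.8]
grip_width: 0.617
```

Emit:
{"op": "step_arm", "data": {"moves": [{"fingers":0.3,"tx":-0.074,"ty":-0.081,"tz":0,"wx":0,"wy":0,"wz":0},{"fingers":0.3,"tx":-0.074,"ty":-0.081,"tz":0,"wx":0,"wy":0,"wz":0},{"fingers":0.3,"tx":0,"ty":0,"tz":0,"wx":0,"wy":0,"wz":0},{"fingers":0.3,"tx":0,"ty":0,"tz":0,"wx":0,"wy":0,"wz":0},{"fingers":0.3,"tx":0,"ty":0,"tz":0,"wx":0,"wy":0,"wz":0}]}}

```text
t: 46.2
ee_pos: [595.5, -245.4, 199.4]
eef_rot: [-0.001, 0.068, 0.998, 0.001]
force: [0.0, 0.6, -2.4]
grip_width: 0.621
```

```bash
python3 -c "
from h import *
im=grab('side')
go((594,-248.7,188),82.1)
im['pixels']=np.clip(im['pixels'].astype(float)*2.2,0,255).astype(np.uint8)
crop(im,255,110,355,240,4.5,'pics/s32.png')
"
```

```text
t46.25 p[ 595.5 -245.2  199.6] yaw_y82.25 tilt0.09 f[ 0.3 -0.6 -2.5] m[ 0.02 -0.01 -0.  ] w0.619 j[-0.52  0.49  0.06  1.14  0.   -0.38]
shift total t= [ 0.0034 -0.0123  0.0386] mm 12.20835934234482
wz total 0.0052 deg -0.14956215947285045
shift after turn [ 0.0034 -0.0123  0.0386]
```

View pics/s32.png

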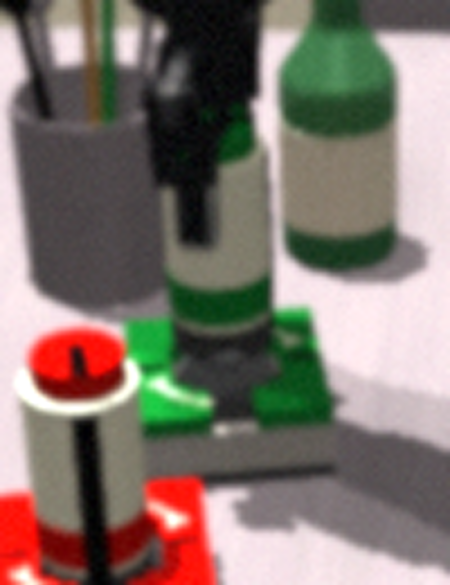

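Emit:
{"op": "step_arm", "data": {"moves": [{"fingers":0.3,"tx":0.003,"ty":-0.012,"tz":0.015,"wx":0,"wy":0,"wz":0.003},{"fingers":0.3,"tx":0,"ty":0,"tz":0.02,"wx":0,"wy":0,"wz":0},{"fingers":0.3,"tx":0,"ty":0,"tz":0,"wx":0,"wy":0,"wz":0},{"fingers":0.3,"tx":0,"ty":0,"tz":0,"wx":0,"wy":0,"wz":0},{"fingers":0.3,"tx":0,"ty":0,"tz":0,"wx":0,"wy":0,"wz":0}]}}

```text
t: 46.75
ee_pos: [594.9, -249.6, 189.4]
eef_rot: [0.0, 0.068, 0.998, 0.0]
force: [-0.3, -0.5, -2.0]
grip_width: 0.617
```

```bash
python3 -c "
from h import *
im=grab('side')
go((594,-248.7,179),82.1)
im['pixels']=np.clip(im['pixels'].astype(float)*2.2,0,255).astype(np.uint8)
crop(im,265,130,345,230,6,'pics/s33.png')
"
```

```text
t46.80 p[ 595.  -249.6  189.4] yaw_y82.18 tilt0.02 f[ 0.8 -0.7 -3.3] m[ 0.03  0.01 -0.  ] w0.619 j[-0.52  0.5   0.04  1.11  0.   -0.39]
shift total t= [0.0036 0.0027 0.0348] mm 10.53436304759137
wz total 0.0028 deg -0.08098092698787696
shift after turn [0.0036 0.0027 0.0348]
```

View pics/s33.png

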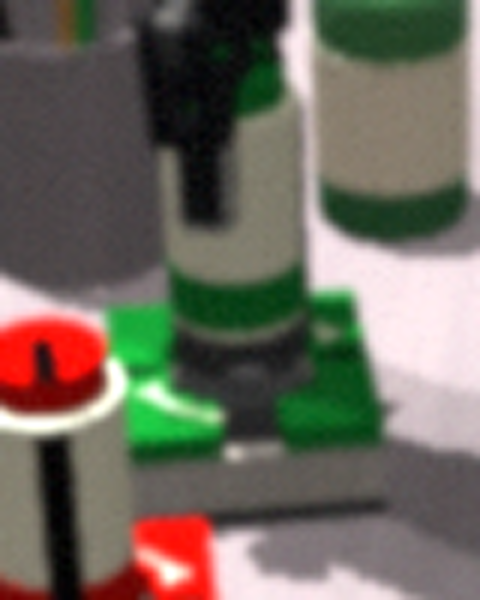

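Emit:
{"op": "step_arm", "data": {"moves": [{"fingers":0.3,"tx":0.0035,"ty":0.002,"tz":0.012,"wx":0,"wy":0,"wz":0},{"fingers":0.3,"tx":0,"ty":0,"tz":0.012,"wx":0,"wy":0,"wz":0},{"fingers":0.3,"tx":0,"ty":0,"tz":0.006,"wx":0,"wy":0,"wz":0},{"fingers":0.3,"tx":0,"ty":0,"tz":0,"wx":0,"wy":0,"wz":0},{"fingers":0.3,"tx":0,"ty":0,"tz":0,"wx":0,"wy":0,"wz":0}]}}

```text
t: 47.3
ee_pos: [593.9, -249.0, 180.2]
eef_rot: [-0.0, 0.068, 0.998, 0.0]
force: [0.2, -0.5, -2.5]
grip_width: 0.621
```

Emit:
{"op": "step_arm", "data": {"moves": [{"fingers":0.3,"tx":0,"ty":0,"tz":0.006,"wx":0,"wy":0,"wz":0},{"fingers":0.3,"tx":0,"ty":0,"tz":0.006,"wx":0,"wy":0,"wz":0},{"fingers":0.3,"tx":0,"ty":0,"tz":0,"wx":0,"wy":0,"wz":0},{"fingers":0.3,"tx":0,"ty":0,"tz":0,"wx":0,"wy":0,"wz":0},{"fingers":0.3,"tx":0,"ty":0,"tz":0,"wx":0,"wy":0,"wz":0}]}}

```text
t: 47.8
ee_pos: [594.1, -249.0, 177.0]
eef_rot: [0.0, 0.068, 0.998, -0.0]
force: [-0.5, 1.2, 0.5]
grip_width: 0.62
```

```bash
python3 -c "
from h import *
st()"
```

```text
t47.80 p[ 594.1 -249.   177. ] yaw_y82.18 tilt0.04 f[-0.5  1.2  0.5] m[0.05 0.04 0.03] w0.620 j[-0.52  0.5   0.02  1.08  0.   -0.38]
```

Emit:
{"op": "step_arm", "data": {"moves": [{"fingers":0.3,"tx":0,"ty":0,"tz":0.01,"wx":0,"wy":0,"wz":0},{"fingers":0.3,"tx":0,"ty":0,"tz":0.01,"wx":0,"wy":0,"wz":0},{"fingers":0.3,"tx":0,"ty":0,"tz":0.01,"wx":0,"wy":0,"wz":0},{"fingers":0.3,"tx":0,"ty":0,"tz":0,"wx":0,"wy":0,"wz":0},{"fingers":0.3,"tx":0,"ty":0,"tz":0,"wx":0,"wy":0,"wz":0}]}}

```text
t: 48.3
ee_pos: [594.1, -249.0, 168.0]
eef_rot: [0.0, 0.068, 0.998, -0.0]
force: [-1.1, 1.6, 4.3]
grip_width: 0.621
```

Emit:
{"op": "step_arm", "data": {"moves": [{"fingers":0.3,"tx":0,"ty":0,"tz":0.01,"wx":0,"wy":0,"wz":0},{"fingers":0.3,"tx":0,"ty":0,"tz":0.01,"wx":0,"wy":0,"wz":0},{"fingers":0.3,"tx":0,"ty":0,"tz":0.003,"wx":0,"wy":0,"wz":0},{"fingers":0.3,"tx":0,"ty":0,"tz":0,"wx":0,"wy":0,"wz":0},{"fingers":0.3,"tx":0,"ty":0,"tz":0,"wx":0,"wy":0,"wz":0}]}}

```text
t: 48.8
ee_pos: [594.1, -249.0, 161.6]
eef_rot: [0.0, 0.068, 0.998, -0.0]
force: [-1.5, 1.0, 7.6]
grip_width: 0.617
```

```bash
python3 -c "
from h import *
st()
im=grab('side')
im['pixels']=np.clip(im['pixels'].astype(float)*2.2,0,255).astype(np.uint8)
crop(im,265,130,345,230,6,'pics/s34.png')
st()"
```

```text
t48.80 p[ 594.1 -249.   161.6] yaw_y82.18 tilt0.06 f[-1.5  1.   7.6] m[0.16 0.31 0.  ] w0.617 j[-0.52  0.52 -0.    1.05  0.   -0.38]
t48.85 p[ 594.1 -249.   161.6] yaw_y82.18 tilt0.06 f[-1.6  0.6  6.9] m[ 0.12  0.38 -0.06] w0.615 j[-0.52  0.52 -0.    1.05  0.   -0.39]
```

View pics/s34.png

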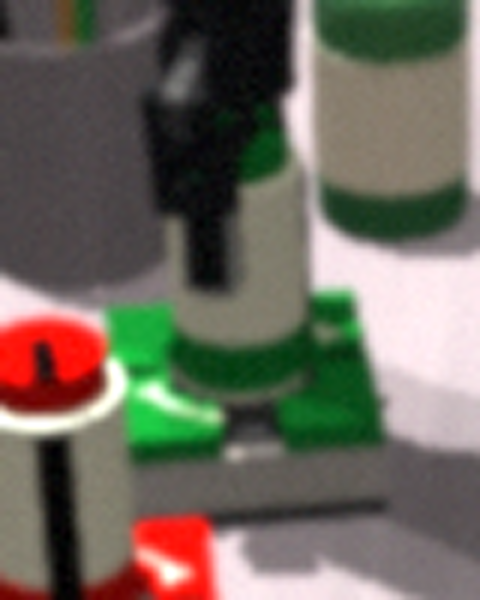

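Emit:
{"op": "step_arm", "data": {"moves": [{"fingers":0.3,"tx":0,"ty":0,"tz":0.004,"wx":0,"wy":0,"wz":0},{"fingers":0.3,"tx":0,"ty":0,"tz":0.004,"wx":0,"wy":0,"wz":0},{"fingers":0.3,"tx":0,"ty":0,"tz":0,"wx":0,"wy":0,"wz":0},{"fingers":0.3,"tx":0,"ty":0,"tz":0,"wx":0,"wy":0,"wz":0},{"fingers":0.3,"tx":0,"ty":0,"tz":0,"wx":0,"wy":0,"wz":0}]}}

```text
t: 49.35
ee_pos: [594.2, -249.0, 159.5]
eef_rot: [0.001, 0.068, 0.998, -0.0]
force: [-0.9, 0.4, 7.4]
grip_width: 0.619
```

```bash
python3 -c "
from h import *
st()"
```

```text
t49.35 p[ 594.2 -249.   159.5] yaw_y82.18 tilt0.07 f[-0.9  0.4  7.4] m[0.27 0.36 0.02] w0.619 j[-0.52  0.52 -0.01  1.05  0.   -0.39]
```

Emit:
{"op": "step_arm", "data": {"moves": [{"fingers":0.3,"tx":0,"ty":0,"tz":0,"wx":0,"wy":0,"wz":0.1},{"fingers":0.3,"tx":0,"ty":0,"tz":0,"wx":0,"wy":0,"wz":0.12},{"fingers":0.3,"tx":0,"ty":0,"tz":0,"wx":0,"wy":0,"wz":0.15},{"fingers":0.3,"tx":0,"ty":0,"tz":0,"wx":0,"wy":0,"wz":0.15},{"fingers":0.3,"tx":0,"ty":0,"tz":0,"wx":0,"wy":0,"wz":0.15}]}}

```text
t: 49.85
ee_pos: [594.6, -249.6, 159.7]
eef_rot: [0.001, 0.235, 0.972, -0.001]
force: [0.1, -0.8, 7.6]
grip_width: 0.622
```

```bash
python3 -c "
from h import *
st()
im=grab('side')
im['pixels']=np.clip(im['pixels'].astype(float)*2.2,0,255).astype(np.uint8)
crop(im,265,130,345,230,6,'pics/s35.png')
st()"
```

```text
t49.85 p[ 594.6 -249.6  159.7] yaw_y62.81 tilt0.16 f[ 0.1 -0.8  7.6] m[-0.12  0.23  0.06] w0.622 j[-0.52  0.52 -0.01  1.05 -0.   -0.05]
t49.90 p[ 594.6 -249.6  159.7] yaw_y62.63 tilt0.16 f[-0.6  0.1  8. ] m[-0.04  0.27 -0.05] w0.619 j[-0.52  0.52 -0.01  1.05 -0.   -0.04]
```

View pics/s35.png

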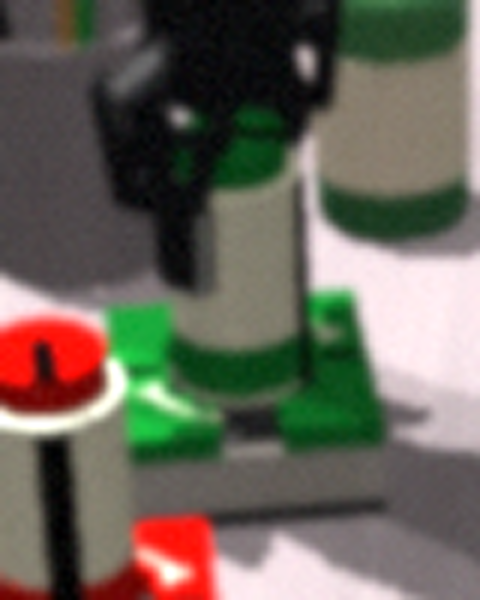

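Emit:
{"op": "step_arm", "data": {"moves": [{"fingers":0.3,"tx":0,"ty":0,"tz":0,"wx":0,"wy":0,"wz":0.22},{"fingers":0.3,"tx":0,"ty":0,"tz":0,"wx":0,"wy":0,"wz":0.22},{"fingers":0.3,"tx":0,"ty":0,"tz":0,"wx":0,"wy":0,"wz":0.22},{"fingers":0.3,"tx":0,"ty":0,"tz":0,"wx":0,"wy":0,"wz":0.22},{"fingers":0.3,"tx":0,"ty":0,"tz":0,"wx":0,"wy":0,"wz":0.22}]}}

```text
t: 50.4
ee_pos: [594.7, -249.8, 159.8]
eef_rot: [0.002, 0.491, 0.871, -0.0]
force: [-0.6, -0.5, 8.9]
grip_width: 0.619
```

Emit:
{"op": "step_arm", "data": {"moves": [{"fingers":0.3,"tx":0,"ty":0,"tz":0,"wx":0,"wy":0,"wz":0.22},{"fingers":0.3,"tx":0,"ty":0,"tz":0,"wx":0,"wy":0,"wz":0.22},{"fingers":0.3,"tx":0,"ty":0,"tz":0,"wx":0,"wy":0,"wz":0.22},{"fingers":0.3,"tx":0,"ty":0,"tz":0,"wx":0,"wy":0,"wz":0.22},{"fingers":0.3,"tx":0,"ty":0,"tz":0,"wx":0,"wy":0,"wz":0.22}]}}

```text
t: 50.9
ee_pos: [594.5, -249.9, 159.7]
eef_rot: [0.001, 0.709, 0.705, -0.0]
force: [-1.3, -1.5, 7.9]
grip_width: 0.617
```

```bash
python3 -c "
from h import *
st()
im=grab('side')
im['pixels']=np.clip(im['pixels'].astype(float)*2.2,0,255).astype(np.uint8)
crop(im,265,130,345,230,6,'pics/s36.png')
go((594,-249,159.5),-8)"
```

```text
t50.90 p[ 594.5 -249.9  159.7] yaw_y-0.32 tilt0.17 f[-1.3 -1.5  7.9] m[-0.19  0.42  0.08] w0.617 j[-0.52  0.52 -0.01  1.05 -0.    1.05]
t50.95 p[ 594.5 -249.9  159.7] yaw_y-0.58 tilt0.17 f[-0.7 -0.4  7.7] m[-0.2   0.34 -0.03] w0.623 j[-0.52  0.52 -0.01  1.05 -0.    1.06]
shift total t= [ 0.003  -0.0016  0.0008] mm 1.0434563928552172
wz total 0.259 deg -7.420028728838503
shift after turn [ 0.0027 -0.002   0.0008]
```

View pics/s36.png

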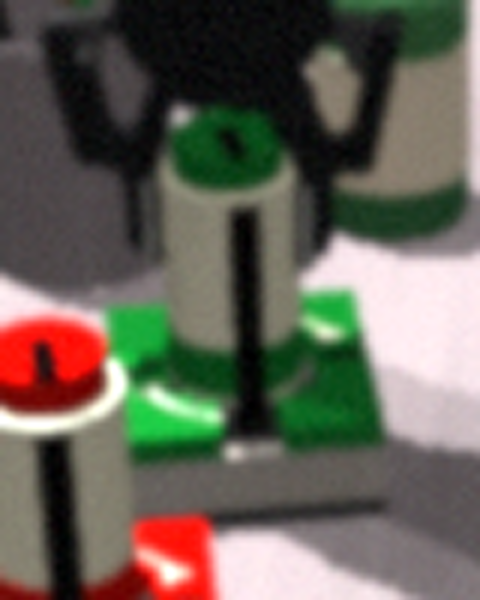

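Emit:
{"op": "step_arm", "data": {"moves": [{"fingers":0.3,"tx":0,"ty":0,"tz":0,"wx":0,"wy":0,"wz":0.1},{"fingers":0.3,"tx":0,"ty":0,"tz":0,"wx":0,"wy":0,"wz":0.1},{"fingers":0.3,"tx":0,"ty":0,"tz":0,"wx":0,"wy":0,"wz":0.05},{"fingers":0.3,"tx":0,"ty":0,"tz":0,"wx":0,"wy":0,"wz":0},{"fingers":0.3,"tx":0,"ty":0,"tz":0,"wx":0,"wy":0,"wz":0}]}}

```text
t: 51.45
ee_pos: [594.4, -249.8, 159.7]
eef_rot: [0.001, 0.75, 0.661, -0.0]
force: [-0.3, -0.2, 8.2]
grip_width: 0.612
```

```bash
python3 -c "
from h import *
st()"
```

```text
t51.45 p[ 594.4 -249.8  159.7] yaw_y-7.23 tilt0.16 f[-0.3 -0.2  8.2] m[-0.19  0.43 -0.02] w0.612 j[-0.52  0.52 -0.01  1.05 -0.    1.18]
```

Emit:
{"op": "step_arm", "data": {"moves": [{"fingers":0.3,"tx":0,"ty":0,"tz":-0.008,"wx":0,"wy":0,"wz":0},{"fingers":0.3,"tx":0,"ty":0,"tz":-0.008,"wx":0,"wy":0,"wz":0},{"fingers":0.3,"tx":0,"ty":0,"tz":-0.002,"wx":0,"wy":0,"wz":0},{"fingers":0.3,"tx":0,"ty":0,"tz":0,"wx":0,"wy":0,"wz":0},{"fingers":0.3,"tx":0,"ty":0,"tz":0,"wx":0,"wy":0,"wz":0}]}}

```text
t: 51.95
ee_pos: [594.4, -249.8, 164.8]
eef_rot: [0.001, 0.75, 0.661, -0.0]
force: [-0.1, -0.8, 5.6]
grip_width: 0.622
```

```bash
python3 -c "
from h import *
st()"
```

```text
t51.95 p[ 594.4 -249.8  164.8] yaw_y-7.23 tilt0.15 f[-0.1 -0.8  5.6] m[-0.25  0.22 -0.03] w0.622 j[-0.52  0.51  0.    1.06 -0.    1.18]
```

Emit:
{"op": "step_arm", "data": {"moves": [{"fingers":0.7,"tx":0,"ty":0,"tz":0,"wx":0,"wy":0,"wz":0},{"fingers":0.8,"tx":0,"ty":0,"tz":0,"wx":0,"wy":0,"wz":0},{"fingers":1,"tx":0,"ty":0,"tz":0,"wx":0,"wy":0,"wz":0},{"fingers":1,"tx":0,"ty":0,"tz":0,"wx":0,"wy":0,"wz":0},{"fingers":1,"tx":0,"ty":0,"tz":-0.05,"wx":0,"wy":0,"wz":0}]}}

```text
t: 52.45
ee_pos: [592.6, -248.2, 176.3]
eef_rot: [-0.002, 0.75, 0.661, -0.001]
force: [0.6, 0.1, -0.8]
grip_width: 1.0
```

Emit:
{"op": "step_arm", "data": {"moves": [{"fingers":1,"tx":0,"ty":0,"tz":-0.1,"wx":0,"wy":0,"wz":0},{"fingers":1,"tx":0,"ty":0,"tz":-0.13,"wx":0,"wy":0,"wz":0},{"fingers":1,"tx":0,"ty":0,"tz":-0.13,"wx":0,"wy":0,"wz":0},{"fingers":1,"tx":0,"ty":0,"tz":0,"wx":0,"wy":0,"wz":0},{"fingers":1,"tx":0,"ty":0,"tz":0,"wx":0,"wy":0,"wz":0}]}}

```text
t: 52.95
ee_pos: [594.4, -249.2, 287.8]
eef_rot: [0.001, 0.75, 0.661, 0.0]
force: [-1.1, -0.1, 0.2]
grip_width: 1.001
```

```bash
python3 -c "
from h import *
im=grab('side')
go((430,100,290),-7.2)
cv2.imwrite('pics/side37.png',im['pixels'])
s=dict(im); s['pixels']=np.clip(im['pixels'].astype(float)*2.0,0,255).astype(np.uint8)
overlay(s,594,-249.5,29,np.radians(102.5),(250,120,350,240),5,'pics/s37.png')
"
```

```text
t53.00 p[ 593.8 -248.8  286.3] yaw_y-7.20 tilt0.02 f[0.  0.4 0.1] m[ 0.    0.   -0.01] w1.001 j[-0.52  0.46  0.21  1.33  0.    1.17]
shift total t= [ 1.0852 -0.6873 -0.012 ] mm 385.3823783157191
wz total 0.0001 deg -0.0017106653585017284
shift after turn [ 1.0852 -0.6874 -0.012 ]
```

View pics/s37.png

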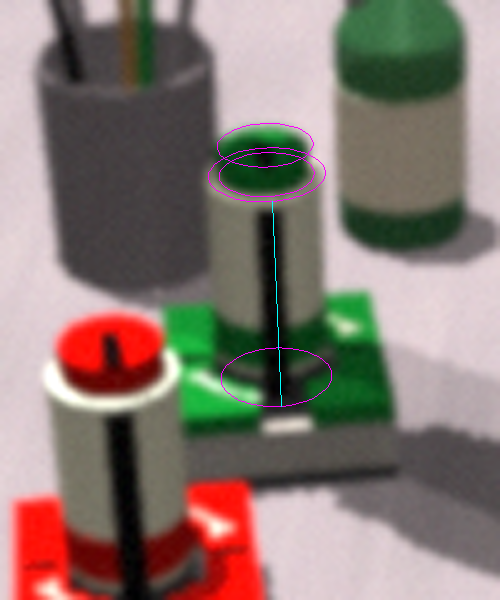

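Emit:
{"op": "step_arm", "data": {"moves": [{"fingers":1,"tx":0.12,"ty":-0.076,"tz":0,"wx":0,"wy":0,"wz":0},{"fingers":1,"tx":0.12,"ty":-0.076,"tz":0,"wx":0,"wy":0,"wz":0},{"fingers":1,"tx":0.12,"ty":-0.076,"tz":0,"wx":0,"wy":0,"wz":0},{"fingers":1,"tx":0.12,"ty":-0.076,"tz":0,"wx":0,"wy":0,"wz":0},{"fingers":1,"tx":0.12,"ty":-0.076,"tz":0,"wx":0,"wy":0,"wz":0}]}}

```text
t: 53.5
ee_pos: [501.5, -54.5, 284.6]
eef_rot: [-0.002, 0.75, 0.661, -0.001]
force: [1.6, 0.6, -0.2]
grip_width: 0.999
```

Emit:
{"op": "step_arm", "data": {"moves": [{"fingers":1,"tx":0.12,"ty":-0.076,"tz":0,"wx":0,"wy":0,"wz":0},{"fingers":1,"tx":0.12,"ty":-0.076,"tz":0,"wx":0,"wy":0,"wz":0},{"fingers":1,"tx":0.12,"ty":-0.076,"tz":0,"wx":0,"wy":0,"wz":0},{"fingers":1,"tx":0.12,"ty":-0.076,"tz":0,"wx":0,"wy":0,"wz":0},{"fingers":1,"tx":0,"ty":0,"tz":0,"wx":0,"wy":0,"wz":0}]}}

```text
t: 54.0
ee_pos: [427.3, 101.6, 285.1]
eef_rot: [-0.002, 0.748, 0.664, -0.001]
force: [0.4, -1.0, 0.2]
grip_width: 1.001
```

Emit:
{"op": "step_arm", "data": {"moves": [{"fingers":1,"tx":0.14,"ty":0,"tz":0,"wx":0,"wy":0,"wz":0},{"fingers":1,"tx":0.14,"ty":0,"tz":0,"wx":0,"wy":0,"wz":0},{"fingers":1,"tx":0.14,"ty":0,"tz":0,"wx":0,"wy":0,"wz":0},{"fingers":1,"tx":0.14,"ty":0,"tz":0,"wx":0,"wy":0,"wz":0},{"fingers":1,"tx":0,"ty":0,"tz":0,"wx":0,"wy":0,"wz":0}]}}

```text
t: 54.5
ee_pos: [452.2, 268.2, 284.7]
eef_rot: [-0.001, 0.749, 0.663, -0.001]
force: [-0.8, 0.1, -0.6]
grip_width: 0.998
```

```bash
python3 -c "
from h import *
t=grab('top'); st(); cv2.imwrite('pics/top38.png',t['pixels'])
crop(t,280,150,460,260,4.4,'pics/t38.png')
for c,b in (('red',(300,165,350,225)),('green',(375,180,430,240))):
    pass
"
```

```text
t54.55 p[451.7 266.3 284.7] yaw_y-7.01 tilt0.18 f[ 0.3 -1.1 -0.2] m[-0.05 -0.01 -0.02] w1.002 j[ 0.38  0.22 -0.12  1.23 -0.    2.07]
```

View pics/top38.png

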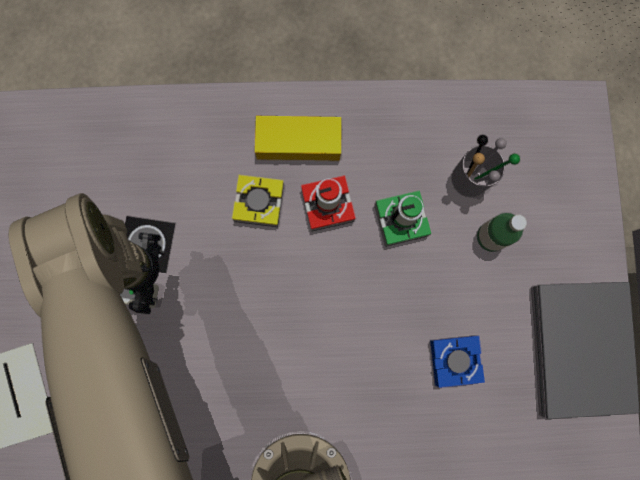

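View pics/t38.png

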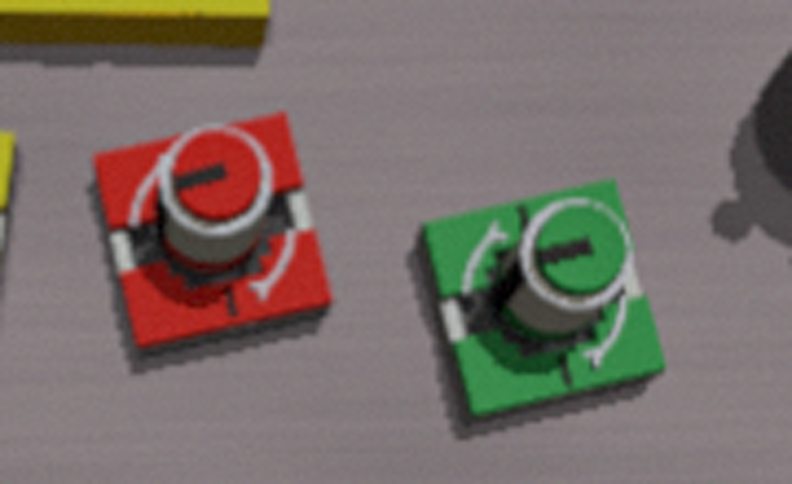

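```bash
python3 -c "
from h import *
t=grab('top')
import numpy as np
for c,b,(x,y),tgt in (('red',(314,176,344,204),(634,-76),101.7),('green',(398,193,426,220),(594,-249.5),102.5)):
    try:
        print(c,[barline(t,c,b,z=154,k=k)[0].round(1) for k in (.4,.5,.6)],'want',tgt,barline(t,c,b,z=154)[2])
    except Exception as e: print(c,e)
st()
"
```

```text
red [np.float64(105.2), np.float64(105.4), np.float64(105.3)] want 101.7 (array([635.89709192, -79.97890176]), array([630.22306729, -59.20735833]))
green [np.float64(102.9), np.float64(102.8), np.float64(102.8)] want 102.5 (array([ 595.75587591, -253.99853112]), array([ 590.89323519, -232.54644987]))
t54.60 p[451.6 265.1 284.9] yaw_y-7.11 tilt0.20 f[-0.2 -0.3  0.3] m[-0.04  0.04  0.03] w1.000 j[ 0.38  0.22 -0.12  1.23 -0.    2.07]
```

```bash
python3 -c "
from h import *
print(manip.job_done()); st()
"
```

```text
the job is handed in; nothing more can be done
None
the job is handed in; nothing more can be done
```

I loaded the red canister and then the green one, and handed the job in at about t = 55 s. No yellow canister showed in either camera, so I passed it over. I left the blue look-alike base alone.

**Scan:** Each canister stood alone on the round mark for well over a second, with its stripe towards the window. The cap bars measured about 172° (red) and 168–170° (green), against a wanted 170°. Both looked within about 3 mm of the mark's centre. I first set red down about 11° off, then regripped, turned and re-centred it before its scan counted.

**Loading:** Both canisters went down against the spring with a steadily rising force. They turned about 89° by the arm with almost no torque. When I raised the hand, they rose smoothly past the cover's underside into the catches. After release they stayed low, at a height matching the expected 29 mm.

**Last checks:**
- **Green:** the top picture put its turn within 0.5° of the goal.
- **Red:** the picture put it about 3.5° short of 90°. The arm's own reading said about 89°. Both are within the 83–92° that will do.
- **Bystanders:** the bottle, the box and the pot looked unmoved.
- **Camera fits:** they disagreed with the arm's readings by 2–5 mm, so I corrected by centring with the gripper and by feel.

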